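Put the loose optics away in the pry-open case

ROBOT

A 6-joint arm with a two-finger parallel gripper is mounted at the origin on the work surface. World frame = base frame: x ahead of the robot, y to its left, z up, the work surface at z = 0. Lengths are in m, angles in rad, forces in N, time in s.
With the tool pointing down it reaches from about 0.35 to 0.975 m from the base axis. Payload 4.9 kg.
Tool frame: the origin (TCP) lies at the very end of the fingers, on their centre line; the grasp point (between the pads) lies 19 mm behind it; x points along the fingers, y is the direction in which the jaws open and shut, and the axes are right-handed (so a half turn about x gives the same grasp; the last joint's range is limited). The gripper opens to 85 mm and grips with 20 to 120 N. Pads are 22 mm wide; open, the fingers measure 114 mm over their backs; the gripper's body (76 mm by 85 mm) begins 54 mm behind the grasp point. The pads swing forward as they close: fully open they stand 13 mm farther back than shut.
Start: joints at [-1.322, 0.053, 1.613, -0, 1.476, -0.119], TCP at [0.225, -0.583, 0.231] pointing down, gripper open.
Joint ranges: [-3.01, 3.01], [-1.01, 2.22], [0.06, 2.58], [-1.02, 4.17], [0.09, 2.62], [-3.14, 3.14]. Speed limits (rad/s): [2.57, 2.57, 3.14, 3.14, 3.14, 3.14].

INTERFACE

Orientations are given as a rotation vector (axis times angle).
In Python, from station import ctrl gives the robot as it stands. The module is installed in compiled form; this text tells all that it offers.
- The arm moves only by the shell command python3 -m handwheel 'ROWS' [FORCE]. ROWS is JSON, one flat list of numbers, 7 for each row, row after row: the opening, from 0 (shut) to 1 (fully open), then the shift along the tool's x, y, z in m, then the turn, a rotation vector about the tool's x, y, z in degrees. A call has 1 to 12 rows; each row is the pose to reach, as a shift and turn from the pose commanded when the call began, along the tool's axes at that moment; what a row does not reach only later rows make up. A row lasts 1/12 s, in which the tool goes at most 41.7 mm and 7.16 degrees, less where a joint would pass 70% of its speed; a pose out of reach is approached as far as the arm can. A call with a gripper value outside its range is refused whole. The fingers move at their own pace and stop on an object; FORCE is the grip in N (left out, the last holds). Time passes only in rows, so rows that repeat a pose let the fingers close. It gives the time, the measured TCP pose, the force and the opening at its end, in the units of the state.
- ctrl.get_obs(): the state, without advancing time (a new reading comes with each control period).
- ctrl.get_image(name): name is "side" or "top"; returns (picture, depth): 480x640x3 uint8, blue, green, red; 480x640 float32, m along the optical axis (not along the pixel's ray), 0 where there is no reading.
- ctrl.camera_params(name): a dict with "fov_y" (degrees; the focal length in pixels is half the picture's height over the tangent of half this angle, whatever the lens; pixels are square), "cx", "cy" (the principal point, pixels), "R" (3x3) and "t" (3): a world point X has camera coordinates R X + t. Camera axes: x right, y down, z forward; pixel columns grow to the right and rows downward; lengths in m; the calibration is good to about 2 mm. A picture is of the moment at which its call begins. camera_params takes no time and is no camera call.
- ctrl.finish_job(): hands the job in, once; it reports no verdict.
The state is a dict: "t": time; "q": joint angles; "dq": joint speeds; "effort": joint torques, N m; "tool_pos": TCP position; "tool_rot": TCP orientation; "contact_force": force on the tool from outside, world axes, zero at the start; "wrist_torque": the same for the moment, N m; "opening": finger opening in m.
Only numpy, scipy, OpenCV 4.12 (cv2) and the standard library are available. Lean on these libraries where they do the work, as an engineer would, in place of code of your own. Each camera call takes 0.05 s, during which the arm holds its last target.

TASK

Put the loose mounted optics away: with the flat blade pry open the lid of the wooden case at its notch and swing the lid right back, then lay every lens cell and filter mount that is out on the bench flat in the case, one to a compartment. Close the lid and swing the hasp over until it lies flat on the lid with the staple in its slot. Leave the blade lying across both forks of its rest, and leave the other things on the bench alone.

Things in the scene. Friction and masses are not known exactly. Their poses are not given: they have to be found in the camera images.
- case: fixed wooden case, 120 mm deep (x, front to hinge), 176 wide (y, left seen from the front), 61 high with lid; origin centre of underside. Walls 6 mm, top at z 55 mm; inner floor z 20, inside 108 x 164. Crossed dividers 4 mm thick, 12 high above the floor make four compartments 52 x 80 centred at x -28 and +28, y -42 and +42 mm
- notch (a point): centre of the pry notch, at the outer face of the case's front wall: an opening 50 mm wide (along case y) and 10 mm high (z 45 to 55 mm) just below the closed lid, right through the 6 mm wall; axes as the case's
- case_lid (a joint): lid angle, rad: 0 shut, grows as it opens upward and back, 2.1 at the stop. A flat board 120 x 176 x 6 mm flush with the case walls, 110 g, no handle; the hinge is stiff, so the lid stays where it is left
- lid_hinge (a point): hinge axis of the lid (along case y), at the top of the back wall, case x +60, z 55 mm; the underside of the lid passes through it. Its axes turn with the lid
- lid_edge (a point): point on the underside of the lid at its free front edge, above the middle of the notch, 120 mm from the hinge; its x points towards the hinge, z out of the lid's upper face
- hasp (a joint): hasp angle, rad: 0 flat on the shut lid with the staple through its slot, grows as it swings up and out to the front, 1.57 upright, 2.2 at the stop. Steel strap 62 mm long, 26 wide, 3 thick, slot 24 x 14 mm (19 to 43 mm from the hinge); stays where left. Staple: wire loop 10 mm high, 11 wide on the lid at case x -34, y -45 mm
- hasp_hinge (a point): hinge axis of the hasp (along case y), just in front of the case: case x -64, y -45, z 63.5 mm
- hasp_tip (a point): free end of the hasp, 62 mm from its hinge, in the middle of its width
- blade: pry blade, loose, 70 g: a wooden handle 120 mm long (x), 18 mm wide (y), 22 mm high (z), with a flat steel blade 55 mm long, 20 mm wide, 2.5 mm thick from the handle's +x end (x 60 to 115 mm) at mid height (z 11 mm). Origin at the centre of the handle's underside
- blade_tip (a point): middle of the blade's front edge, x 115, z 11 mm in the blade's frame
- rest: fixed aluminium rest for the blade: base 120 x 44 x 6 mm with two upright forks 12 mm thick at x -48 and +48 mm; origin centre of underside, x along the tool to be laid on it. Each fork has a channel 24 mm wide along x, floor at z 34 mm, between cheeks 7 mm thick up to z 46 mm: the forks carry the two ends of the handle
- rest_seat (a point): middle of the rest, midway between the forks at the height of the channel floors: where the blade's origin belongs; axes as the rest's
- lens1: round lens cell, loose, aluminium with a glass face, diameter 32 mm, height 18 mm, 35 g; origin at the centre of its underside; may be absent
- lens2: round lens cell, loose, aluminium with a glass face, diameter 32 mm, height 18 mm, 35 g; origin at the centre of its underside; may be absent
- filter1: square filter mount, loose, aluminium with a round window, 30 x 30 mm, height 18 mm, 35 g; origin at the centre of its underside, x and y square to its sides; may be absent
- filter2: square filter mount, loose, aluminium with a round window, 30 x 30 mm, height 18 mm, 35 g; origin at the centre of its underside, x and y square to its sides; may be absent
- vial: bystander: amber glass vial with white cap, diameter 22 mm, height 40 mm, upright; origin under its centre
- jar: bystander: white jar, diameter 40 mm, height 45 mm; origin under its centre
- dropper: bystander: amber bottle, diameter 32 mm, height 70 mm; origin under its centre
- driver: bystander: screwdriver, 150 mm long, lying
- post_base: bystander: aluminium foot 60 x 40 x 10 mm with a steel stub post, 45 mm high
- cap: bystander: black eyepiece cap, diameter 44 mm, height 12 mm
Things that resemble listed ones, but are neither listed nor needed, are in the scene too. Leave any yellow look-alike of the filter2 alone. Leave any purple or turquoise look-alike of the filter1 alone.

How it is judged:
On the way, in this order (a step that is already met when the one before it is completed fails the run):
1. the blade's tip is under the lid and the lid is levered ajar (more than 0.12 rad) (value of joint case_lid above 0.12 rad and x of blade_tip in the frame of lid_edge above 0.002 m and z of blade_tip in the frame of lid_edge between -0.03 and 0.004 m and y of blade_tip in the frame of lid_edge between -0.045 and 0.045 m), for 0.1 s.
2. the lid is swung right back (more than 1.6 rad) (value of joint case_lid above 1.6 rad), for 0.2 s.
3. every mounted optic lies flat in the open case, one to a compartment (x of lens1 in the frame of case between -0.054 and 0.054 m and y of lens1 in the frame of case between -0.082 and 0.082 m and z of lens1 in the frame of case between 0.015 and 0.0245 m and angle between each of lens1, lens2, filter1, filter2's own z axis and vertical below 0.15 rad and x of lens2 in the frame of case between -0.054 and 0.054 m and y of lens2 in the frame of case between -0.082 and 0.082 m and z of lens2 in the frame of case between 0.015 and 0.0245 m and x of filter1 in the frame of case between -0.054 and 0.054 m and y of filter1 in the frame of case between -0.082 and 0.082 m and z of filter1 in the frame of case between 0.015 and 0.0245 m and x of filter2 in the frame of case between -0.054 and 0.054 m and y of filter2 in the frame of case between -0.082 and 0.082 m and z of filter2 in the frame of case between 0.015 and 0.0245 m and ((x of lens2 in the frame of case below 0 m and x of lens1 in the frame of case above 0 m) or (x of lens1 in the frame of case below 0 m and x of lens2 in the frame of case above 0 m) or (y of lens2 in the frame of case below 0 m and y of lens1 in the frame of case above 0 m) or (y of lens1 in the frame of case below 0 m and y of lens2 in the frame of case above 0 m)) and ((x of filter1 in the frame of case below 0 m and x of lens1 in the frame of case above 0 m) or (x of lens1 in the frame of case below 0 m and x of filter1 in the frame of case above 0 m) or (y of filter1 in the frame of case below 0 m and y of lens1 in the frame of case above 0 m) or (y of lens1 in the frame of case below 0 m and y of filter1 in the frame of case above 0 m)) and ((x of filter1 in the frame of case below 0 m and x of lens2 in the frame of case above 0 m) or (x of lens2 in the frame of case below 0 m and x of filter1 in the frame of case above 0 m) or (y of filter1 in the frame of case below 0 m and y of lens2 in the frame of case above 0 m) or (y of lens2 in the frame of case below 0 m and y of filter1 in the frame of case above 0 m)) and ((x of filter2 in the frame of case below 0 m and x of lens1 in the frame of case above 0 m) or (x of lens1 in the frame of case below 0 m and x of filter2 in the frame of case above 0 m) or (y of filter2 in the frame of case below 0 m and y of lens1 in the frame of case above 0 m) or (y of lens1 in the frame of case below 0 m and y of filter2 in the frame of case above 0 m)) and ((x of filter2 in the frame of case below 0 m and x of lens2 in the frame of case above 0 m) or (x of lens2 in the frame of case below 0 m and x of filter2 in the frame of case above 0 m) or (y of filter2 in the frame of case below 0 m and y of lens2 in the frame of case above 0 m) or (y of lens2 in the frame of case below 0 m and y of filter2 in the frame of case above 0 m)) and ((x of filter2 in the frame of case below 0 m and x of filter1 in the frame of case above 0 m) or (x of filter1 in the frame of case below 0 m and x of filter2 in the frame of case above 0 m) or (y of filter2 in the frame of case below 0 m and y of filter1 in the frame of case above 0 m) or (y of filter1 in the frame of case below 0 m and y of filter2 in the frame of case above 0 m)) and value of joint case_lid above 1 rad), for 0.2 s.
4. the lid is shut (value of joint case_lid below 0.05 rad and value of joint hasp above 0.6 rad), for 0.2 s.
5. the hasp lies over the staple (value of joint hasp below 0.08 rad and value of joint case_lid below 0.05 rad), for 0.2 s.
At the end, for the whole second after the job is handed in: every optic present lies flat (0.15 rad) on the case floor, no two in one compartment; lid within 0.05 rad of shut; hasp within 0.08 rad of flat; blade still in both forks of its rest, either way round (20 mm lengthwise, 7 mm sideways, 4 mm in height, 0.15 rad) (all of step 5 and x of lens1 in the frame of case between -0.054 and 0.054 m and y of lens1 in the frame of case between -0.082 and 0.082 m and z of lens1 in the frame of case between 0.015 and 0.0245 m and angle between each of lens1, lens2, filter1, filter2's own z axis and vertical below 0.15 rad and x of lens2 in the frame of case between -0.054 and 0.054 m and y of lens2 in the frame of case between -0.082 and 0.082 m and z of lens2 in the frame of case between 0.015 and 0.0245 m and x of filter1 in the frame of case between -0.054 and 0.054 m and y of filter1 in the frame of case between -0.082 and 0.082 m and z of filter1 in the frame of case between 0.015 and 0.0245 m and x of filter2 in the frame of case between -0.054 and 0.054 m and y of filter2 in the frame of case between -0.082 and 0.082 m and z of filter2 in the frame of case between 0.015 and 0.0245 m and ((x of lens2 in the frame of case below 0 m and x of lens1 in the frame of case above 0 m) or (x of lens1 in the frame of case below 0 m and x of lens2 in the frame of case above 0 m) or (y of lens2 in the frame of case below 0 m and y of lens1 in the frame of case above 0 m) or (y of lens1 in the frame of case below 0 m and y of lens2 in the frame of case above 0 m)) and ((x of filter1 in the frame of case below 0 m and x of lens1 in the frame of case above 0 m) or (x of lens1 in the frame of case below 0 m and x of filter1 in the frame of case above 0 m) or (y of filter1 in the frame of case below 0 m and y of lens1 in the frame of case above 0 m) or (y of lens1 in the frame of case below 0 m and y of filter1 in the frame of case above 0 m)) and ((x of filter1 in the frame of case below 0 m and x of lens2 in the frame of case above 0 m) or (x of lens2 in the frame of case below 0 m and x of filter1 in the frame of case above 0 m) or (y of filter1 in the frame of case below 0 m and y of lens2 in the frame of case above 0 m) or (y of lens2 in the frame of case below 0 m and y of filter1 in the frame of case above 0 m)) and ((x of filter2 in the frame of case below 0 m and x of lens1 in the frame of case above 0 m) or (x of lens1 in the frame of case below 0 m and x of filter2 in the frame of case above 0 m) or (y of filter2 in the frame of case below 0 m and y of lens1 in the frame of case above 0 m) or (y of lens1 in the frame of case below 0 m and y of filter2 in the frame of case above 0 m)) and ((x of filter2 in the frame of case below 0 m and x of lens2 in the frame of case above 0 m) or (x of lens2 in the frame of case below 0 m and x of filter2 in the frame of case above 0 m) or (y of filter2 in the frame of case below 0 m and y of lens2 in the frame of case above 0 m) or (y of lens2 in the frame of case below 0 m and y of filter2 in the frame of case above 0 m)) and ((x of filter2 in the frame of case below 0 m and x of filter1 in the frame of case above 0 m) or (x of filter1 in the frame of case below 0 m and x of filter2 in the frame of case above 0 m) or (y of filter2 in the frame of case below 0 m and y of filter1 in the frame of case above 0 m) or (y of filter1 in the frame of case below 0 m and y of filter2 in the frame of case above 0 m)) and x of blade in the frame of rest between -0.02 and 0.02 m and y of blade in the frame of rest between -0.007 and 0.007 m and z of blade in the frame of rest between 0.03 and 0.038 m and angle between blade's own z axis and vertical below 0.1 rad and angle between the x axis of blade and the x axis of rest, either way round below 0.15 rad and linear speed of blade below 0.02 m/s and linear speed of each of lens1, lens2, filter1, filter2 below 0.03 m/s); the robot touches nothing.
It fails at once if a bystander is pushed more than 60 mm from its place (distance of any of vial, jar, dropper, driver, post_base, cap from where it was at the start of the episode above 0.06 m).
Of lens1, lens2, filter1, filter2 only 2 to 4 are there at a start; the rules pass over those that are not, and their reading is None.
At some moment in a run one of lens1, lens2, filter1, filter2 may be knocked a few centimetres aside while the robot is not near it.
It also fails if it takes over 210 s, if anything falls off the work surface, if the arm or the gripper's body presses on something with over 40 N, if the wrist force passes 120 N, or if a joint passes its speed limit or range.

## Working session

There is one attempt and no reset: what is moved stays moved. The work goes in short steps, Python scripts to look and compute and a shell command to move; the robot and the scene stay as the last step left them, time stands still between calls to the robot, and variables do not carry over. Pictures are saved under pics/ and viewed, and the job is handed in when it is done.

```bash
ls; mkdir -p pics; python3 - <<'E'
from station import ctrl
import cv2, numpy as np
o=ctrl.get_obs(); print({k:np.round(v,4).tolist() for k,v in o.items()})
for n in ("top","side"):
    p=ctrl.camera_params(n); print(n,p)
    im,d=ctrl.get_image(n); cv2.imwrite(f"pics/{n}0.png",im); np.save(f"{n}0.npy",d); print(d.min(),d.max())
E
```

```text
pics
{'t': 0.0, 'q': [-1.322, 0.0533, 1.6143, -0.0, 1.476, -0.119], 'dq': [-0.0014, -0.0008, 0.0003, 0.0008, 0.0012, -0.001], 'effort': [0.0012, -39.3684, -37.0173, -0.0, 0.0071, -0.0], 'tool_pos': [0.2246, -0.5826, 0.2301], 'tool_rot': [2.0213, 0.3781, -2.0216], 'contact_force': [0.3173, 0.0606, 0.1109], 'wrist_torque': [-0.026, 0.0244, -0.0201], 'opening': 0.0854}
top {'fov_y': 42.04854539637846, 'cx': 328.9004775873275, 'cy': 243.8086962168409, 'R': array([[ 0.01265367, -0.99991091, -0.00424933],
       [-0.99021297, -0.01194001, -0.1390529 ],
       [ 0.13898977,  0.00596728, -0.99027584]]), 't': array([-0.0204712 ,  0.58185535,  1.11168912])}
0.0 1.889825
side {'fov_y': 48.52161067127435, 'cx': 308.711645015727, 'cy': 246.51306238330884, 'R': array([[-0.89992786, -0.4358798 , -0.01177474],
       [-0.29345391,  0.62540338, -0.72301826],
       [ 0.32251302, -0.64720894, -0.69072856]]), 't': array([0.50491859, 0.25451948, 1.02306379])}
0.0 3.2051795
```

View pics/top0.png

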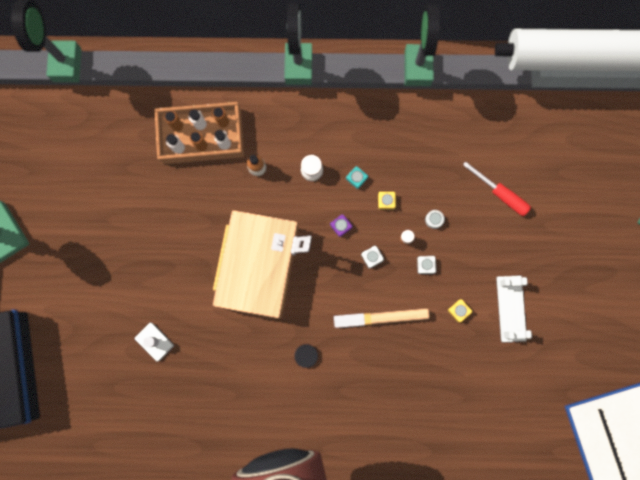

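View pics/side0.png

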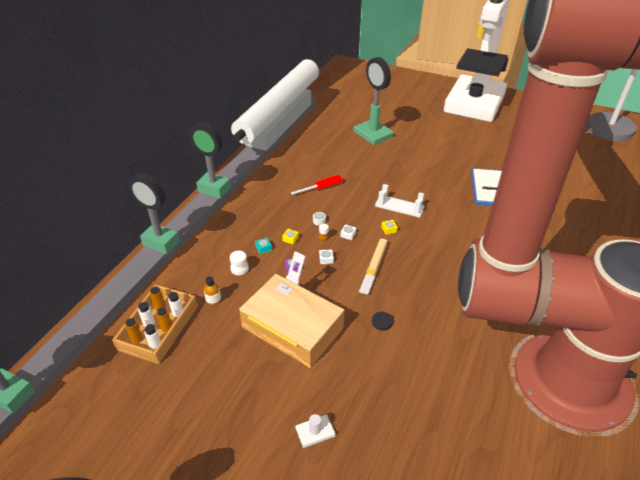

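```bash
cat > h.py <<'E'
from station import ctrl
import cv2, numpy as np
from scipy.spatial.transform import Rotation as Ro
def cam(n):
    p=ctrl.camera_params(n); f=240/np.tan(np.radians(p['fov_y'])/2)
    return f,p['cx'],p['cy'],np.array(p['R']),np.array(p['t'])
def plane(n,uv,z):
    f,cx,cy,R,t=cam(n); uv=np.atleast_2d(uv).astype(float)
    d=np.c_[(uv[:,0]-cx)/f,(uv[:,1]-cy)/f,np.ones(len(uv))]@R   # rows: R^T d
    c=-R.T@t
    s=(z-c[2])/d[:,2]
    return c+d*s[:,None]
def proj(n,X):
    f,cx,cy,R,t=cam(n); c=np.atleast_2d(X)@R.T+t
    return np.c_[f*c[:,0]/c[:,2]+cx,f*c[:,1]/c[:,2]+cy]
def tri(uvt,uvs):
    A=[];b=[]
    for n,uv in(("top",uvt),("side",uvs)):
        f,cx,cy,R,t=cam(n); d=R.T@np.array([(uv[0]-cx)/f,(uv[1]-cy)/f,1]); d/=np.linalg.norm(d); c=-R.T@t
        P=np.eye(3)-np.outer(d,d); A.append(P); b.append(P@c)
    X,r,_,_=np.linalg.lstsq(np.vstack(A),np.hstack(b),rcond=None); return X,np.sqrt(r)
def cloud(n,d):
    f,cx,cy,R,t=cam(n); v,u=np.mgrid[0:480,0:640]
    P=np.stack([(u-cx)/f*d,(v-cy)/f*d,d],-1); return (P-t)@R
def snap(tag):
    for n in("top","side"):
        im,d=ctrl.get_image(n); cv2.imwrite(f"pics/{n}{tag}.png",im); np.save(f"{n}{tag}.npy",d)
def crop(n,tag,x0,y0,x1,y1,s,out):
    im=cv2.imread(f"pics/{n}{tag}.png")[y0:y1,x0:x1]; cv2.imwrite(f"pics/{out}.png",cv2.resize(im,None,fx=s,fy=s,interpolation=cv2.INTER_CUBIC))
def st():
    o=ctrl.get_obs(); T=Ro.from_rotvec(o['tool_rot']).as_matrix()
    print('t %.2f'%o['t'],'pos',np.round(o['tool_pos'],4),'x',np.round(T[:,0],3),'y',np.round(T[:,1],3),'z',np.round(T[:,2],3),'F',np.round(o['contact_force'],1),'op %.4f'%o['opening'],'q',np.round(o['q'],2))
    return o,T
def delta(pos,R=None):
    "shift in tool axes and turn (deg) from the measured pose to target"
    o=ctrl.get_obs(); T=Ro.from_rotvec(o['tool_rot']).as_matrix()
    print('shift',np.round(T.T@(np.array(pos)-o['tool_pos']),4), 'turn',None if R is None else np.round(np.degrees(Ro.from_matrix(T.T@R).as_rotvec()),2))
E
python3 - <<'E'
from h import *
crop("top","0",200,150,360,330,4,"c_top_case0"); crop("top","0",320,150,540,350,3.6,"c_top_opt0"); crop("side","0",220,170,440,370,3.6,"c_side0")
st()
E
```

```text
t 0.10 pos [ 0.2246 -0.5827  0.2302] x [-0.     0.002 -1.   ] y [ 0.36  -0.933 -0.002] z [-0.933 -0.36  -0.   ] F [0.8 0.8 0.4] op 0.0854 q [-1.32  0.05  1.61 -0.    1.48 -0.12]
```

View pics/c_top_case0.png

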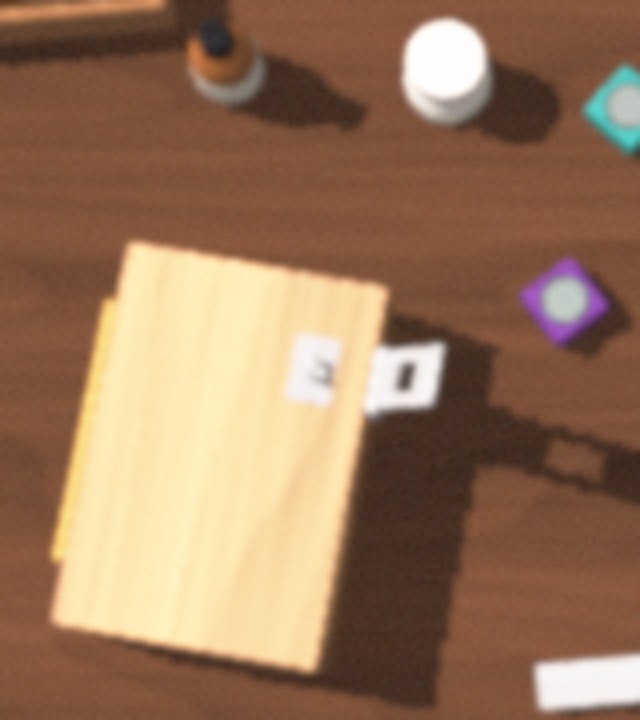

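View pics/c_top_opt0.png

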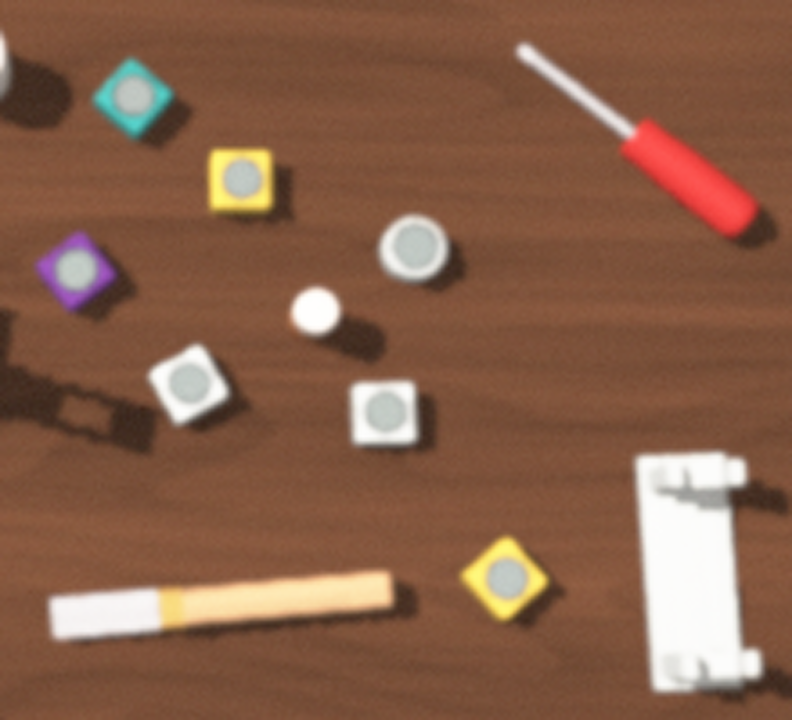

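View pics/c_side0.png

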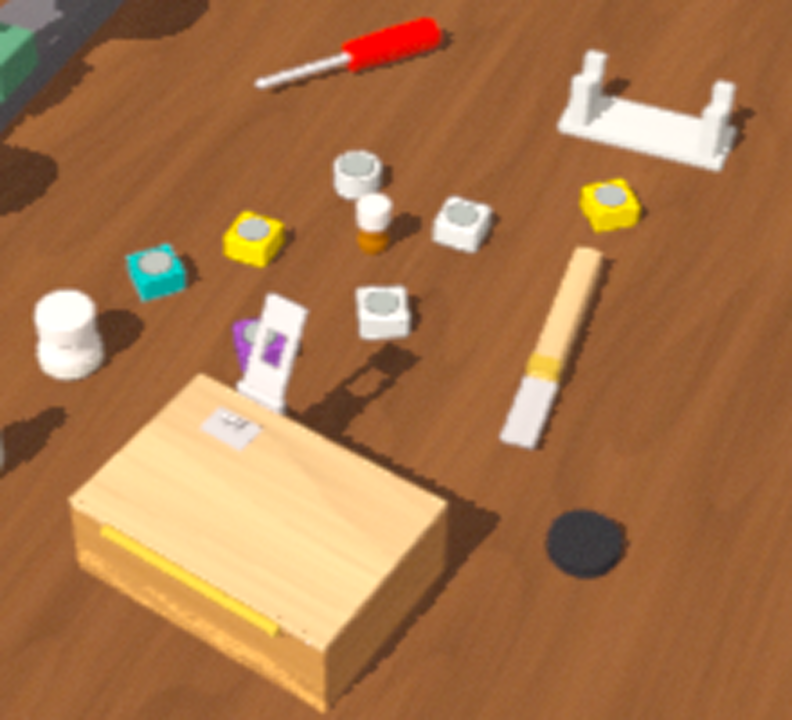

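```bash
python3 - <<'E'
from h import *
im=cv2.imread("pics/top0.png"); hsv=cv2.cvtColor(im,cv2.COLOR_BGR2HSV)
def comps(mask,amin=30):
    n,l,s,c=cv2.connectedComponentsWithStats(mask.astype(np.uint8))
    for i in range(1,n):
        if s[i,4]>amin and 190<c[i][0]<540 and 130<c[i][1]<380:
            pts=np.argwhere(l==i)[:,::-1].astype(np.float32)
            r=cv2.minAreaRect(pts); print(np.round(c[i],1),s[i,4],np.round(r[0],1),np.round(np.array(r[1])+1,1),round(r[2],1))
H,S,V=hsv[...,0],hsv[...,1],hsv[...,2]
print("white"); comps((S<60)&(V>110))
print("wood"); comps((H<30)&(S>60)&(S<170)&(V>170))
c=plane("top",[(233,210.25),(297,222),(279.5,318),(213,305.5)],.061)
print(c, [np.linalg.norm(c[i]-c[(i+1)%4]) for i in range(4)], c.mean(0))
E
```

```text
white
[223.4 143.1] 112 [222.8 141.9] [15.7 12.5] 59.0
[311.1 167.4] 466 [311.5 167.5] [26. 22.] 90.0
[478.8 174.4] 186 [479.1 174.5] [40.2  6. ] 36.9
[258.5 171.7] 52 [258.  171.4] [ 7.2 15.9] 70.3
[356.8 176.1] 95 [357. 176.] [11. 11.] 90.0
[386.8 199.3] 78 [386.5 199.5] [10. 10.] 90.0
[434.5 218.8] 291 [434.5 219. ] [18.7 20.1] 45.0
[340.7 224.5] 112 [340.5 224.5] [12. 12.] 90.0
[407.5 236.2] 144 [407.4 236.2] [14.3 13.6] 71.6
[277.6 241.8] 213 [277.6 242. ] [13.2 19.1] 13.0
[300.6 244. ] 316 [301.  244.5] [20. 21.] 90.0
[372.  256.4] 333 [372.  256.3] [19.1 19.7] 60.9
[426.  264.5] 337 [426.5 264.5] [20. 18.] 0.0
[511.8 308.4] 1837 [513.5 308.3] [67.7 32.3] 85.6
[460.5 310.3] 88 [460.5 310. ] [11. 10.] 90.0
[348.7 320.2] 395 [348.5 320.3] [14.  31.7] 84.8
wood
[201.8 130.4] 840 [196.7 129.7] [51.4 85.8] 85.0
[210.2 138.2] 91 [211. 139.] [15.1  9.5] 45.0
[386. 199.] 216 [386.5 199.5] [18. 18.] 90.0
[252.6 264. ] 6635 [252.8 263.2] [ 72.  100.5] 10.7
[459.1 310. ] 244 [460. 310.] [19.4 19.4] 45.0
[396.1 315.5] 702 [395.9 315.7] [12.1 66.1] 85.0
[[0.6390098  0.16261598 0.061     ]
 [0.61861688 0.04521492 0.061     ]
 [0.44455194 0.07299393 0.061     ]
 [0.46526308 0.19251843 0.061     ]] [np.float64(0.11915905924712646), np.float64(0.1762676243348944), np.float64(0.12130562865779355), np.float64(0.17630110272886015)] [0.54186043 0.11833581 0.061     ]
```

```bash
python3 - <<'E'
from h import *
P=cloud("top",np.load("top0.npy")); 
for nm,uv in dict(lidc=(252,263),handle=(400,315),steel=(345,320),filtA=(372,256),filtB=(426,264),lens=(434,219),bench=(400,290),hasp=(304,236),hasp2=(303,251)).items(): print(nm,np.round(P[uv[1],uv[0]],4))
# blade
im=cv2.imread("pics/top0.png"); hsv=cv2.cvtColor(im,cv2.COLOR_BGR2HSV);H,S,V=[hsv[...,i] for i in range(3)]
m=((S<60)&(V>110))|((H<30)&(S>60)&(S<190)&(V>150)); m=m.astype(np.uint8)
n,l,s,c=cv2.connectedComponentsWithStats(m); i=l[315,400]; print(l[320,345]==i)
pts=np.argwhere((l==i)|(l==l[320,345]))[:,::-1].astype(np.float32); r=cv2.minAreaRect(pts); print(r)
ex=np.array([-np.cos(np.radians(5)),np.sin(np.radians(5))])
b=cv2.boxPoints(r); o=b[np.argsort(b[:,0])]; tip=o[:2].mean(0); end=o[2:].mean(0)
T=plane("top",[tip],.012)[0]; E=plane("top",[end],.018)[0]; print("tip",T,"end",E,np.linalg.norm((T-E)[:2]))
d=(T-E)[:2];d/=np.linalg.norm(d);print("dir",d,"origin",E[:2]+.06*d,T[:2]-.115*d)
for nm,uv,z in (("filtA",(372,256.4),.018),("filtB",(426.2,264.5),.018),("lens",(434.5,218.9),.018),("rest",(511.5,308.5),.01),("vialtop",(407.5,236.2),.04)): print(nm,plane("top",[uv],z)[0])
E
```

```text
lidc [0.5428 0.1253 0.0589]
handle [ 0.4536 -0.1459  0.0234]
steel [ 0.4434 -0.0449  0.0109]
filtA [ 0.5631 -0.0943  0.0179]
filtB [ 0.5493 -0.1954  0.0178]
lens [ 0.6347 -0.211   0.0197]
bench [ 0.501  -0.1483  0.0027]
hasp [ 0.6025  0.0349 -0.0013]
hasp2 [0.573  0.0361 0.0026]
True
((380.6551818847656, 317.362060546875), (13.61945915222168, 95.91753387451172), 85.2363510131836)
tip [ 0.44061375 -0.022314    0.012     ] end [ 0.45738346 -0.19910889  0.018     ] 0.17758844963260037
dir [-0.09443019  0.99553149] origin [ 0.45171765 -0.139377  ] [ 0.45147322 -0.13680012]
filtA [ 0.56236021 -0.09429708  0.018     ]
filtB [ 0.54832309 -0.19576737  0.018     ]
lens [ 0.63520909 -0.21223229  0.018     ]
rest [ 0.46861888 -0.35523295  0.01      ]
vialtop [ 0.59810264 -0.15837872  0.04      ]
```

```bash
python3 - <<'E'
from h import *
# check case in side view, draw projected case corners, notch
c0=np.array([.5417,.1183,0]); a=np.radians(80.1); ex=np.array([np.cos(a),np.sin(a),0]); ey=np.array([-ex[1],ex[0],0])
W=lambda x,y,z:c0+ex*x/1000+ey*y/1000+np.array([0,0,z/1000])
im=cv2.imread("pics/side0.png"); t=cv2.imread("pics/top0.png")
P=[W(x,y,z) for x in(-60,60) for y in(-88,88) for z in(0,61)]+[W(-64,-32,63.5),W(-64,-58,63.5)]
for th in(1.57,1.9,2.2): P+= [W(-64+62*np.cos(th),y,63.5+62*np.sin(th)) for y in(-32,-58)]
print(np.round(proj("top",P[-6:]),1).tolist(), np.round(proj("side",P[-6:]),1).tolist())
for n,I in(("side",im),("top",t)):
    I=cv2.resize(I,None,fx=4,fy=4,interpolation=cv2.INTER_CUBIC)
    for k,q in enumerate(proj(n,P)*4+1.5): cv2.circle(I,tuple(int(v) for v in q),3,(0,0,255) if k<10 else (0,255,0),-1)
    x0,y0=(220,230) if n=="side" else(200,190)
    cv2.imwrite(f"pics/ov_{n}0.png",I[y0*4:y0*4+600,x0*4:x0*4+720])
E
```

```text
[[291.6, 248.0], [294.5, 233.2], [303.2, 250.4], [306.1, 235.6], [312.8, 252.7], [315.6, 238.1]] [[296.8, 261.2], [286.7, 256.0], [302.7, 256.7], [292.6, 251.6], [307.4, 255.0], [297.4, 250.1]]
```

View pics/ov_side0.png

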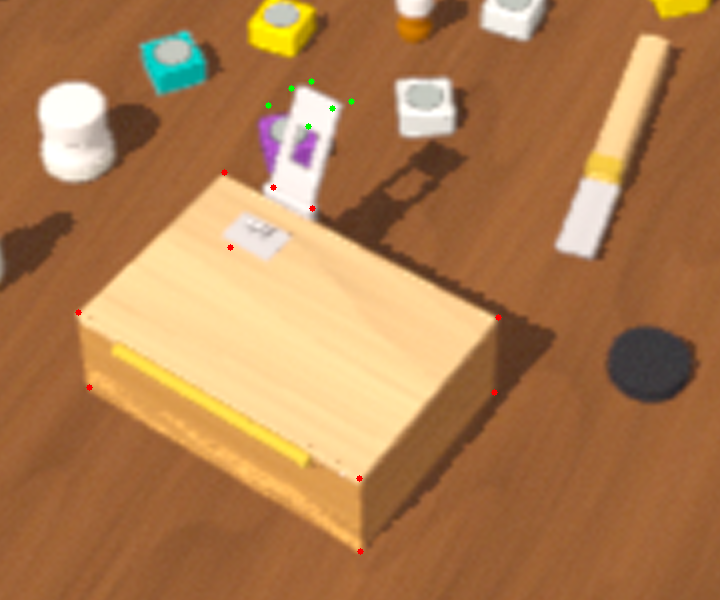

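View pics/ov_top0.png

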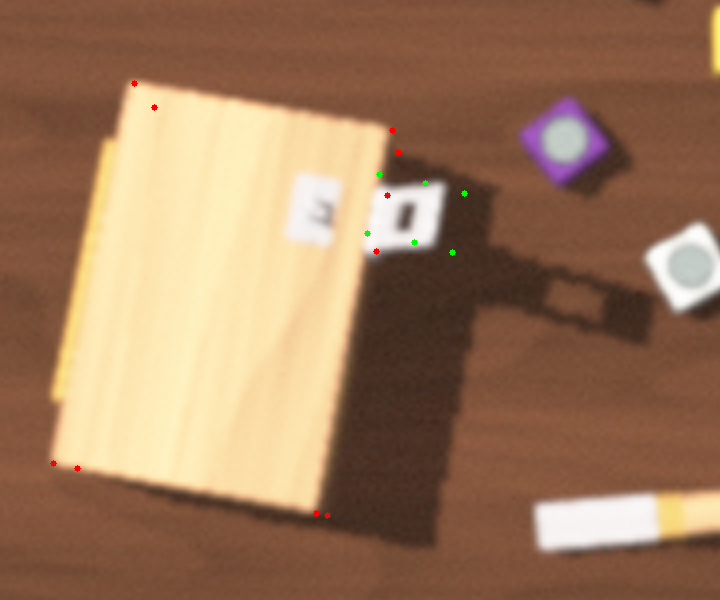

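```bash
python3 -m handwheel '[0.5,0.13,-0.319,-0.368,-74.3,0,0, 0.5,0.13,-0.319,-0.368,-74.3,0,0, 0.5,0.13,-0.319,-0.368,-74.3,0,0, 0.5,0.13,-0.319,-0.368,-74.3,0,0, 0.5,0.13,-0.319,-0.368,-74.3,0,0, 0.5,0.13,-0.319,-0.368,-74.3,0,0, 0.5,0.13,-0.319,-0.368,-74.3,0,0, 0.5,0.13,-0.319,-0.368,-74.3,0,0, 0.5,0.13,-0.319,-0.368,-74.3,0,0, 0.5,0.13,-0.319,-0.368,-74.3,0,0, 0.5,0.13,-0.319,-0.368,-74.3,0,0, 0.5,0.13,-0.319,-0.368,-74.3,0,0]' 100
python3 - <<'E'
from h import *
st()
d=np.array([-.0944,.9955,0]);R=np.c_[[0,0,-1],[.9955,.0944,0],np.cross([0,0,-1],[.9955,.0944,0])]
delta([.453,-.153,.1],R); delta([.453,-.153,.003],R)
E
```

```text
t: 1.1
tool_pos: [0.4518, -0.1546, 0.1017]
tool_rot: [1.139, 1.253, -1.139]
contact_force: [0.4, -0.7, -0.3]
opening: 0.0425
t 1.10 pos [ 0.4518 -0.1546  0.1017] x [ 0. -0. -1.] y [0.995 0.095 0.   ] z [ 0.095 -0.995  0.   ] F [ 0.4 -0.7 -0.3] op 0.0425 q [-0.49 -0.19  2.07 -0.    1.26 -0.58]
shift [ 0.0017  0.0013 -0.0015] turn [ 0.05  0.   -0.  ]
shift [ 0.0987  0.0013 -0.0015] turn [ 0.05  0.   -0.  ]
```

```bash
python3 -m handwheel '[0.5,0.04,0,0,0,0,0, 0.5,0.08,0,0,0,0,0, 0.5,0.097,0,0,0,0,0, 0.5,0.097,0,0,0,0,0, 0,0.097,0,0,0,0,0, 0,0.097,0,0,0,0,0, 0,0.097,0,0,0,0,0, 0,0.097,0,0,0,0,0, 0,0.097,0,0,0,0,0]' 110
python3 - <<'E'
from h import *
st(); snap("1"); crop("top","1",300,220,500,380,4,"c1"); crop("side","1",320,180,480,330,4,"c1s")
E
```

```text
t: 1.85
tool_pos: [0.4528, -0.1576, 0.0072]
tool_rot: [1.14, 1.249, -1.139]
contact_force: [-0.3, 0.3, 4.2]
opening: 0.0151
t 1.85 pos [ 0.4528 -0.1576  0.0072] x [ 0.003 -0.002 -1.   ] y [0.996 0.093 0.003] z [ 0.093 -0.996  0.002] F [-0.3  0.3  4.2] op 0.0151 q [-0.49 -0.04  2.11 -0.    1.07 -0.58]
```

View pics/c1s.png

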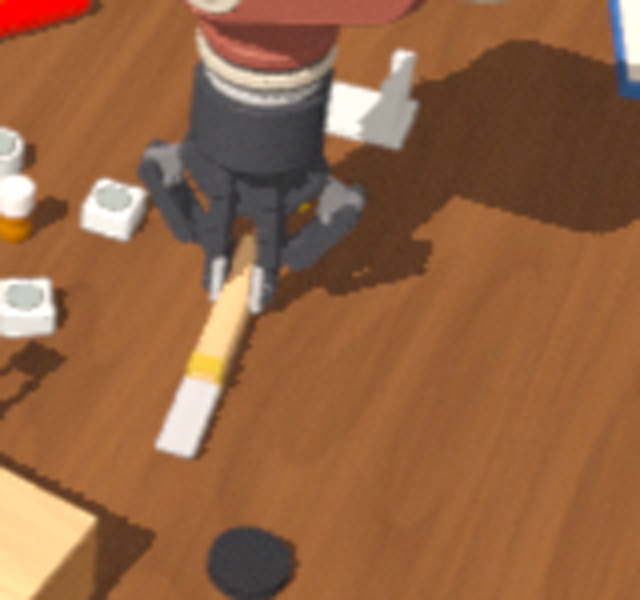

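```bash
python3 -m handwheel '[0,0,0,0,0,0,0, 0,0,0,0,0,0,0]'
python3 -m handwheel '[0,-0.02,0,0,0,0,0, 0,-0.05,0,0,0,0,0, 0,-0.05,0,0,0,0,0, 0,-0.05,0,0,0,0,0]'
python3 - <<'E'
from h import *
st(); snap("2"); crop("top","2",300,220,500,380,4,"c2"); crop("side","2",320,180,480,330,4,"c2s")
E
```

```text
t: 2.12
tool_pos: [0.4528, -0.1576, 0.0071]
tool_rot: [1.14, 1.249, -1.139]
contact_force: [-0.8, -0.0, 7.1]
opening: 0.015
t: 2.45
tool_pos: [0.453, -0.1575, 0.0575]
tool_rot: [1.14, 1.247, -1.138]
contact_force: [-1.0, 0.9, -0.4]
opening: 0.0151
t 2.45 pos [ 0.453  -0.1575  0.0575] x [ 0.004 -0.002 -1.   ] y [0.996 0.093 0.004] z [ 0.093 -0.996  0.003] F [-1.   0.9 -0.4] op 0.0151 q [-0.49 -0.12  2.09  0.    1.17 -0.58]
```

View pics/c2s.png

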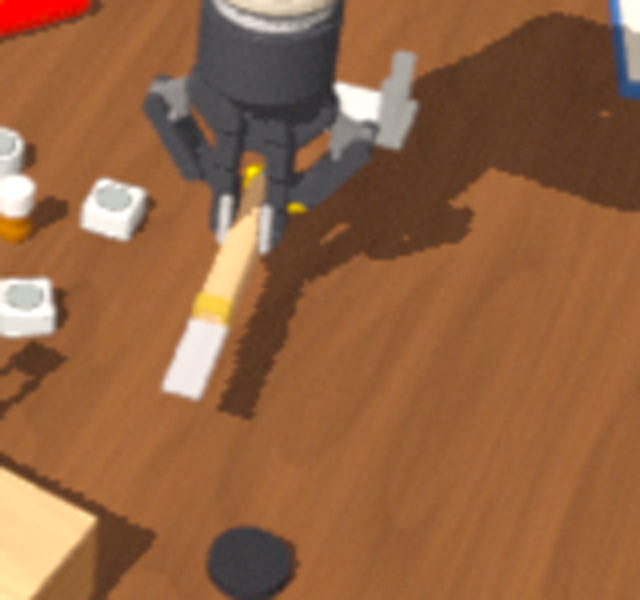

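View pics/c2.png

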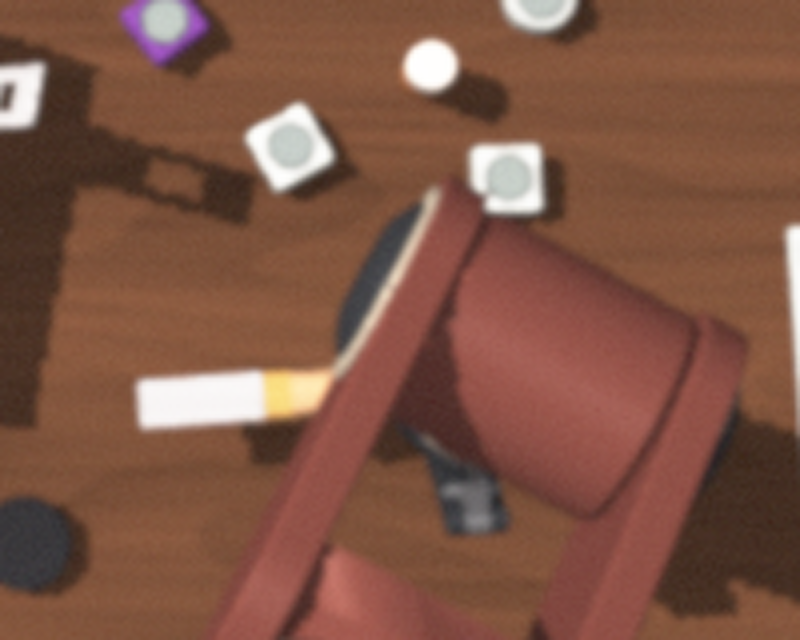

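```bash
python3 - <<'E'
from h import *
print(tri((334,315.2),(360.8,277)),tri((335.3,327.4),(369.3,279.6)),tri((334.6,321.3),(365,278.3)))
# ferrule front corners = handle end x=60
print(tri((300+264/4,220+372/4),(320+192/4,180+315/4)),tri((300+268/4,220+422/4),(320+228/4,180+322/4)))
E
```

```text
(array([ 0.44944874, -0.02455046,  0.05803469]), array([0.00201118])) (array([ 0.42920614, -0.02671518,  0.05678497]), array([2.37132914e-05])) (array([ 0.43935122, -0.02553263,  0.05747748]), array([0.00096606]))
(array([ 0.45456989, -0.08148985,  0.05962756]), array([0.0012129])) (array([ 0.43322251, -0.08300948,  0.06174763]), array([4.03254406e-05]))
```

```bash
python3 -m handwheel '[0,-0.01,0,0,5,0,0, 0,-0.01,0.051,-0.058,15.5,0,0, 0,0.005,0.051,-0.058,15.5,0,0, 0,0.005,0.051,-0.058,15.5,0,0, 0,0.005,0.051,-0.058,15.5,0,0, 0,0.005,0.051,-0.058,15.5,0,0]'
python3 - <<'E'
from h import *
st(); snap("3"); crop("top","3",220,190,380,330,4,"c3"); crop("side","3",250,190,410,340,4,"c3s")
E
```

```text
t: 3.05
tool_pos: [0.4956, -0.0937, 0.0487]
tool_rot: [1.336, 1.124, -1.34]
contact_force: [-0.0, 0.2, -0.6]
opening: 0.015
t 3.05 pos [ 0.4956 -0.0937  0.0487] x [-0.003  0.001 -1.   ] y [ 0.985 -0.174 -0.003] z [-0.174 -0.985 -0.   ] F [-0.   0.2 -0.6] op 0.0150 q [-0.33 -0.04  2.03 -0.    1.15 -0.16]
```

View pics/c3s.png

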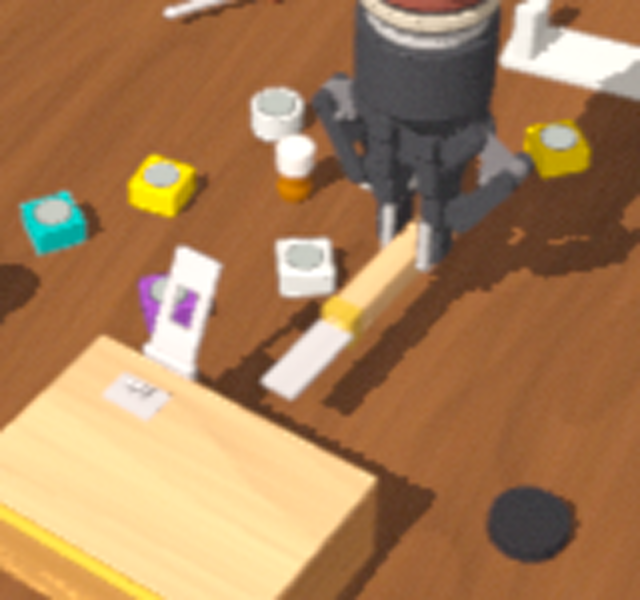

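View pics/c3.png

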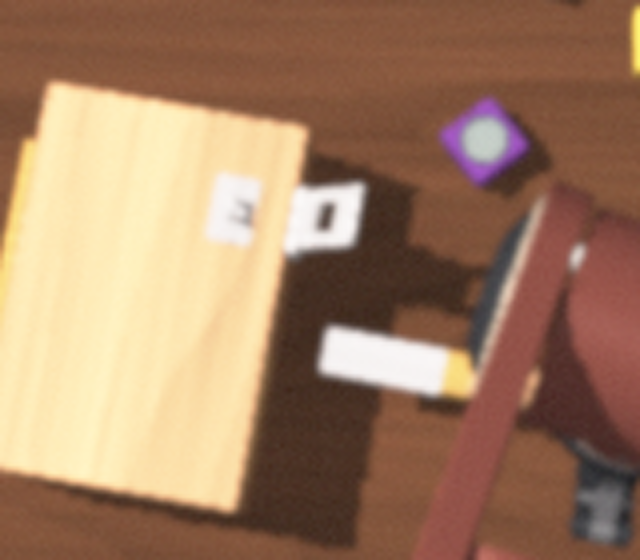

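```bash
python3 - <<'E'
from h import *
a=tri((301.75,271.4),(315.4,285)); b=tri((299.8,283.7),(322.8,289.4)); print(a,b); m=(a[0]+b[0])/2
c0=np.array([.5417,.1183,0]); an=np.radians(80.1); ex=np.array([np.cos(an),np.sin(an),0]); ey=np.array([-ex[1],ex[0],0])
print("tip case",(m-c0)@ex,(m-c0)@ey,m[2])
# ferrule front/rear
print(tri((220+443/4,190+393/4),(250+350/4,190+330/4)))
E
```

```text
(array([0.52836378, 0.03495631, 0.05469489]), array([0.00097687])) (array([0.5075964 , 0.0386192 , 0.05397055]), array([0.0012845]))
tip case -0.08437661446146268 0.009352379095403976 0.054332717524884167
(array([ 0.49921921, -0.01767827,  0.05600044]), array([0.00023323]))
```

```bash
python3 -m handwheel '[0,0.0035,0,0,0,0,0, 0,0.0035,0,-0.010,0,0,0, 0,0.0035,0,-0.020,0,0,0, 0,0.0035,0,-0.025,0,0,0, 0,0.0035,0,-0.030,0,0,0, 0,0.0035,0,-0.030,0,0,0]'; python3 -m handwheel '[0,0,0,-0.008,0,0,0, 0,0,0,-0.016,0,0,0, 0,0,0,-0.016,0,0,0, 0,0,0,-0.016,0,0,0]'
python3 - <<'E'
from h import *
st(); snap("4"); crop("top","4",220,190,380,330,4,"c4"); crop("side","4",250,190,410,340,4,"c4s")
E
```

```text
t: 3.65
tool_pos: [0.5023, -0.0685, 0.0479]
tool_rot: [1.327, 1.113, -1.341]
contact_force: [-4.4, -18.0, 0.9]
opening: 0.0152
t: 3.98
tool_pos: [0.5044, -0.0678, 0.0505]
tool_rot: [1.298, 1.092, -1.353]
contact_force: [-16.8, -69.8, 8.0]
opening: 0.0149
t 3.98 pos [ 0.5044 -0.0678  0.0505] x [-0.004 -0.044 -0.999] y [ 0.986 -0.167  0.003] z [-0.167 -0.985  0.044] F [-16.8 -69.8   8. ] op 0.0149 q [-0.26 -0.04  2.02 -0.05  1.15 -0.07]
```

View pics/c4s.png

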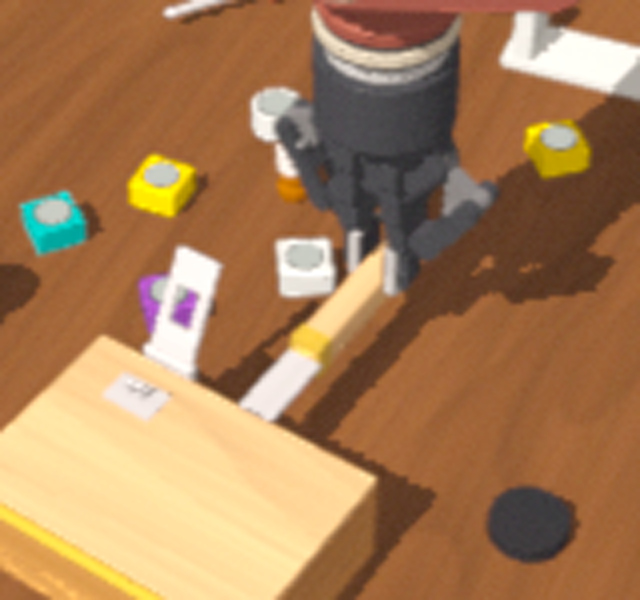

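```bash
python3 -m handwheel '[0,0,0,0.016,0,0,0, 0,0,0,0.026,0,0,0, 0,0,0,0.026,0,0,0]'
python3 - <<'E'
from h import *
st(); snap("5"); 
for n in("top","side"):
    f,cx,cy,R,t=cam(n); print(n,-R.T@t)
crop("top","5",220,190,380,330,4.9,"c5"); crop("side","5",280,220,380,310,8,"c5s")
E
```

```text
t: 4.33
tool_pos: [0.5004, -0.0757, 0.0471]
tool_rot: [1.34, 1.119, -1.339]
contact_force: [0.3, 1.0, -0.7]
opening: 0.0151
t 4.33 pos [ 0.5004 -0.0757  0.0471] x [ 0.001 -0.    -1.   ] y [ 0.984 -0.178  0.001] z [-0.178 -0.984  0.   ] F [ 0.3  1.  -0.7] op 0.0151 q [-0.3  -0.04  2.03  0.    1.15 -0.12]
top [ 0.42190634 -0.02015577  1.18170056]
side [0.19912866 0.7230425  0.8966269 ]
```

View pics/c4.png

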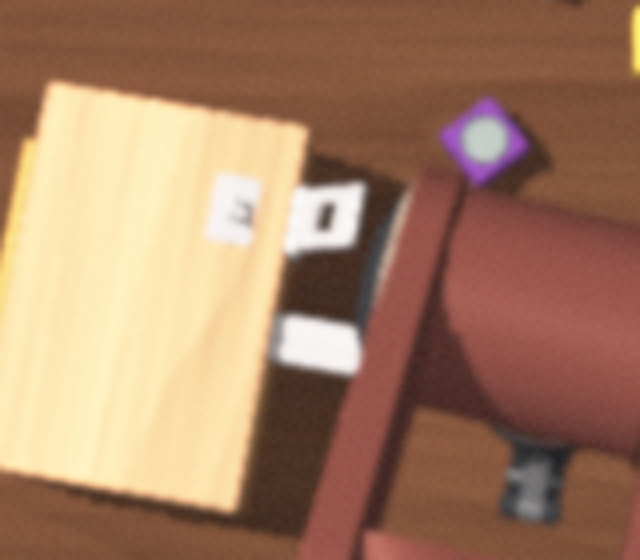

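View pics/c5.png

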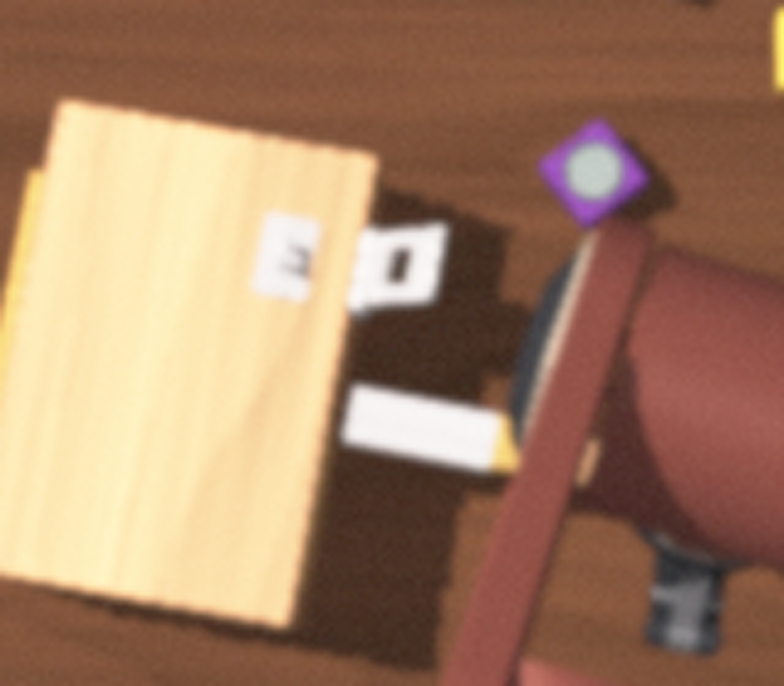

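View pics/c5s.png

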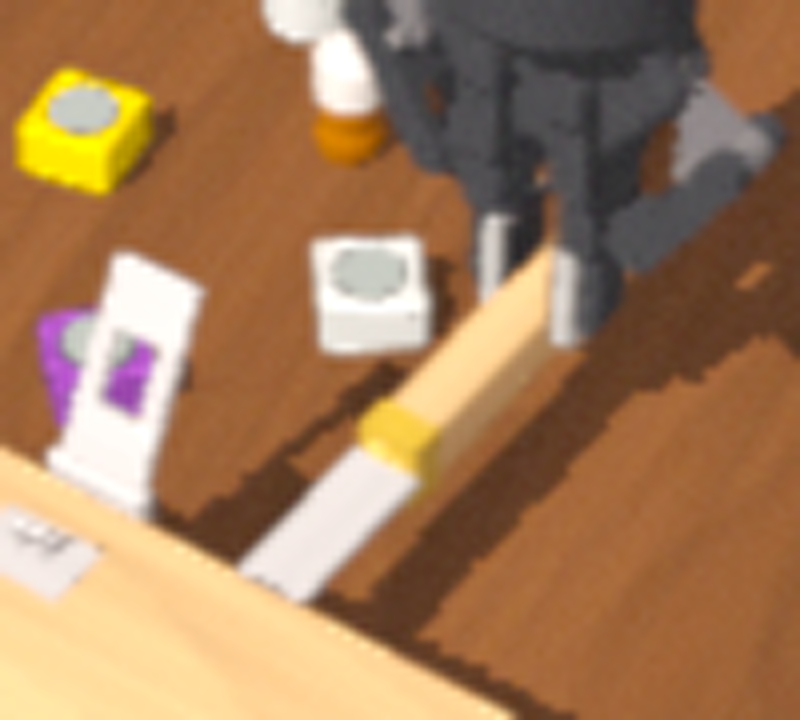

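```bash
python3 -m handwheel '[0,0,0,0.016,0,0,0, 0,0,0,0.016,0,0,0, 0,0,0,0.016,0,0,0]'
python3 - <<'E'
from h import *
st(); snap("6"); 
crop("top","6",280,240,360,300,10,"c6"); crop("side","6",290,240,370,300,10,"c6s")
crop("top","6",270,205,310,235,16,"c6k");crop("side","6",255,255,335,315,10,"c6sk")
E
```

```text
t: 4.68
tool_pos: [0.4977, -0.0891, 0.0467]
tool_rot: [1.338, 1.121, -1.338]
contact_force: [-0.1, -0.2, -0.6]
opening: 0.0151
t 4.68 pos [ 0.4977 -0.0891  0.0467] x [-0.     0.001 -1.   ] y [ 0.985 -0.175 -0.   ] z [-0.175 -0.985 -0.001] F [-0.1 -0.2 -0.6] op 0.0151 q [-0.32 -0.04  2.03  0.    1.15 -0.15]
```

View pics/c6.png

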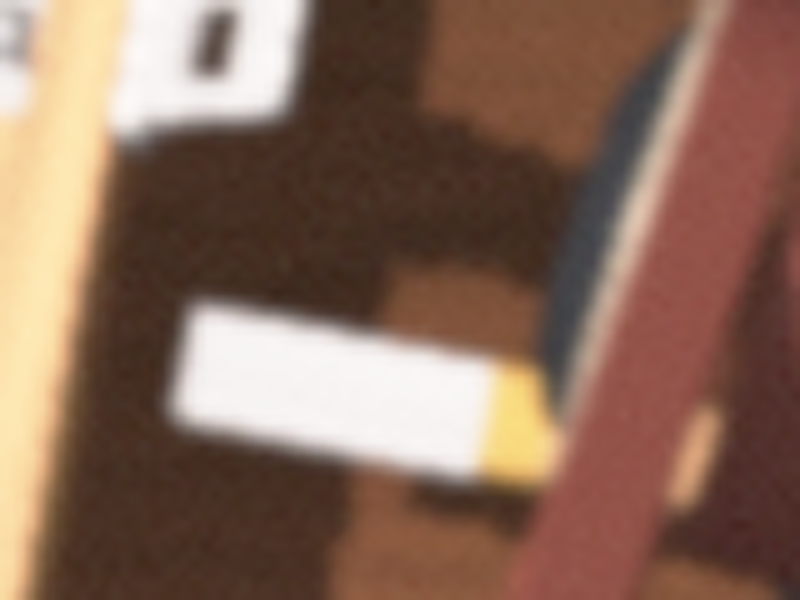

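View pics/c6s.png

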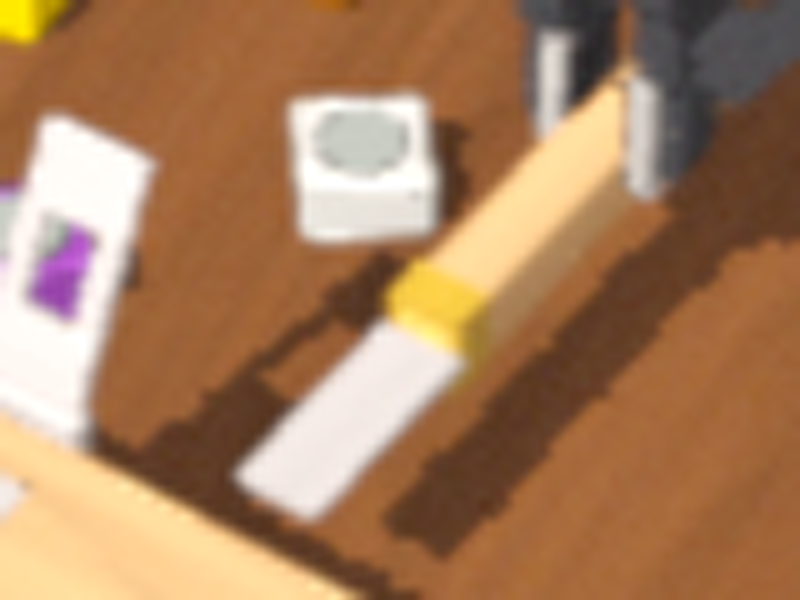

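```bash
python3 - <<'E'
from h import *
g=lambda x0,y0,X,Y,s=10:(x0+(X+.5)/s-.5,y0+(Y+.5)/s-.5)
c0=np.array([.5417,.1183,0]); an=np.radians(80.1); ex=np.array([np.cos(an),np.sin(an),0]); ey=np.array([-ex[1],ex[0],0])
for nm,a,b in (("tipR",(193,297),(235,477)),("tipL",(170,418),(310,518)),("ferR",(495,360),(383,320)),("ferL",(478,475),(462,362))):
    X,r=tri(g(280,240,*a),g(290,240,*b)); print(nm,np.round(X,4),r,"case",np.round([(X-c0)@ex,(X-c0)@ey,X[2]],4))
# lid corner bias
u=cv2.imread("pics/side6.png")
E
```

```text
tipR [0.532  0.0403 0.0513] [0.00177619] case [-0.0785 -0.0039  0.0513]
tipL [0.5111 0.0444 0.0522] [5.38533858e-05] case [-0.0781  0.0174  0.0522]
ferR [ 0.5217 -0.0146  0.0521] [0.0009627] case [-0.1343 -0.0031  0.0521]
ferL [ 0.5012 -0.0116  0.0507] [0.00052709] case [-0.135   0.0176  0.0507]
```

View pics/c6sk.png

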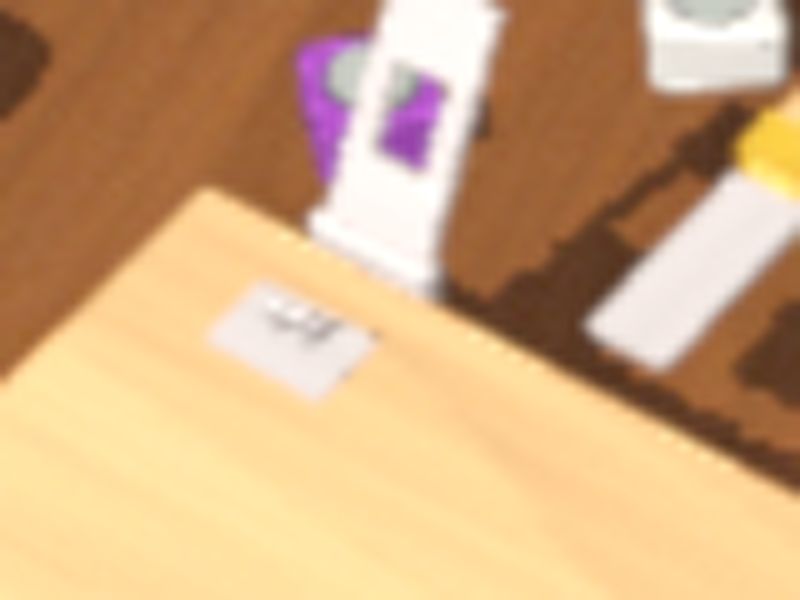

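```bash
python3 -m handwheel '[0,0.002,0,0,0,0,0, 0,0.002,0,-0.010,0,0,0, 0,0.002,0,-0.018,0,0,0, 0,0.002,0,-0.022,0,0,0, 0,0.002,0,-0.022,0,0,0, 0,0.002,0,-0.022,0,0,0]'
python3 -c "
from h import *
st()"
```

```text
t: 5.28
tool_pos: [0.5015, -0.0686, 0.045]
tool_rot: [1.335, 1.12, -1.338]
contact_force: [-1.2, -4.2, -0.7]
opening: 0.0153
t 5.28 pos [ 0.5015 -0.0686  0.045 ] x [-0.    -0.002 -1.   ] y [ 0.985 -0.174  0.   ] z [-0.174 -0.985  0.002] F [-1.2 -4.2 -0.7] op 0.0153 q [-0.28 -0.03  2.03 -0.    1.14 -0.11]
```

```bash
python3 - <<'E'
from h import *
im=cv2.imread("pics/top0.png").astype(np.float32)
c0=np.array([.5417,.1183,0]); an=np.radians(80.1); ex=np.array([np.cos(an),np.sin(an),0]); ey=np.array([-ex[1],ex[0],0])
# rectified strip along the front edge: rows = case y, cols=case x from -75..-50 at z=.055
ys=np.arange(-95,96,1.0); xs=np.arange(-80,-45,0.5)
P=np.array([[c0+ex*x/1000+ey*y/1000+[0,0,.055] for x in xs] for y in ys]).reshape(-1,3)
q=proj("top",P).astype(np.float32).reshape(len(ys),len(xs),2)
S=cv2.remap(im,q[...,0],q[...,1],cv2.INTER_CUBIC)
S=np.clip(S*2.2,0,255).astype(np.uint8)
cv2.imwrite("pics/strip.png",cv2.resize(S,None,fx=9,fy=3.1,interpolation=cv2.INTER_NEAREST))
np.set_printoptions(linewidth=200)
i=[np.argmin(abs(xs-x)) for x in(-66,-65,-64,-63,-62,-61,-60,-59)]
g=cv2.remap(im,q[...,0],q[...,1],cv2.INTER_CUBIC).mean(-1)
for k in range(5,len(ys),5): print(ys[k],np.round(g[k-2:k+3,i].mean(0)).astype(int))
E
```

```text
-90.0 [85 85 85 85 86 85 89 97]
-85.0 [ 88  86  86  85  84  86  93 111]
-80.0 [ 77  77  78  76  75  76  85 103]
-75.0 [ 52  52  53  57  61  70  84 109]
-70.0 [ 56  56  56  58  63  70  85 105]
-65.0 [104 101  99 102 107 115 124 140]
-60.0 [232 229 226 227 229 233 234 233]
-55.0 [240 243 243 244 245 246 247 245]
-50.0 [238 242 243 243 244 245 245 244]
-45.0 [240 242 243 244 245 246 246 244]
-40.0 [243 243 243 243 244 245 245 244]
-35.0 [174 185 195 210 223 234 237 237]
-30.0 [ 74  84  96 109 121 130 140 150]
-25.0 [ 53  55  58  63  67  77  90 115]
-20.0 [ 49  52  56  59  64  71  88 111]
-15.0 [ 48  52  55  59  63  74  90 115]
-10.0 [ 50  50  52  56  62  71  89 113]
-5.0 [ 50  51  53  58  64  73  89 112]
0.0 [ 52  53  55  59  65  74  89 112]
5.0 [ 48  51  57  61  65  74  89 113]
10.0 [ 48  51  55  59  65  76  92 117]
15.0 [ 50  51  56  61  70  81  99 120]
20.0 [ 53  54  58  65  71  83 100 126]
25.0 [ 53  55  58  63  73  84 104 125]
30.0 [ 52  54  57  63  71  86 103 131]
35.0 [ 52  55  59  64  74  85 104 125]
40.0 [ 52  55  60  66  74  88 105 133]
45.0 [ 54  55  60  65  74  86 106 127]
50.0 [ 54  55  58  67  76  91 109 137]
55.0 [ 54  56  60  65  76  88 108 132]
60.0 [ 56  59  62  68  76  91 111 139]
65.0 [ 56  58  62  67  77  90 110 135]
70.0 [ 54  57  61  67  76  90 111 140]
75.0 [ 55  56  59  64  72  85 104 133]
80.0 [ 55  57  58  62  70  84 108 137]
85.0 [ 53  54  57  61  67  76  91 118]
90.0 [48 49 50 50 50 53 55 58]
95.0 [65 67 69 68 68 67 65 63]
```

View pics/strip.png

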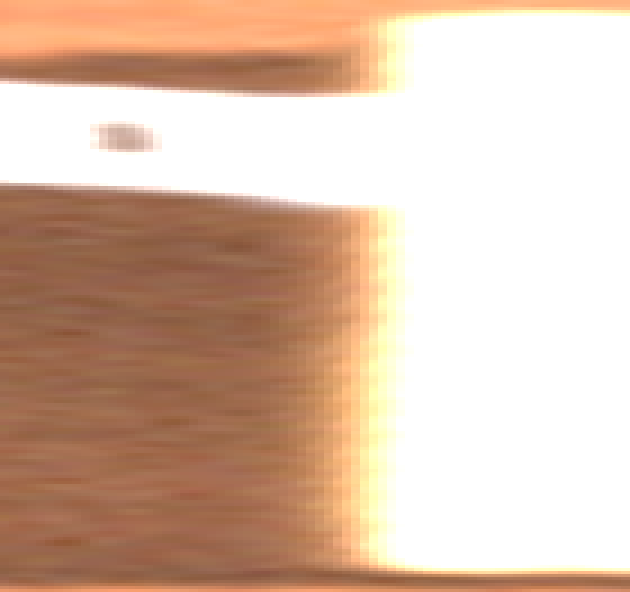

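```bash
python3 - <<'E'
from h import *
c0=np.array([.5417,.1183,0]); an=np.radians(80.1); ex=np.array([np.cos(an),np.sin(an),0]); ey=np.array([-ex[1],ex[0],0])
ys=np.arange(-90,91,1.0); xs=np.arange(-75,-50,0.25)
P=np.array([[c0+ex*x/1000+ey*y/1000+[0,0,.055] for x in xs] for y in ys]).reshape(-1,3)
q=proj("top",P).astype(np.float32).reshape(len(ys),len(xs),2)
im=np.mean([cv2.imread(f"pics/top{k}.png").astype(np.float32) for k in("0","1","2")],0)
g=cv2.remap(im,q[...,0],q[...,1],cv2.INTER_LINEAR)
R=g[...,2]
for k in range(3,len(ys),4):
    a=g[k-3:k+4].mean(0); r=a[:,2]
    cr=[]
    for th in(160,110,90): 
        j=np.where((r[:-1]<th)&(r[1:]>=th))[0]; cr.append(round(float(xs[j[0]]+.25*(th-r[j[0]])/(r[j[0]+1]-r[j[0]])),2) if len(j) else None)
    print(ys[k],cr, np.round(a[[28,36,44,52,56,60]].astype(float)).astype(int).tolist())
E
```

```text
-87.0 [-58.45, None, None] [[56, 80, 122], [57, 80, 123], [56, 79, 121], [57, 81, 122], [59, 83, 123], [65, 91, 132]]
-83.0 [-58.54, None, None] [[57, 80, 123], [57, 80, 122], [56, 79, 120], [55, 78, 118], [58, 81, 119], [64, 90, 127]]
-79.0 [-58.44, -60.67, None] [[47, 66, 101], [47, 65, 100], [47, 66, 100], [49, 69, 102], [53, 75, 107], [61, 85, 119]]
-75.0 [-58.56, -60.41, -61.93] [[37, 51, 76], [38, 51, 76], [39, 53, 79], [44, 62, 89], [50, 70, 100], [62, 86, 119]]
-71.0 [-58.52, -60.37, -61.91] [[37, 50, 74], [38, 51, 75], [39, 54, 78], [44, 62, 89], [51, 71, 100], [62, 86, 117]]
-67.0 [-58.84, -61.47, None] [[73, 83, 103], [64, 74, 95], [61, 73, 95], [66, 81, 105], [71, 88, 114], [80, 102, 131]]
-63.0 [None, None, None] [[173, 177, 187], [157, 162, 174], [149, 154, 168], [154, 161, 175], [157, 165, 181], [161, 172, 190]]
-59.0 [None, None, None] [[229, 231, 236], [231, 233, 238], [228, 230, 236], [231, 233, 238], [233, 235, 240], [233, 236, 242]]
-55.0 [-71.37, None, None] [[221, 222, 228], [238, 239, 243], [242, 243, 246], [244, 245, 248], [245, 246, 249], [244, 246, 250]]
-51
[... 3611 characters left out ...]
 [-59.67, -61.77, -63.43] [[37, 50, 74], [37, 52, 77], [42, 60, 86], [53, 77, 106], [64, 93, 125], [80, 113, 150]]
73.0 [-59.5, -61.53, -63.26] [[37, 50, 75], [38, 52, 77], [42, 58, 85], [51, 73, 103], [61, 88, 120], [77, 109, 145]]
77.0 [-59.46, -61.32, -62.91] [[36, 49, 74], [38, 52, 76], [40, 56, 83], [49, 70, 100], [60, 85, 117], [77, 106, 143]]
81.0 [-59.46, -61.29, -62.78] [[36, 48, 72], [37, 51, 74], [40, 56, 82], [49, 69, 98], [60, 84, 115], [76, 105, 141]]
85.0 [-58.69, -60.61, -62.17] [[35, 47, 71], [37, 49, 73], [39, 54, 79], [46, 64, 92], [53, 73, 103], [66, 91, 124]]
89.0 [-55.91, -59.0, -60.55] [[35, 46, 69], [35, 47, 70], [37, 49, 73], [39, 54, 79], [44, 60, 86], [50, 69, 96]]
```

```bash
python3 -m handwheel '[0,0,0,0.02,0,0,0, 0,-0.001,-0.02,0.02,0,0,0, 0,-0.001,-0.036,0.02,0,0,0, 0,-0.001,-0.036,0.02,0,0,0, 0,-0.001,-0.036,0.02,0,0,0]'
python3 - <<'E'
from h import *
st(); snap("7"); 
crop("top","7",260,250,340,310,10,"c7"); crop("side","7",300,240,380,300,10,"c7s")
E
```

```text
t: 5.7
tool_pos: [0.4624, -0.0814, 0.0457]
tool_rot: [1.339, 1.12, -1.338]
contact_force: [0.5, 0.4, -0.6]
opening: 0.0151
t 5.70 pos [ 0.4624 -0.0814  0.0457] x [ 0.001  0.    -1.   ] y [ 0.984 -0.176  0.   ] z [-0.176 -0.984 -0.001] F [ 0.5  0.4 -0.6] op 0.0151 q [-0.33 -0.13  2.12  0.    1.15 -0.16]
```

View pics/c7.png

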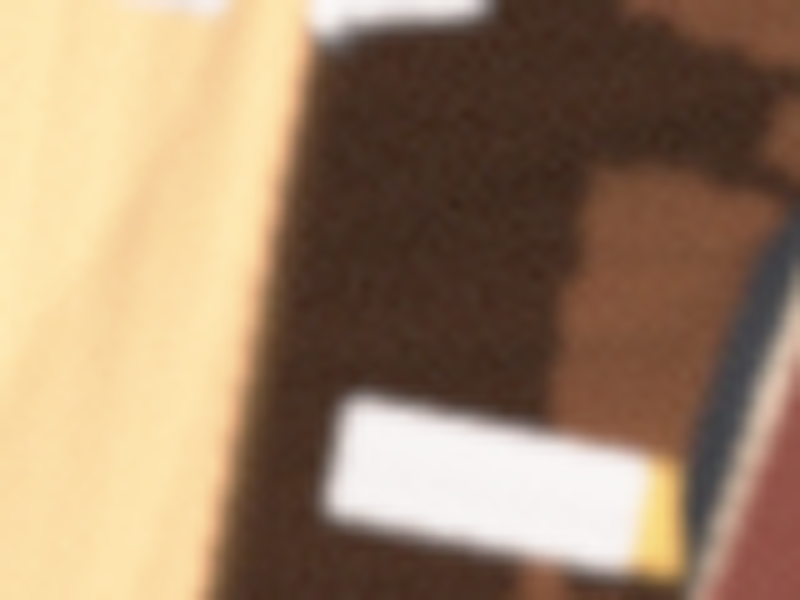

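View pics/c7s.png

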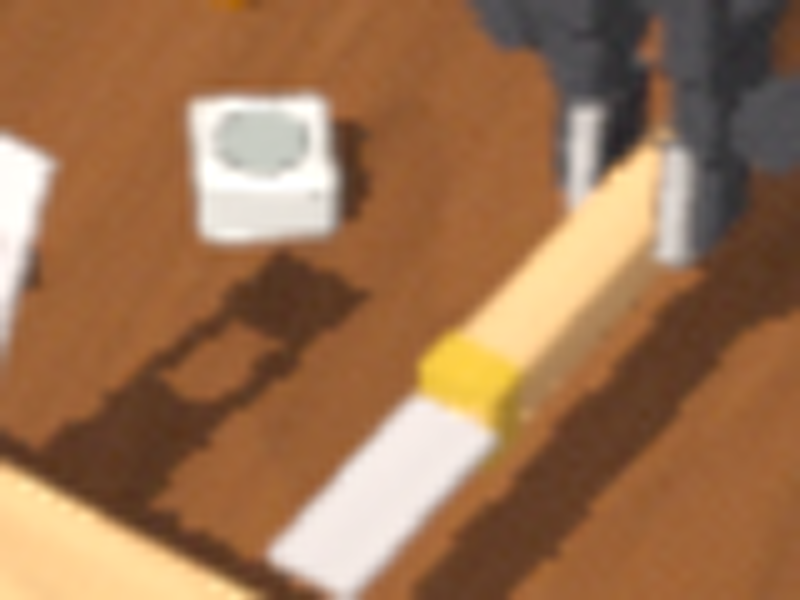

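```bash
python3 - <<'E'
from h import *
g=lambda x0,y0,X,Y,s=10:(x0+(X+.5)/s-.5,y0+(Y+.5)/s-.5)
c0=np.array([.5417,.1183,0]); an=np.radians(80.1); ex=np.array([np.cos(an),np.sin(an),0]); ey=np.array([-ex[1],ex[0],0])
for nm,a,b in (("tipR",(348,390),(268,552)),("tipL",(325,515),(350,598)),("ferR",(650,455),(417,393)),("ferL",(633,572),(500,432))):
    X,r=tri(g(260,250,*a),g(300,240,*b)); print(nm,np.round(X,4),r,"case",np.round([(X-c0)@ex,(X-c0)@ey,X[2]],4))
E
```

```text
tipR [0.4971 0.0478 0.0519] [0.00128461] case [-0.0771  0.0318  0.0519]
tipL [0.4755 0.0518 0.052 ] [0.00013869] case [-0.0768  0.0538  0.052 ]
ferR [ 0.4864 -0.0069  0.0524] [0.00079656] case [-0.1328  0.033   0.0524]
ferL [ 0.4655 -0.004   0.0524] [0.00042757] case [-0.1336  0.054   0.0524]
```

```bash
python3 -m handwheel '[0,0.001,0,-0.008,0,0,0, 0,0.001,0,-0.016,0,0,0, 0,0.001,0,-0.022,0,0,0, 0,0.001,0,-0.026,0,0,0, 0,0.001,0,-0.026,0,0,0]'
python3 -c "
from h import *
st()"
```

```text
t: 6.22
tool_pos: [0.4673, -0.0552, 0.0448]
tool_rot: [1.337, 1.122, -1.337]
contact_force: [0.7, -0.0, -1.0]
opening: 0.015
t 6.22 pos [ 0.4673 -0.0552  0.0448] x [-0.  0. -1.] y [ 0.985 -0.174 -0.   ] z [-0.174 -0.985 -0.   ] F [ 0.7 -0.  -1. ] op 0.0150 q [-0.28 -0.12  2.12  0.    1.15 -0.1 ]
```

```bash
python3 -m handwheel '[0,0,0,-0.008,0,0,0, 0,0,0,-0.014,0,0,0, 0,0,0,-0.014,0,0,0, 0,-0.004,0,-0.014,0,0,0, 0,-0.008,0,-0.014,0,0,0, 0,-0.012,0,-0.014,0,0,0, 0,-0.012,0,-0.014,0,0,0]'
python3 -c "
from h import *
st()"
```

```text
t: 6.8
tool_pos: [0.4698, -0.0428, 0.0577]
tool_rot: [1.338, 1.119, -1.338]
contact_force: [0.1, 0.7, -1.9]
opening: 0.015
t 6.80 pos [ 0.4698 -0.0428  0.0577] x [ 0.001 -0.    -1.   ] y [ 0.984 -0.176  0.001] z [-0.176 -0.984  0.   ] F [ 0.1  0.7 -1.9] op 0.0150 q [-0.25 -0.14  2.11 -0.    1.18 -0.07]
```

```bash
python3 -m handwheel '[0,-0.006,0,0,0,0,0, 0,-0.012,0,0,0,0,0, 0,-0.018,0,0,0,0,0, 0,-0.018,0,0,0,0,0]'
python3 - <<'E'
from h import *
st(); snap("8"); 
crop("side","8",200,190,400,350,4,"c8s")
E
```

```text
t: 7.13
tool_pos: [0.4704, -0.0429, 0.0766]
tool_rot: [1.338, 1.118, -1.337]
contact_force: [-0.1, -0.2, -1.6]
opening: 0.0151
t 7.13 pos [ 0.4704 -0.0429  0.0766] x [ 0.002 -0.001 -1.   ] y [ 0.984 -0.176  0.002] z [-0.176 -0.984  0.001] F [-0.1 -0.2 -1.6] op 0.0151 q [-0.25 -0.17  2.1  -0.    1.21 -0.07]
```

View pics/c8s.png

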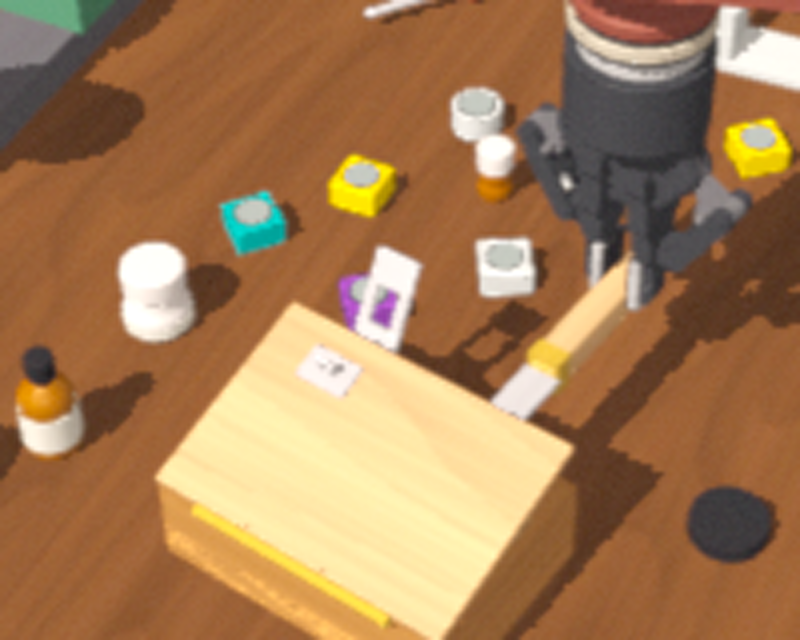

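```bash
python3 -m handwheel '[0,-0.009,0,-0.008,0,0,0, 0,-0.018,0,-0.016,0,0,0, 0,-0.028,0,-0.025,0,0,0, 0,-0.038,0,-0.035,0,0,0, 0,-0.046,0,-0.046,0,0,0, 0,-0.053,0,-0.057,0,0,0, 0,-0.053,0,-0.057,0,0,0]'
python3 - <<'E'
from h import *
st(); snap("9"); 
crop("side","9",200,170,400,330,4,"c9s")
E
```

```text
t: 7.82
tool_pos: [0.4813, 0.0158, 0.1304]
tool_rot: [1.34, 1.12, -1.333]
contact_force: [1.1, -0.5, -0.2]
opening: 0.0152
t 7.82 pos [0.4813 0.0158 0.1304] x [ 0.004  0.001 -1.   ] y [ 0.985 -0.174  0.004] z [-0.174 -0.985 -0.002] F [ 1.1 -0.5 -0.2] op 0.0152 q [-0.12 -0.22  2.04  0.    1.32  0.05]
```

View pics/c9s.png

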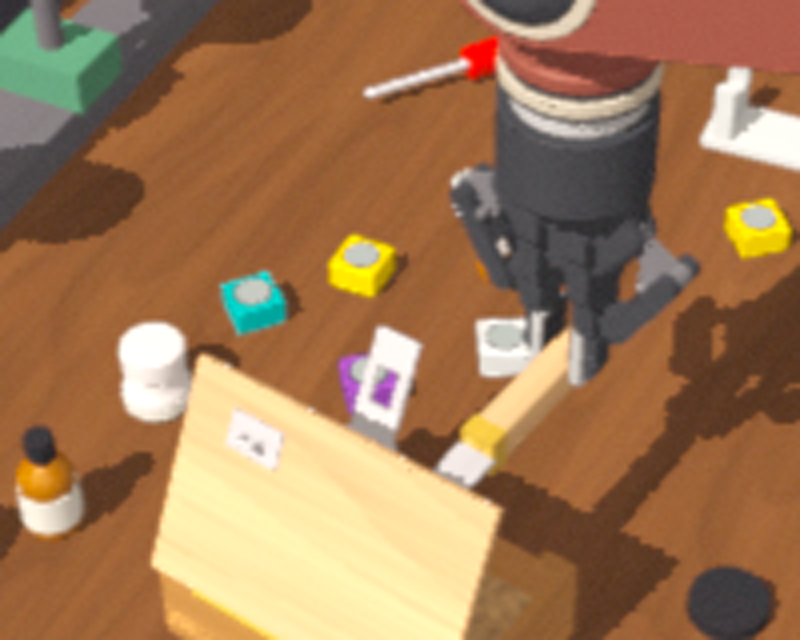

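Lid well up. Continue the arc.

```bash
python3 -m handwheel '[0,-0.006,0,-0.012,0,0,0, 0,-0.011,0,-0.025,0,0,0, 0,-0.014,0,-0.037,0,0,0, 0,-0.015,0,-0.050,0,0,0, 0,-0.014,0,-0.062,0,0,0, 0,-0.014,0,-0.074,0,0,0, 0,-0.014,0,-0.074,0,0,0, 0,-0.014,0,-0.074,0,0,0]'
python3 - <<'E'
from h import *
st(); snap("10"); 
crop("side","10",180,150,400,330,3.6,"c10s"); crop("top","10",180,180,340,330,4,"c10")
E
```

```text
t: 8.58
tool_pos: [0.4925, 0.0871, 0.1415]
tool_rot: [1.337, 1.122, -1.338]
contact_force: [-0.4, 0.1, -1.2]
opening: 0.0151
t 8.58 pos [0.4925 0.0871 0.1415] x [-0.001  0.    -1.   ] y [ 0.985 -0.175 -0.001] z [-0.175 -0.985 -0.   ] F [-0.4  0.1 -1.2] op 0.0151 q [ 0.03 -0.18  1.99  0.    1.33  0.2 ]
```

View pics/c10s.png

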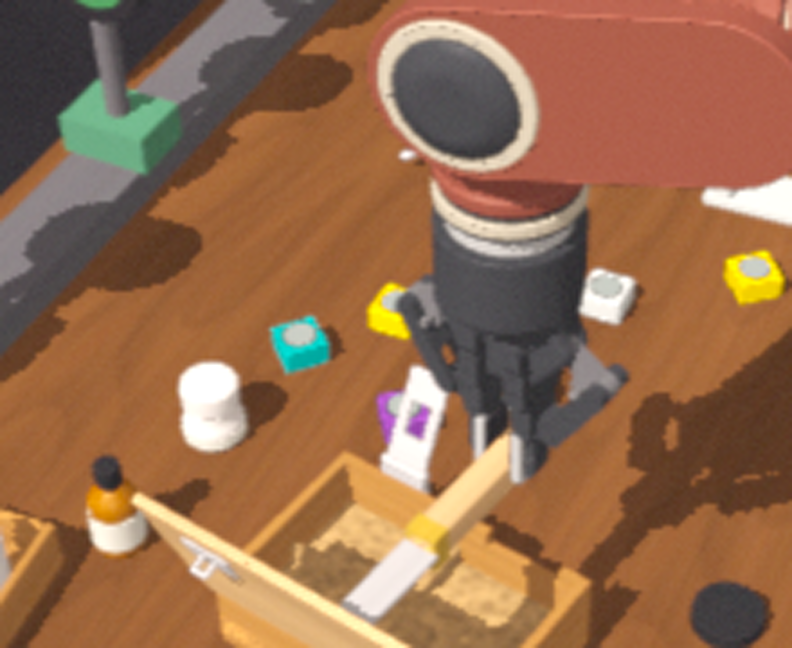

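View pics/c10.png

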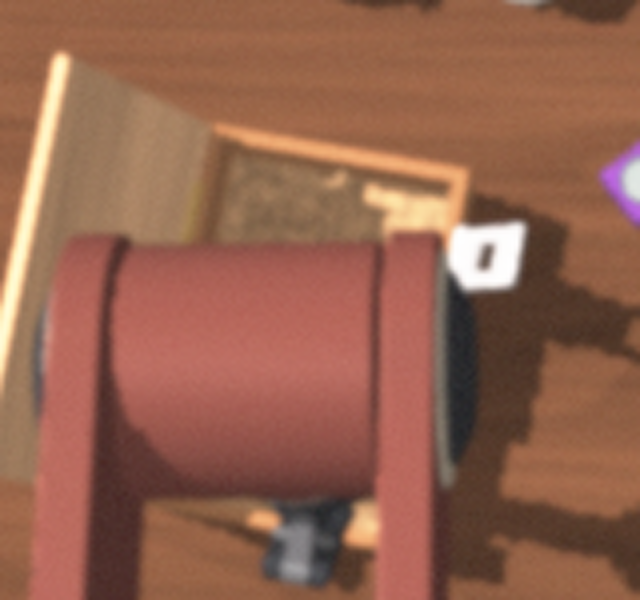

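```bash
python3 - <<'E'
from h import *
c0=np.array([.5417,.1183,0]); an=np.radians(80.1); ex=np.array([np.cos(an),np.sin(an),0]); ey=np.array([-ex[1],ex[0],0])
W=lambda x,y,z:c0+ex*x/1000+ey*y/1000+np.array([0,0,z/1000])
for th in(1.6,1.7,1.8,1.9,2.0):
    Q=[W(60-120*np.cos(th)+6*np.sin(th),-88,55+120*np.sin(th)+6*np.cos(th))]
    print(th,proj("top",Q).round(1),proj("side",Q).round(1))
E
```

```text
1.6 [[216.8 196.1]] [[229.6 271.9]]
1.7 [[209.9 195. ]] [[225.4 276.3]]
1.8 [[203.3 194.1]] [[221.3 281.1]]
1.9 [[197.1 193.4]] [[217.4 286.2]]
2.0 [[191.3 192.9]] [[213.7 291.6]]
```

```bash
python3 - <<'E'
from h import *
g=lambda X,Y,s=3.6:(320+(X+.5)/s-.5,150+(Y+.5)/s-.5)
P=plane("top",[g(637,458),g(725,454),g(741,687),g(653,690)],.006); print(P.round(4), [np.linalg.norm(P[i]-P[(i+1)%4]).round(4) for i in range(4)], P.mean(0))
crop("top","0",485,265,545,350,8,"rest0"); crop("side","0",365,175,435,225,10,"rest0s")
E
python3 -m handwheel '[0,0,0,0.04,0,0,0, 0,0,0,0.08,0,0,0, 0,-0.03,0,0.12,0,0,0, 0,-0.03,0,0.16,0,0,0, 0,-0.03,0,0.16,0,0,0]'
```

```text
[[ 0.5278 -0.33    0.006 ]
 [ 0.5305 -0.376   0.006 ]
 [ 0.4099 -0.3807  0.006 ]
 [ 0.4078 -0.3352  0.006 ]] [np.float64(0.0462), np.float64(0.1206), np.float64(0.0455), np.float64(0.1201)] [ 0.46901692 -0.3554719   0.006     ]
t: 9.1
tool_pos: [0.4647, -0.0767, 0.1744]
tool_rot: [1.342, 1.111, -1.341]
contact_force: [0.7, 1.0, -0.1]
opening: 0.0152
```

View pics/rest0.png

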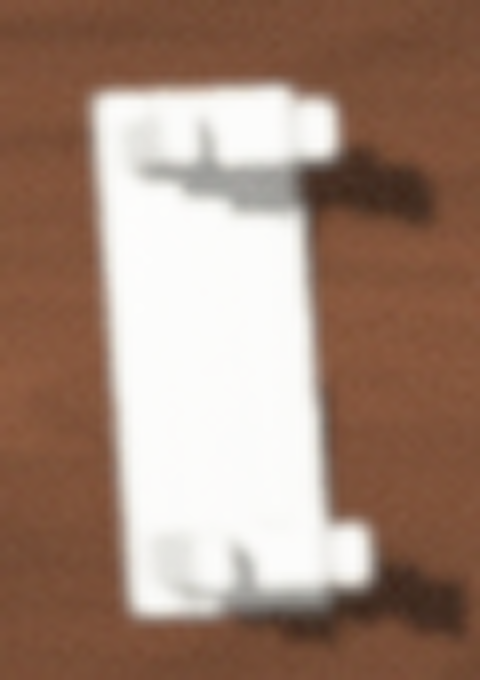

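View pics/rest0s.png

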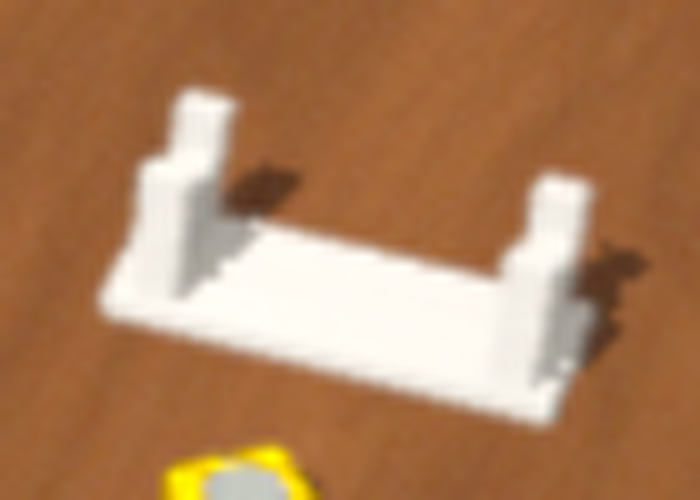

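```bash
python3 - <<'E'
from h import *
st()
a=np.radians(2.4); e=np.array([np.cos(a),np.sin(a),0]); x=np.array([0,0,-1.]); R=np.c_[x,np.cross(-e,x),-e]
delta([.4506,-.3563,.12],R)
g=lambda X,Y,s=8:(485+(X+.5)/s-.5,265+(Y+.5)/s-.5)
print(plane("top",[g(341,130),g(375,555),g(300,100),g(205,130),g(240,555)],.046).round(4))
E
```

```text
t 9.10 pos [ 0.4647 -0.0767  0.1744] x [ 0.004 -0.004 -1.   ] y [ 0.983 -0.182  0.005] z [-0.182 -0.983  0.003] F [ 0.7  1.  -0.1] op 0.0152 q [-0.32 -0.29  2.02 -0.    1.4  -0.14]
shift [0.0555 0.0368 0.2773] turn [ 7.711e+01 -2.000e-02 -3.500e-01]
[[ 0.5177 -0.3748  0.046 ]
 [ 0.4221 -0.3795  0.046 ]
 [ 0.5244 -0.3657  0.046 ]
 [ 0.5173 -0.344   0.046 ]
 [ 0.4217 -0.3492  0.046 ]]
```

```bash
python3 -m handwheel '[0,0,0.003,0.023,7,0,0, 0,0,0.006,0.046,14,0,0, 0,0,0.009,0.07,21,0,0, 0,0,0.012,0.092,28,0,0, 0,0,0.015,0.115,35,0,0, 0,0,0.018,0.14,42,0,0, 0,0,0.021,0.162,49,0,0, 0,0.02,0.025,0.185,56,0,0, 0,0.03,0.028,0.21,63,0,0, 0,0.04,0.031,0.232,70,0,0, 0,0.05,0.034,0.255,77,0,0, 0,0.055,0.037,0.277,77.1,0,0]'
python3 - <<'E'
from h import *
st()
a=np.radians(2.4); e=np.array([np.cos(a),np.sin(a),0]); n=np.array([-e[1],e[0],0])
for nm,c in(("A",(.469,-.3555)),("B",(.4695,-.358))):
    c=np.array([*c,0])
    W=lambda x,y,z:c+e*x/1000+n*y/1000+np.array([0,0,z/1000])
    P=[W(s*48+dx,y,46) for s in(1,-1) for dx in(-6,6) for y in(-19,-12,12,19)]+[W(x,y,6) for x in(-60,60) for y in(-22,22)]
    for cn,(x0,y0,x1,y1,s) in dict(top=(485,265,545,350,8),side=(365,175,435,225,10)).items():
        I=cv2.resize(cv2.imread(f"pics/{cn}0.png")[y0:y1,x0:x1],None,fx=s,fy=s,interpolation=cv2.INTER_CUBIC)
        for q in proj(cn,P): cv2.circle(I,(int((q[0]-x0+.5)*s),int((q[1]-y0+.5)*s)),3,(0,0,255),-1)
        cv2.imwrite(f"pics/r{nm}{cn}.png",I)
ims=[cv2.imread(f"pics/r{k}top.png")[:, :400] for k in "AB"]; cv2.imwrite("pics/rtop.png",np.hstack(ims)[:600])
ims=[cv2.imread(f"pics/r{k}side.png")[50:450,:600] for k in "AB"]; cv2.imwrite("pics/rside.png",cv2.resize(np.vstack(ims),None,fx=.75,fy=.75))
E
```

```text
t: 10.1
tool_pos: [0.451, -0.351, 0.1149]
tool_rot: [2.199, 0.05, -2.202]
contact_force: [-0.5, -0.1, -0.5]
opening: 0.0151
t 10.10 pos [ 0.451  -0.351   0.1149] x [-0.002  0.002 -1.   ] y [ 0.043 -0.999 -0.002] z [-0.999 -0.043  0.002] F [-0.5 -0.1 -0.5] op 0.0151 q [-0.79  0.03  1.84  0.    1.28  0.74]
```

View pics/rtop.png

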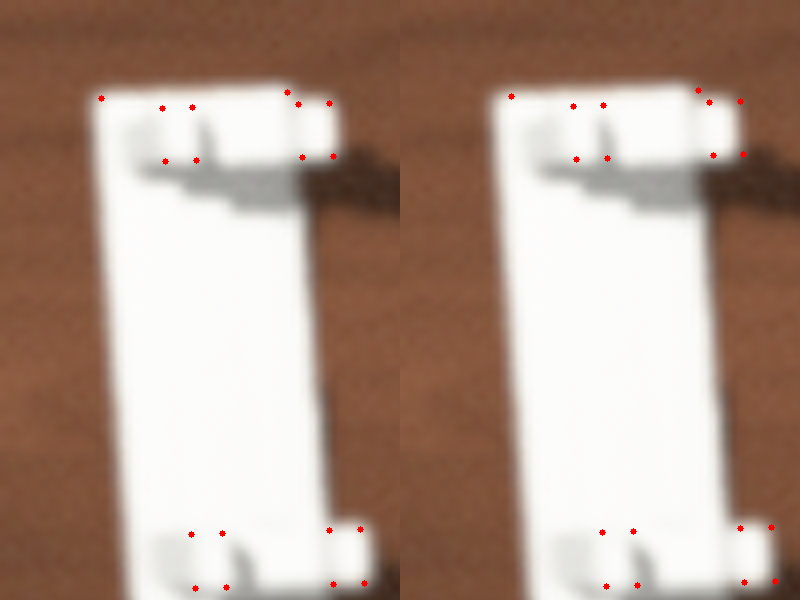

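View pics/rside.png

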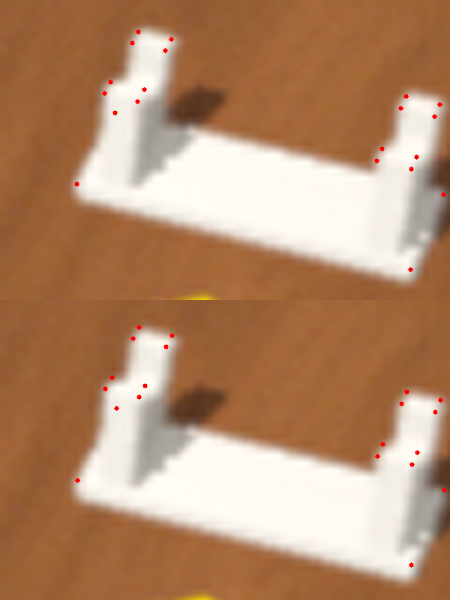

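```bash
python3 -m handwheel '[0,0,0.0015,0,0,0,0, 0,0,0.0015,0,0,0,0]'
python3 - <<'E'
from h import *
st(); snap("11"); crop("top","11",460,200,560,320,6,"c11"); crop("side","11",310,120,430,220,6.5,"c11s")
E
```

```text
t: 10.27
tool_pos: [0.4516, -0.3525, 0.1162]
tool_rot: [2.198, 0.052, -2.199]
contact_force: [-0.7, -0.6, -0.1]
opening: 0.0147
t 10.27 pos [ 0.4516 -0.3525  0.1162] x [-0.001  0.001 -1.   ] y [ 0.046 -0.999 -0.001] z [-0.999 -0.046  0.001] F [-0.7 -0.6 -0.1] op 0.0147 q [-0.79  0.03  1.84  0.    1.28  0.73]
```

View pics/c11.png

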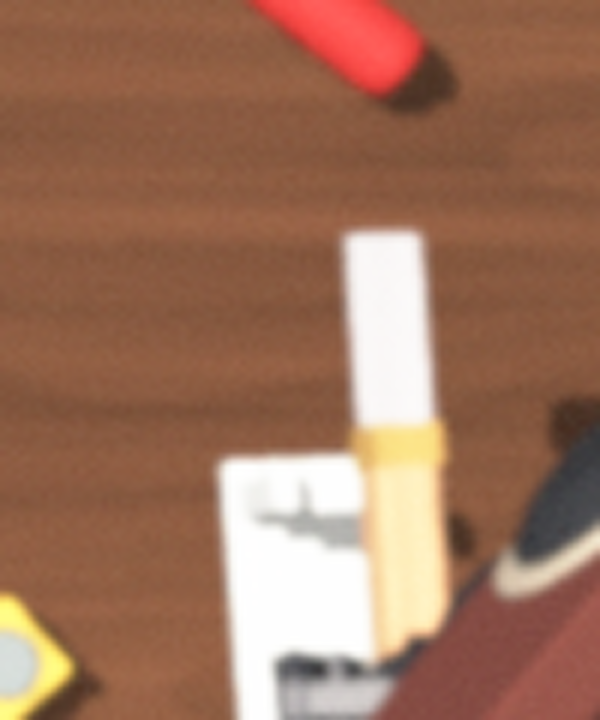

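View pics/c11s.png

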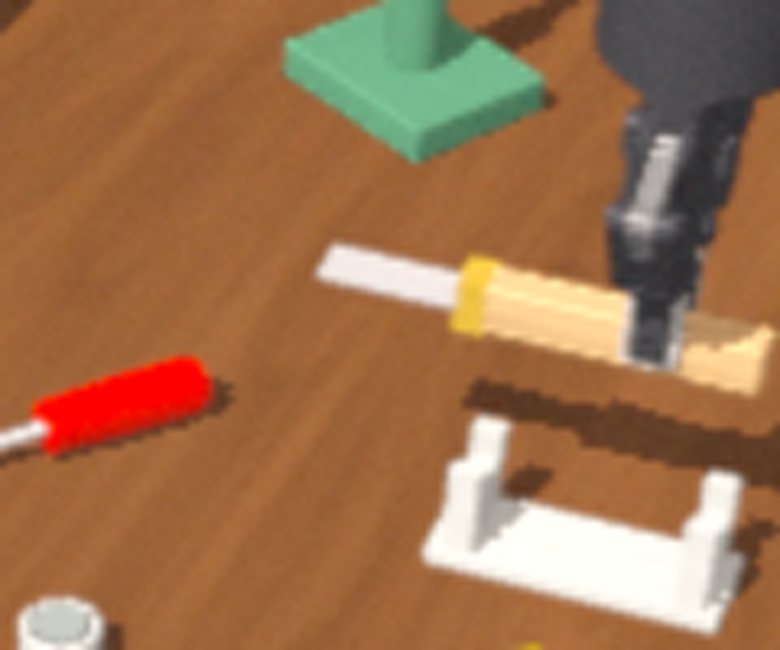

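```bash
python3 - <<'E'
from h import *
g=lambda X,Y,s=6:(460+(X+.5)/s-.5,200+(Y+.5)/s-.5)
gs=lambda X,Y,s=6.5:(310+(X+.5)/s-.5,120+(Y+.5)/s-.5)
print([np.round(v,4) for v in tri(g(422,231),gs(335,243))],[np.round(v,4) for v in tri(g(346,233),gs(317,275))])
P=plane("top",[g(345,232),g(422,230),g(355,427),g(440,424)],.1225);t=P[:2].mean(0);f=P[2:].mean(0);print(t,f,np.degrees(np.arctan2(*(t-f)[[1,0]])))
# handle sides lower down
Q=plane("top",[g(373,600),g(450,600),g(365,480),g(445,480)],.131);print(Q.round(4))
st()
E
```

```text
[array([ 0.5846, -0.3584,  0.121 ]), array([0.0003])] [array([ 0.5838, -0.3373,  0.1195]), array([0.0006])]
[ 0.58449094 -0.34694404  0.1225    ] [ 0.5287797  -0.34919966  0.1225    ] 2.318501152444858
[[ 0.4789 -0.3382  0.131 ]
 [ 0.4792 -0.3597  0.131 ]
 [ 0.5125 -0.337   0.131 ]
 [ 0.5127 -0.3594  0.131 ]]
t 10.37 pos [ 0.4522 -0.3513  0.1169] x [ 0.     0.001 -1.   ] y [ 0.048 -0.999 -0.001] z [-0.999 -0.048 -0.   ] F [-0.1 -0.6 -1.2] op 0.0151 q [-0.79  0.03  1.84  0.    1.28  0.73]
```

```bash
python3 -m handwheel '[0,0,0.0055,0,0,0,0, 0,0.025,0.0055,0,0,0,0, 0,0.05,0.0055,0,0,0,0, 0,0.058,0.0055,0,0,0,0, 0,0.058,0.0055,0,0,0,0, 0,0.058,0.0055,0,0,0,0]'
python3 - <<'E'
from h import *
st(); snap("12"); crop("top","12",460,220,560,340,6,"c12"); crop("side","12",330,140,440,230,7,"c12s")
E
```

```text
t: 10.87
tool_pos: [0.4527, -0.3569, 0.0591]
tool_rot: [2.197, 0.054, -2.197]
contact_force: [0.3, -0.6, 0.5]
opening: 0.0151
t 10.87 pos [ 0.4527 -0.3569  0.0591] x [-0.  0. -1.] y [ 0.049 -0.999 -0.   ] z [-0.999 -0.049  0.   ] F [ 0.3 -0.6  0.5] op 0.0151 q [-0.8   0.11  1.86  0.    1.18  0.72]
```

View pics/c12.png

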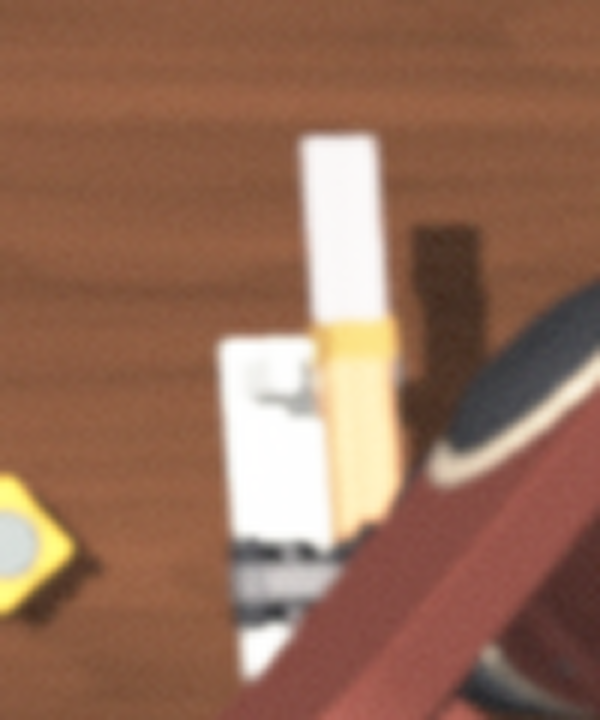

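View pics/c12s.png

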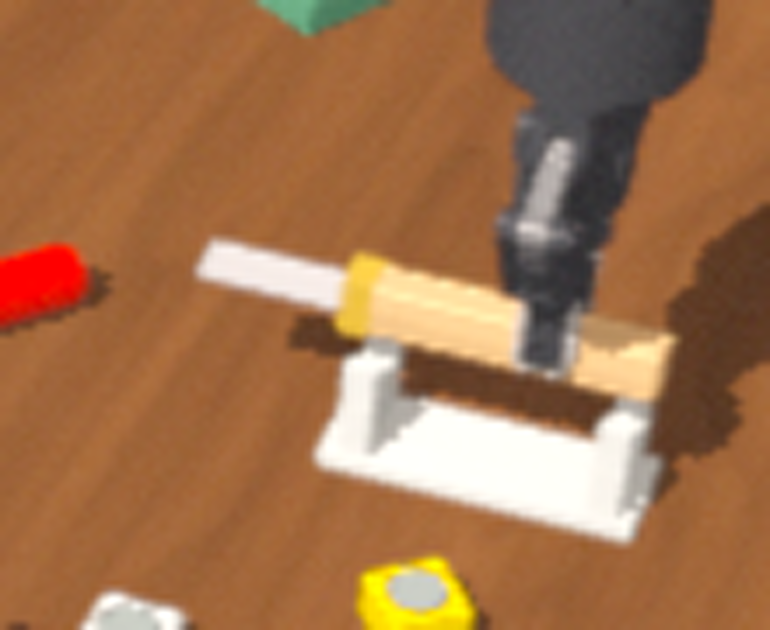

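```bash
python3 - <<'E'
from h import *
g=lambda X,Y,s=6:(460+(X+.5)/s-.5,220+(Y+.5)/s-.5)
print(plane("top",[g(321,380),g(400,380)],.074).round(4)); print(plane("top",[g(301,135),g(377,135)],.065).round(4),plane("top",[g(311,320),g(390,320)],.065).round(4))
E
```

```text
[[ 0.5113 -0.341   0.074 ]
 [ 0.5116 -0.3643  0.074 ]]
[[ 0.5857 -0.3397  0.065 ]
 [ 0.586  -0.3625  0.065 ]] [[ 0.5299 -0.3411  0.065 ]
 [ 0.5302 -0.3647  0.065 ]]
```

```bash
python3 -m handwheel '[0,0.004,0.001,0,0,0,0, 0,0.008,0.001,0,0,0,0, 0,0.012,0.001,0,0,0,0, 0,0.016,0.001,0,0,0,0, 0,0.016,0.001,0,0,0,0]'
python3 - <<'E'
from h import *
st(); snap("13"); crop("side","13",330,140,440,230,7,"c13s")
E
```

```text
t: 11.38
tool_pos: [0.4519, -0.3577, 0.0416]
tool_rot: [2.196, 0.055, -2.199]
contact_force: [-0.3, 0.3, -0.3]
opening: 0.0149
t 11.38 pos [ 0.4519 -0.3577  0.0416] x [-0.001  0.001 -1.   ] y [ 0.048 -0.999 -0.002] z [-0.999 -0.048  0.001] F [-0.3  0.3 -0.3] op 0.0149 q [-0.8   0.13  1.86 -0.    1.15  0.72]
```

View pics/c13s.png

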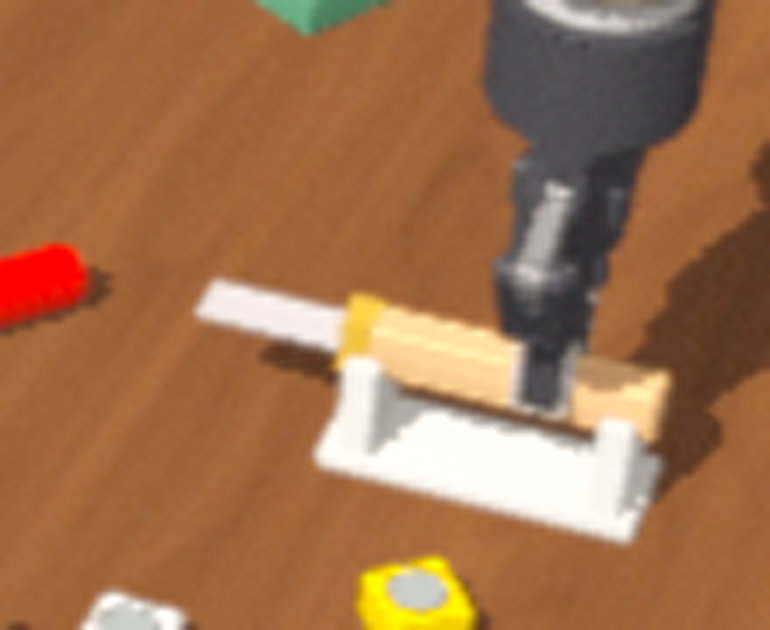

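```bash
python3 -m handwheel '[0,0.001,0,0,0,0,0, 0,0.002,0,0,0,0,0, 0,0.002,0,0,0,0,0]'
python3 -c "
from h import *
st()"
```

```text
t: 11.73
tool_pos: [0.4528, -0.3585, 0.0412]
tool_rot: [2.197, 0.053, -2.196]
contact_force: [-0.2, 0.2, 0.0]
opening: 0.0151
t 11.73 pos [ 0.4528 -0.3585  0.0412] x [ 0. -0. -1.] y [ 0.048 -0.999  0.   ] z [-0.999 -0.048 -0.   ] F [-0.2  0.2  0. ] op 0.0151 q [-0.8   0.13  1.86  0.    1.14  0.72]
```

```bash
python3 -m handwheel '[0,0.0015,0,0,0,0,0, 0,0.0025,0,0,0,0,0, 0,0.0025,0,0,0,0,0]'
python3 -c "
from h import *
st()"
```

```text
t: 11.98
tool_pos: [0.4528, -0.3585, 0.0411]
tool_rot: [2.196, 0.054, -2.198]
contact_force: [-7.0, 4.5, 14.4]
opening: 0.0153
t 11.98 pos [ 0.4528 -0.3585  0.0411] x [-0.001  0.001 -1.   ] y [ 0.048 -0.999 -0.001] z [-0.999 -0.048  0.001] F [-7.   4.5 14.4] op 0.0153 q [-0.8   0.14  1.86 -0.    1.14  0.72]
```

Seated (14 N up-force). Open and rise.

```bash
python3 -m handwheel '[0.45,-0.002,0,0,0,0,0, 0.45,-0.002,0,0,0,0,0, 0.45,-0.002,0,0,0,0,0, 0.45,-0.002,0,0,0,0,0, 0.45,-0.03,0,0,0,0,0, 0.45,-0.07,0,0,0,0,0, 0.45,-0.1,0,0,0,0,0, 0.45,-0.12,0,0,0,0,0]'
python3 - <<'E'
from h import *
st(); snap("14"); crop("side","14",330,140,440,230,7,"c14s"); crop("top","14",330,150,550,330,3.6,"c14")
E
```

```text
t: 12.65
tool_pos: [0.4536, -0.3592, 0.162]
tool_rot: [2.199, 0.05, -2.192]
contact_force: [0.3, -0.9, 0.1]
opening: 0.0388
t 12.65 pos [ 0.4536 -0.3592  0.162 ] x [ 0.003 -0.003 -1.   ] y [ 0.048 -0.999  0.003] z [-0.999 -0.048 -0.003] F [ 0.3 -0.9  0.1] op 0.0388 q [-0.8  -0.01  1.79  0.    1.35  0.72]
```

View pics/c14s.png

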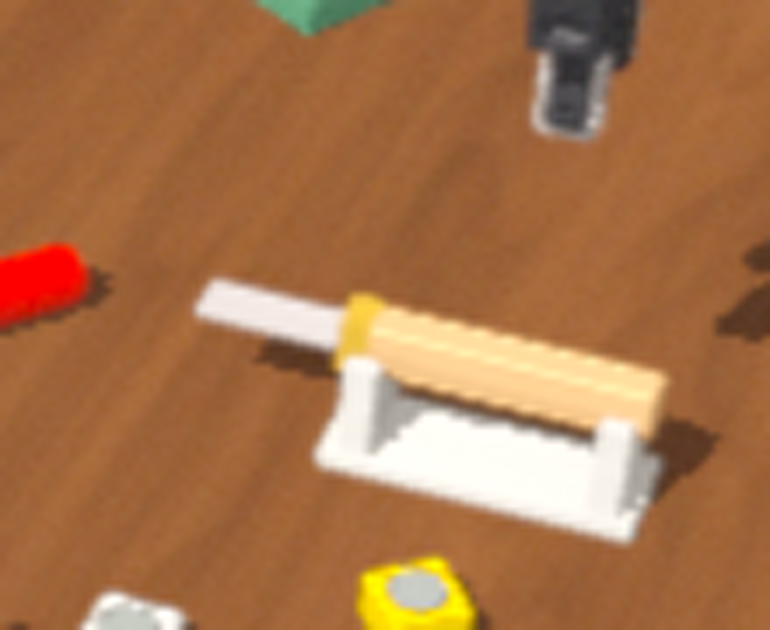

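View pics/c14.png

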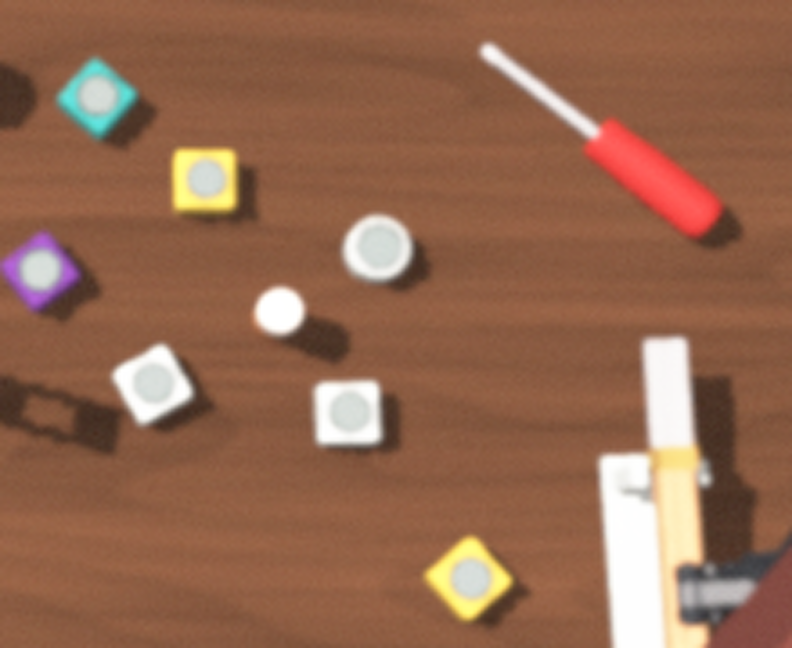

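```bash
cat >> h.py <<'E'
def whites(tag,n="top",z=.018):
    im=cv2.imread(f"pics/{n}{tag}.png"); hsv=cv2.cvtColor(im,cv2.COLOR_BGR2HSV); m=((hsv[...,1]<70)&(hsv[...,2]>105)).astype(np.uint8)
    N,l,s,c=cv2.connectedComponentsWithStats(m)
    for i in range(1,N):
        if 200<s[i,4]<420 and 190<c[i][0]<540 and 130<c[i][1]<380:
            cnt,_=cv2.findContours((l==i).astype(np.uint8),cv2.RETR_EXTERNAL,cv2.CHAIN_APPROX_NONE)
            r=cv2.minAreaRect(cnt[0]); b=cv2.boxPoints(r); w=plane(n,b,z); e=(w[1]-w[0])[:2]
            print(np.round(c[i],1),s[i,4],'world',np.round(w.mean(0)[:2],4),'yaw %.1f'%(np.degrees(np.arctan2(e[1],e[0]))%90),np.round(np.array(r[1])+1,1))
def Ryaw(d):
    a=np.radians(d); x=np.array([0,0,-1.]); y=np.array([np.cos(a),np.sin(a),0]); return np.c_[x,y,np.cross(x,y)]
E
python3 - <<'E'
from h import *
st(); whites("14"); delta([.6352,-.2122,.1],Ryaw(-10))
E
```

```text
t 12.75 pos [ 0.4547 -0.3604  0.1636] x [ 0.006 -0.007 -1.   ] y [ 0.048 -0.999  0.007] z [-0.999 -0.048 -0.006] F [-0.2 -0.7  0.2] op 0.0387 q [-0.8  -0.01  1.79  0.    1.35  0.72]
[478.9 174.5] 205 world [ 0.722  -0.2984] yaw 52.7 [41.   6.2]
[434.4 218.8] 303 world [ 0.6351 -0.2122] yaw 0.7 [19. 20.]
[300.8 244. ] 334 world [0.5833 0.0393] yaw 0.7 [20. 21.]
[372.1 256.4] 348 world [ 0.5628 -0.0946] yaw 30.5 [19.9 20.2]
[426.3 264.4] 349 world [ 0.5493 -0.1963] yaw 0.7 [19. 20.]
shift [ 0.0638 -0.1397 -0.1871] turn [-7.723e+01 -3.000e-02 -5.600e-01]
```

```bash
python3 -m handwheel '[0.6,0.006,-0.013,-0.017,-7,0,0, 0.6,0.012,-0.026,-0.034,-14,0,0, 0.6,0.018,-0.039,-0.051,-21,0,0, 0.6,0.024,-0.052,-0.068,-28,0,0, 0.6,0.03,-0.065,-0.085,-35,0,0, 0.6,0.036,-0.078,-0.102,-42,0,0, 0.6,0.042,-0.091,-0.119,-49,0,0, 0.6,0.048,-0.104,-0.136,-56,0,0, 0.6,0.054,-0.117,-0.153,-63,0,0, 0.6,0.06,-0.13,-0.17,-70,0,0, 0.6,0.064,-0.14,-0.187,-77.2,0,0, 0.6,0.064,-0.14,-0.187,-77.2,0,0]' 40
python3 - <<'E'
from h import *
st(); delta([.6352,-.2122,.006],Ryaw(-10))
E
```

```text
t: 13.75
tool_pos: [0.633, -0.2066, 0.0909]
tool_rot: [1.333, 1.129, -1.334]
contact_force: [-0.5, -0.2, -1.0]
opening: 0.0512
t 13.75 pos [ 0.633  -0.2066  0.0909] x [-0.003  0.003 -1.   ] y [ 0.986 -0.168 -0.004] z [-0.168 -0.986 -0.002] F [-0.5 -0.2 -1. ] op 0.0512 q [-0.43  0.27  1.62  0.    1.26 -0.26]
shift [0.0849 0.0034 0.0054] turn [ 0.31 -0.12  0.2 ]
```

```bash
python3 -m handwheel '[0.6,0.025,0.0034,0.0054,0,0,0, 0.6,0.05,0.0034,0.0054,0,0,0, 0.6,0.05,0.0034,0.0054,0,0,0]' 40
python3 - <<'E'
from h import *
for i in range(3): st(); ctrl.get_image("top")
delta([.6352,-.2122,.006],Ryaw(-10)); snap("15"); crop("top","15",390,180,480,250,8,"c15"); crop("side","15",270,170,370,250,8,"c15s")
E
```

```text
t: 14.0
tool_pos: [0.6302, -0.2137, 0.0371]
tool_rot: [1.336, 1.132, -1.345]
contact_force: [-1.8, 0.3, -0.8]
opening: 0.0515
t 14.00 pos [ 0.6302 -0.2137  0.0371] x [-0.011  0.005 -1.   ] y [ 0.984 -0.176 -0.012] z [-0.176 -0.984 -0.003] F [-1.8  0.3 -0.8] op 0.0515 q [-0.44  0.33  1.64 -0.    1.19 -0.26]
t 14.05 pos [ 0.6312 -0.2142  0.0395] x [-0.009  0.004 -1.   ] y [ 0.984 -0.176 -0.009] z [-0.176 -0.984 -0.002] F [-0.5  1.2 -0.1] op 0.0513 q [-0.44  0.33  1.63 -0.    1.19 -0.26]
t 14.10 pos [ 0.6329 -0.2148  0.042 ] x [-0.004  0.002 -1.   ] y [ 0.984 -0.176 -0.005] z [-0.176 -0.984 -0.001] F [ 0.8  0.3 -0.2] op 0.0511 q [-0.44  0.33  1.63 -0.    1.19 -0.26]
shift [ 0.0381  0.0003 -0.0034] turn [-0.1  -0.01  0.06]
```

View pics/c15s.png

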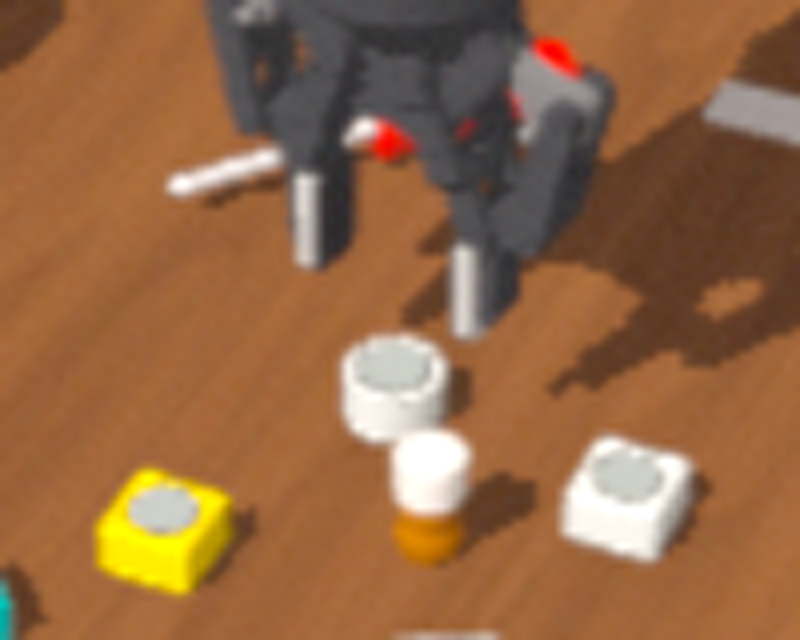

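```bash
python3 -m handwheel '[0.6,0.012,0.001,-0.003,0,0,0, 0.6,0.024,0.001,-0.003,0,0,0, 0.6,0.036,0.001,-0.003,0,0,0, 0.6,0.036,0.001,-0.003,0,0,0, 0,0.036,0.001,-0.003,0,0,0, 0,0.036,0.001,-0.003,0,0,0, 0,0.036,0.001,-0.003,0,0,0, 0,0.036,0.001,-0.003,0,0,0, 0,0.036,0.001,-0.003,0,0,0]' 40
python3 - <<'E'
from h import *
st(); snap("16"); crop("top","16",390,180,480,250,8,"c16"); crop("side","16",270,170,370,250,8,"c16s")
E
```

```text
t: 15.0
tool_pos: [0.6369, -0.2127, 0.009]
tool_rot: [1.337, 1.12, -1.336]
contact_force: [-0.9, 0.0, -0.5]
opening: 0.0302
t 15.00 pos [ 0.6369 -0.2127  0.009 ] x [ 0.001 -0.    -1.   ] y [ 0.985 -0.174  0.001] z [-0.174 -0.985  0.   ] F [-0.9  0.  -0.5] op 0.0302 q [-0.43  0.37  1.64  0.    1.13 -0.26]
```

View pics/c16s.png

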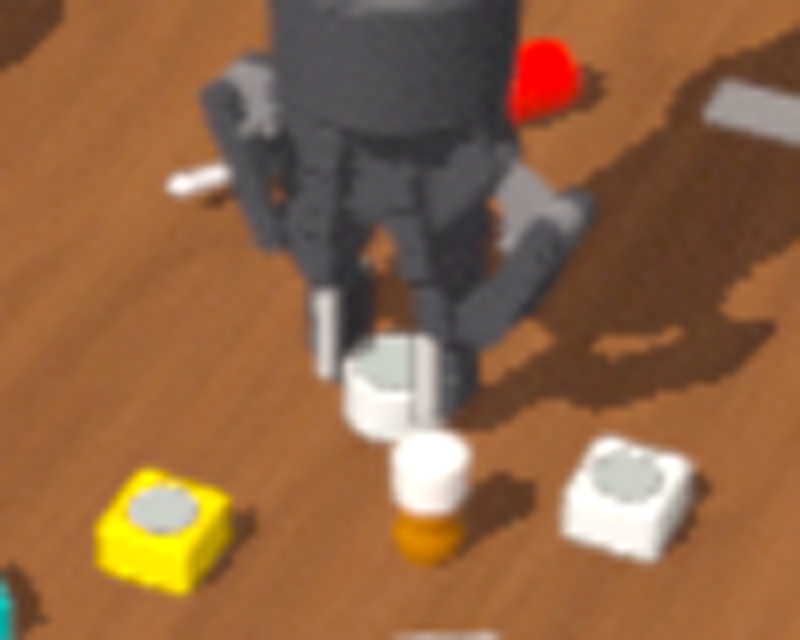

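```bash
python3 -m handwheel '[0,-0.03,0,0,0,0,0, 0,-0.07,0,0,0,0,0, 0,-0.11,0,0,0,0,0, 0,-0.15,-0.01,-0.03,0,0,0, 0,-0.17,-0.021,-0.065,0,0,0, 0,-0.17,-0.032,-0.1,0,0,0, 0,-0.17,-0.044,-0.135,0,0,0, 0,-0.17,-0.056,-0.17,0,0,0, 0,-0.17,-0.067,-0.205,0,0,0, 0,-0.17,-0.079,-0.24,0,0,0, 0,-0.17,-0.09,-0.275,0,0,0, 0,-0.17,-0.1,-0.3,0,0,0]' 40
python3 -m handwheel '[0,0,-0.007,-0.02,0,0,0, 0,0,-0.009,-0.034,0,0,0, 0,0,-0.009,-0.034,0,0,0, 0,0,-0.009,-0.034,0,0,0, 0,0,-0.009,-0.034,0,0,0]'
python3 - <<'E'
from h import *
st(); delta([.5874,.1357,.029],Ryaw(-9.9)); snap("17"); crop("side","17",180,150,340,290,5,"c17s"); crop("top","17",190,170,340,330,4,"c17")
E
```

```text
t: 16.1
tool_pos: [0.5896, 0.103, 0.1787]
tool_rot: [1.337, 1.122, -1.335]
contact_force: [1.0, -0.5, -0.3]
opening: 0.0301
t: 16.52
tool_pos: [0.5876, 0.1345, 0.1784]
tool_rot: [1.337, 1.12, -1.338]
contact_force: [-0.1, -0.2, -0.2]
opening: 0.03
t 16.52 pos [0.5876 0.1345 0.1784] x [ 0.    -0.001 -1.   ] y [ 0.985 -0.175  0.   ] z [-0.175 -0.985  0.001] F [-0.1 -0.2 -0.2] op 0.0300 q [ 0.1   0.04  1.72 -0.    1.39  0.28]
shift [ 0.1494 -0.0004 -0.0012] turn [-0.17  0.03 -0.01]
```

View pics/c17s.png

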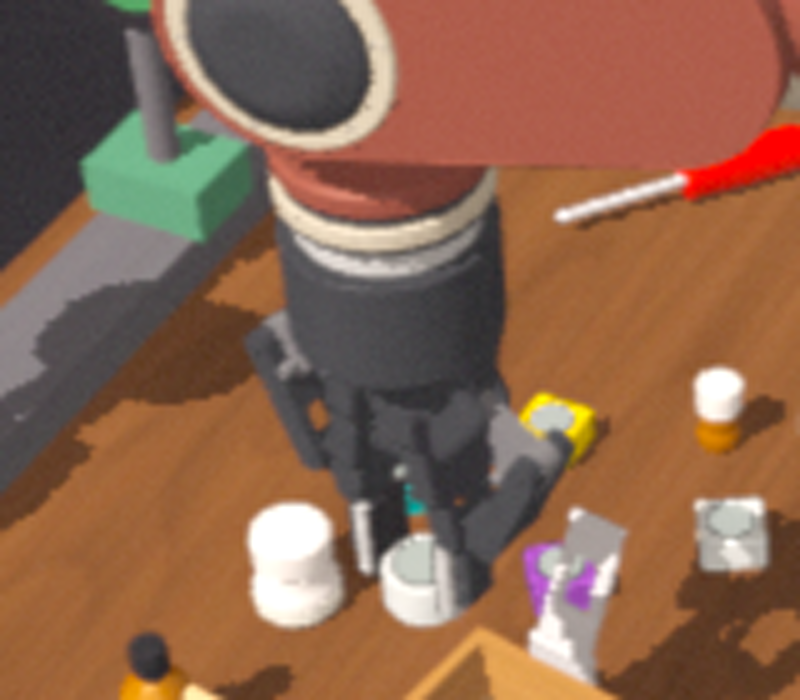

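View pics/c17.png

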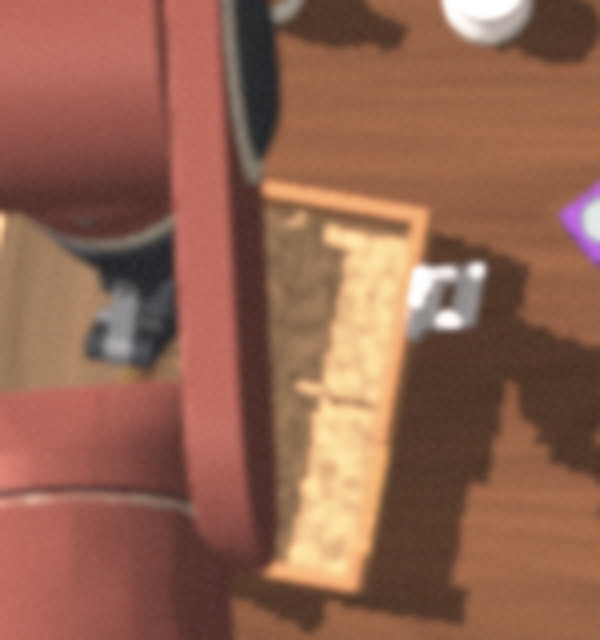

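```bash
python3 -m handwheel '[0,0.03,0,-0.001,0,0,0, 0,0.06,0,-0.001,0,0,0, 0,0.09,0,-0.001,0,0,0, 0,0.11,0,-0.001,0,0,0, 0,0.12,0,-0.001,0,0,0, 0,0.12,0,-0.001,0,0,0]'
python3 - <<'E'
from h import *
st(); snap("18"); crop("side","18",180,170,340,310,5,"c18s"); delta([.5874,.1357,.029],Ryaw(-9.9))
E
```

```text
t: 17.12
tool_pos: [0.5855, 0.1352, 0.0552]
tool_rot: [1.334, 1.124, -1.343]
contact_force: [0.2, -0.6, 0.4]
opening: 0.03
t 17.12 pos [0.5855 0.1352 0.0552] x [-0.006 -0.001 -1.   ] y [ 0.984 -0.175 -0.006] z [-0.175 -0.984  0.002] F [ 0.2 -0.6  0.4] op 0.0300 q [ 0.1   0.17  1.8  -0.    1.18  0.28]
shift [ 0.0302 -0.0008  0.0003] turn [-0.17 -0.01 -0.06]
```

View pics/c18s.png

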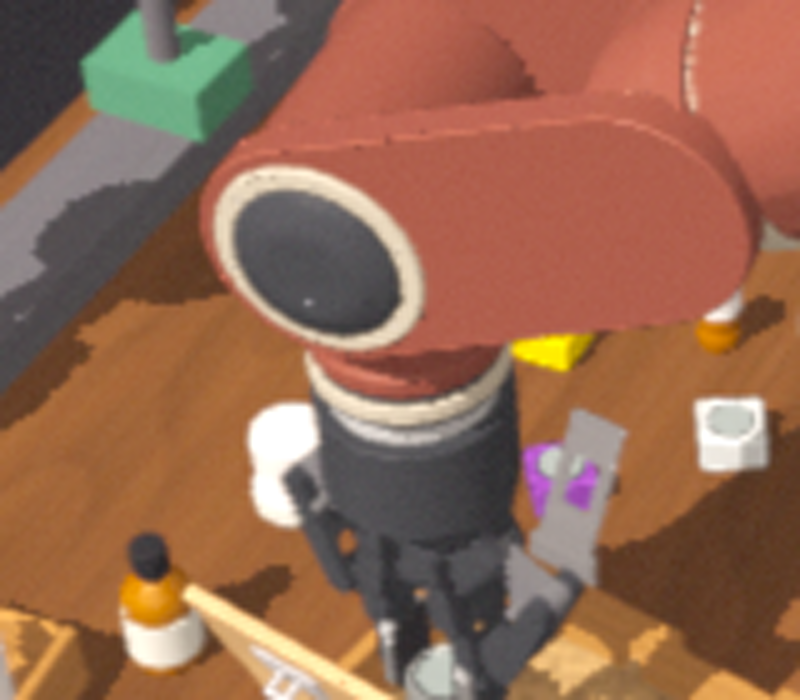

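```bash
python3 -m handwheel '[0,0.01,0,0,0,0,0, 0,0.02,0,0,0,0,0, 0,0.025,0,0,0,0,0, 0,0.027,0,0,0,0,0, 0,0.027,0,0,0,0,0]'
python3 -c "
from h import *
st()"
```

```text
t: 17.63
tool_pos: [0.5868, 0.1363, 0.0304]
tool_rot: [1.336, 1.122, -1.338]
contact_force: [-0.2, 0.3, 0.2]
opening: 0.0297
t 17.63 pos [0.5868 0.1363 0.0304] x [-0.002 -0.    -1.   ] y [ 0.985 -0.174 -0.002] z [-0.174 -0.985  0.   ] F [-0.2  0.3  0.2] op 0.0297 q [ 0.1   0.2   1.8  -0.    1.13  0.28]
```

```bash
python3 -m handwheel '[0,0.0015,0,0,0,0,0, 0,0.0015,0,0,0,0,0, 0.5,0.0015,0,0,0,0,0, 0.5,0.0015,0,0,0,0,0, 0.5,0.0015,0,0,0,0,0, 0.5,0.0015,0,0,0,0,0, 0.5,-0.03,0,0,0,0,0, 0.5,-0.07,0,0,0,0,0, 0.5,-0.11,0,0,0,0,0, 0.5,-0.15,0,0,0,0,0]'
python3 - <<'E'
from h import *
st(); snap("19"); crop("side","19",180,170,340,310,5,"c19s"); whites("19"); delta([.549,-.196,.1],Ryaw(2.5))
E
```

```text
t: 18.47
tool_pos: [0.587, 0.1363, 0.1828]
tool_rot: [1.337, 1.122, -1.338]
contact_force: [1.1, 0.1, -0.2]
opening: 0.0425
t 18.47 pos [0.587  0.1363 0.1828] x [-0.001 -0.    -1.   ] y [ 0.985 -0.174 -0.001] z [-0.174 -0.985  0.   ] F [ 1.1  0.1 -0.2] op 0.0425 q [0.1  0.03 1.71 0.   1.39 0.28]
[479.  174.5] 206 world [ 0.722  -0.2984] yaw 52.7 [41.   6.2]
[300.3 244.2] 317 world [0.5832 0.0401] yaw 4.8 [19. 23.]
[372.1 256.5] 337 world [ 0.5624 -0.0946] yaw 29.9 [19.4 20.5]
[426.4 264.4] 353 world [ 0.5493 -0.1963] yaw 0.7 [19. 20.]
shift [0.0902 0.0138 0.3358] turn [-12.52  -0.16  -0.92]
```

View pics/c19s.png

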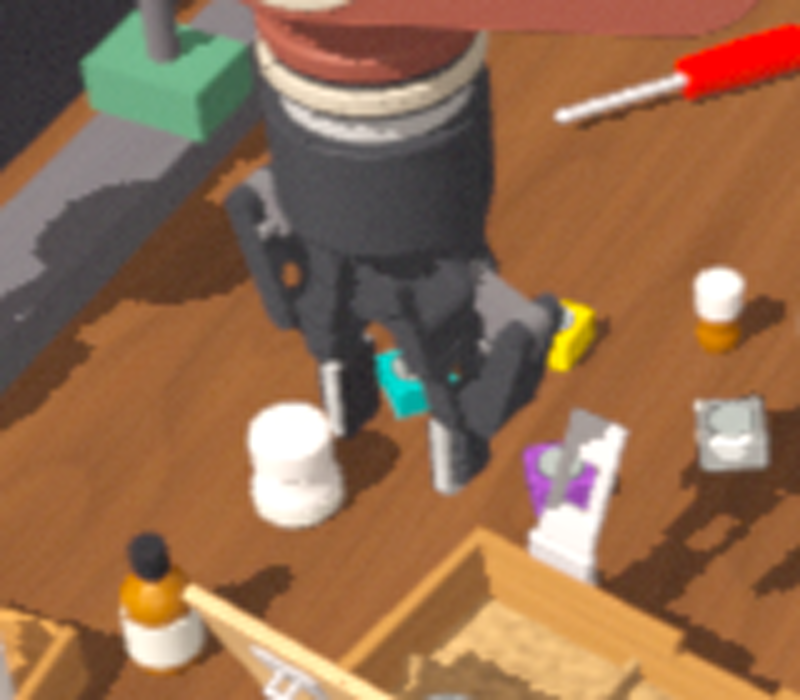

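```bash
python3 -m handwheel '[0.6,0,0.001,0.034,-1.5,0,0, 0.6,0,0.003,0.068,-3,0,0, 0.6,0,0.004,0.102,-4,0,0, 0.6,0,0.006,0.136,-5,0,0, 0.6,0,0.007,0.17,-6.5,0,0, 0.6,0,0.009,0.204,-8,0,0, 0.6,0.02,0.01,0.238,-9,0,0, 0.6,0.04,0.012,0.27,-10,0,0, 0.6,0.06,0.013,0.3,-11.5,0,0, 0.6,0.08,0.014,0.325,-12.5,0,0, 0.6,0.09,0.014,0.336,-12.5,0,0, 0.6,0.09,0.014,0.336,-12.5,0,0]'
python3 - <<'E'
from h import *
st(); snap("20"); crop("side","20",270,170,390,270,6,"c20s"); delta([.549,-.196,.008],Ryaw(2.5))
E
```

```text
t: 19.57
tool_pos: [0.5403, -0.1979, 0.088]
tool_rot: [1.179, 1.233, -1.183]
contact_force: [-0.1, 0.8, -1.3]
opening: 0.0513
t 19.57 pos [ 0.5403 -0.1979  0.088 ] x [-0.005  0.002 -1.   ] y [ 0.999  0.04  -0.005] z [ 0.04  -0.999 -0.003] F [-0.1  0.8 -1.3] op 0.0513 q [-0.48  0.07  1.84 -0.    1.23 -0.52]
shift [ 0.0833  0.0063 -0.0001] turn [-0.07 -0.06  0.02]
```

View pics/c20s.png

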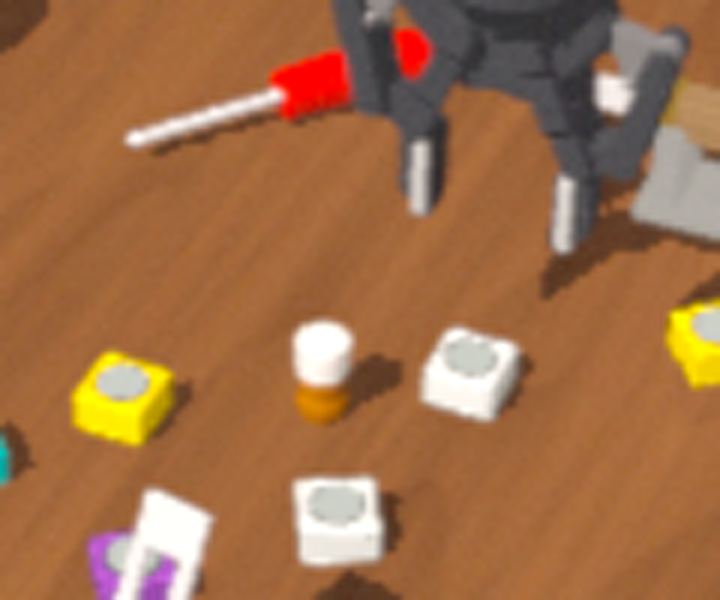

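```bash
python3 -m handwheel '[0.6,0.02,0.005,0,0,0,0, 0.6,0.04,0.006,0,0,0,0, 0.6,0.045,0.006,0,0,0,0, 0.6,0.045,0.006,0,0,0,0, 0.6,0.045,0.006,0,0,0,0]'
python3 - <<'E'
from h import *
st(); delta([.549,-.196,.008],Ryaw(2.5))
E
```

```text
t: 20.08
tool_pos: [0.5496, -0.196, 0.0476]
tool_rot: [1.177, 1.229, -1.176]
contact_force: [0.5, -0.5, 0.5]
opening: 0.0511
t 20.08 pos [ 0.5496 -0.196   0.0476] x [ 0.001 -0.    -1.   ] y [0.999 0.044 0.001] z [ 0.044 -0.999  0.   ] F [ 0.5 -0.5  0.5] op 0.0511 q [-0.47  0.14  1.85  0.    1.15 -0.51]
shift [ 0.0396 -0.0006 -0.    ] turn [ 0.04  0.03 -0.07]
```

```bash
python3 -m handwheel '[0.6,0.015,0,0,0,0,0, 0.6,0.03,0,0,0,0,0, 0.6,0.04,0,0,0,0,0, 0.6,0.04,0,0,0,0,0, 0,0.04,0,0,0,0,0, 0,0.04,0,0,0,0,0, 0,0.04,0,0,0,0,0, 0,0.04,0,0,0,0,0, 0,0.04,0,0,0,0,0]' 40
python3 - <<'E'
from h import *
st(); snap("21"); crop("side","21",270,170,390,270,6,"c21s")
E
```

```text
t: 20.83
tool_pos: [0.5498, -0.1972, 0.0078]
tool_rot: [1.178, 1.227, -1.176]
contact_force: [0.0, -0.2, 3.6]
opening: 0.0291
t 20.83 pos [ 0.5498 -0.1972  0.0078] x [ 0.002 -0.001 -1.   ] y [0.999 0.043 0.002] z [ 0.043 -0.999  0.001] F [ 0.  -0.2  3.6] op 0.0291 q [-0.47  0.2   1.86  0.    1.08 -0.52]
```

View pics/c21s.png

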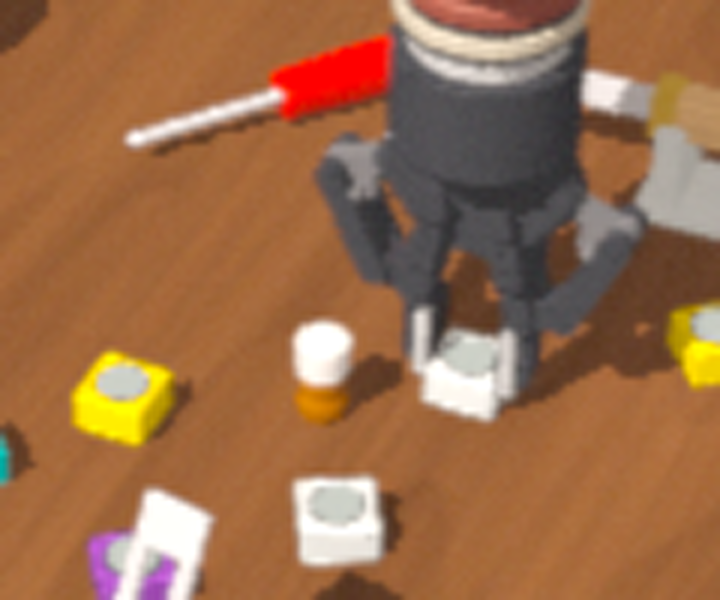

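```bash
python3 -m handwheel '[0,-0.03,0,0,0,0,0, 0,-0.07,0,0,0,0,0, 0,-0.11,0,-0.01,1,0,0, 0,-0.15,-0.003,-0.035,2,0,0, 0,-0.17,-0.006,-0.07,3,0,0, 0,-0.17,-0.009,-0.105,4,0,0, 0,-0.17,-0.012,-0.14,5,0,0, 0,-0.17,-0.015,-0.175,6,0,0, 0,-0.17,-0.018,-0.21,8,0,0, 0,-0.17,-0.021,-0.245,10,0,0, 0,-0.17,-0.024,-0.28,12,0,0, 0,-0.17,-0.027,-0.31,12.4,0,0]' 40
python3 -c "
from h import *
st(); delta([.5046,.1501,.18],Ryaw(-9.9))"
```

```text
t: 21.93
tool_pos: [0.5074, 0.1139, 0.176]
tool_rot: [1.336, 1.122, -1.336]
contact_force: [0.3, 1.0, -0.3]
opening: 0.0289
t 21.93 pos [0.5074 0.1139 0.176 ] x [-0.001  0.    -1.   ] y [ 0.985 -0.173 -0.001] z [-0.173 -0.985 -0.   ] F [ 0.3  1.  -0.3] op 0.0289 q [ 0.08 -0.16  1.91  0.    1.39  0.25]
shift [-0.004  -0.0091 -0.0352] turn [-0.07 -0.01  0.03]
```

```bash
python3 -m handwheel '[0,0,-0.006,-0.02,0,0,0, 0,0,-0.009,-0.034,0,0,0, 0,0.02,-0.009,-0.035,0,0,0, 0,0.05,-0.009,-0.035,0,0,0, 0,0.08,-0.009,-0.035,0,0,0, 0,0.1,-0.009,-0.035,0,0,0, 0,0.115,-0.009,-0.035,0,0,0, 0,0.115,-0.009,-0.035,0,0,0, 0,0.115,-0.009,-0.035,0,0,0]'
python3 - <<'E'
from h import *
st(); delta([.5046,.1501,.028],Ryaw(-9.9)); snap("22"); crop("side","22",200,170,360,330,4.5,"c22s")
E
```

```text
t: 22.68
tool_pos: [0.5045, 0.1477, 0.0603]
tool_rot: [1.334, 1.124, -1.338]
contact_force: [-0.2, 0.5, -0.2]
opening: 0.0289
t 22.68 pos [0.5045 0.1477 0.0603] x [-0.003 -0.    -1.   ] y [ 0.985 -0.172 -0.003] z [-0.172 -0.985  0.001] F [-0.2  0.5 -0.2] op 0.0289 q [ 0.14 -0.01  1.98 -0.    1.18  0.32]
shift [ 0.0323 -0.0003 -0.0024] turn [-0.03  0.05  0.15]
```

View pics/c22s.png

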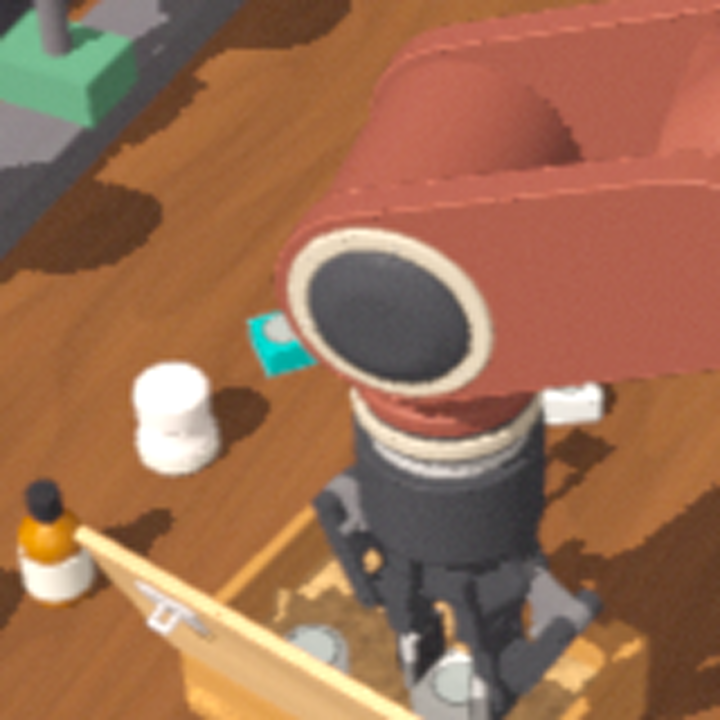

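```bash
python3 -m handwheel '[0,0.012,0,-0.002,0,0,0, 0,0.022,0,-0.002,0,0,0, 0,0.028,0,-0.002,0,0,0, 0,0.032,0,-0.002,0,0,0, 0,0.032,0,-0.002,0,0,0, 0,0.032,0,-0.002,0,0,0]'
python3 -c "
from h import *
st()"
```

```text
t: 23.28
tool_pos: [0.5058, 0.1498, 0.029]
tool_rot: [1.335, 1.123, -1.336]
contact_force: [-0.6, 0.2, -0.2]
opening: 0.0286
t 23.28 pos [0.5058 0.1498 0.029 ] x [-0.001 -0.    -1.   ] y [ 0.985 -0.172 -0.001] z [-0.172 -0.985  0.   ] F [-0.6  0.2 -0.2] op 0.0286 q [ 0.15  0.04  1.99 -0.    1.11  0.32]
```

```bash
python3 -m handwheel '[0,0.0015,0,0,0,0,0, 0,0.0015,0,0,0,0,0, 0.5,0.0015,0,0,0,0,0, 0.5,0.0015,0,0,0,0,0, 0.5,0.0015,0,0,0,0,0, 0.5,0.0015,0,0,0,0,0, 0.5,-0.03,0,0,0,0,0, 0.5,-0.07,0,0,0,0,0, 0.5,-0.11,0,0,0,0,0, 0.5,-0.15,0,0,0,0,0]'
python3 - <<'E'
from h import *
st(); snap("23"); crop("side","23",200,200,360,340,4.5,"c23s"); whites("23"); delta([.5624,-.0946,.1],Ryaw(-56))
E
```

```text
t: 24.12
tool_pos: [0.5053, 0.1498, 0.1808]
tool_rot: [1.335, 1.123, -1.336]
contact_force: [0.7, -0.4, -0.2]
opening: 0.043
t 24.12 pos [0.5053 0.1498 0.1808] x [-0.001 -0.    -1.   ] y [ 0.985 -0.172 -0.001] z [-0.172 -0.985  0.   ] F [ 0.7 -0.4 -0.2] op 0.0430 q [ 0.15 -0.15  1.89  0.    1.4   0.32]
[479.  174.5] 205 world [ 0.7221 -0.2984] yaw 52.9 [41.   6.2]
[237.9 266.5] 331 world [0.5577 0.1607] yaw 17.9 [76.5 14.9]
[249.7 240.7] 259 world [0.5897 0.1353] yaw 16.9 [19.7 16.9]
[300.7 244.1] 342 world [0.5833 0.0403] yaw 0.7 [20. 22.]
[372.1 256.4] 348 world [ 0.5627 -0.0946] yaw 29.9 [19.8 20.3]
shift [0.0889 0.0919 0.2331] turn [46.08 -0.61 -0.69]
```

View pics/c23s.png

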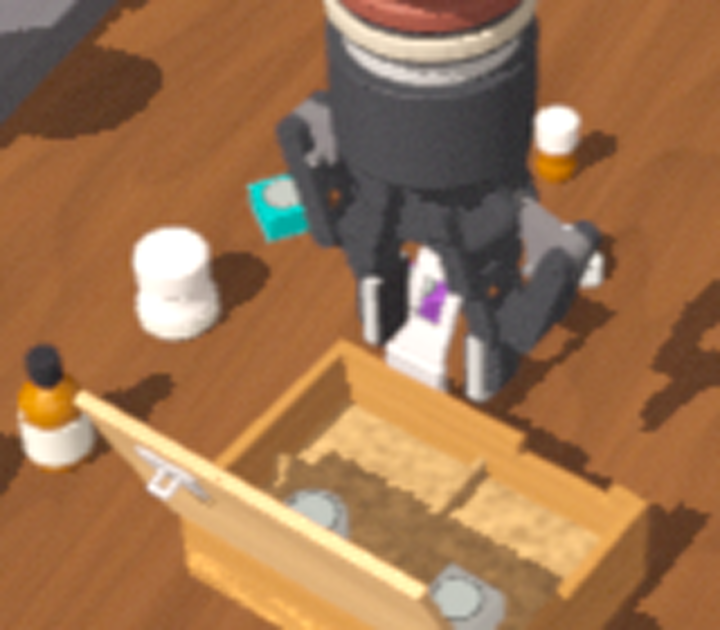

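View pics/top23.png

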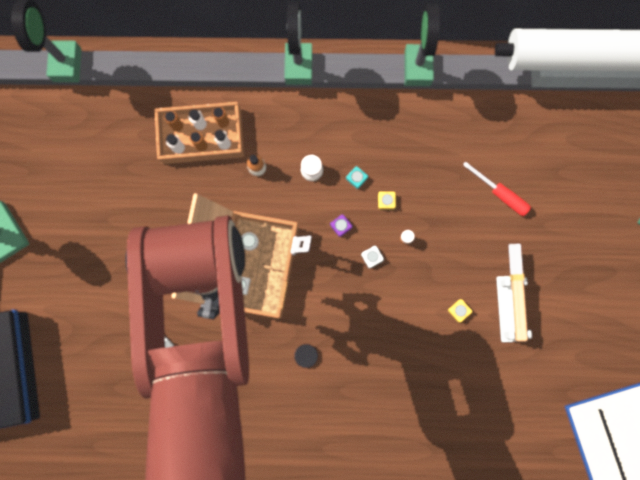

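```bash
python3 - <<'E'
from h import *
im=cv2.imread("pics/top23.png")[240:275,355:390]; b=cv2.resize(im,None,fx=10,fy=10,interpolation=cv2.INTER_CUBIC); hsv=cv2.cvtColor(b,cv2.COLOR_BGR2HSV)
m=((hsv[...,1]<75)&(hsv[...,2]>110)).astype(np.uint8); c=max(cv2.findContours(m,0,1)[0],key=cv2.contourArea)
r=cv2.minAreaRect(c); print(r); bb=cv2.boxPoints(r)/10+[355,240]-.45; w=plane("top",bb,.018); print(w.mean(0)); 
for i in range(2): e=w[i+1]-w[i]; print(np.degrees(np.arctan2(e[1],e[0])),np.linalg.norm(e))
ap=cv2.approxPolyDP(c,12,True)[:,0]/10+[355,240]; print(ap); w=plane("top",ap,.018)
for i in range(len(w)): e=w[i]-w[i-1]; print(np.degrees(np.arctan2(e[1],e[0]))%90,np.linalg.norm(e))
delta([.5627,-.0946,.1],Ryaw(34))
E
```

```text
((175.1154022216797, 167.07693481445312), (192.50192260742188, 196.8431396484375), 60.2551155090332)
[ 0.56267012 -0.09441109  0.018     ]
-59.45127383586538 0.03720266914079712
-150.2461908359795 0.03620104608184827
[[375.8 245.4]
 [363.8 250.6]
 [360.9 253.9]
 [368.7 268.4]
 [372.5 267.8]
 [384.2 260. ]
 [382.3 254. ]]
37.14288800558524 0.020257212074385304
24.2335591791917 0.02468819523680785
49.39102584435804 0.008314503157814242
28.49321997640979 0.030900614793077652
9.701248739485195 0.007207184724893843
34.35015148328313 0.026500582427823778
17.543063786767178 0.011838823535400455
shift [0.0889 0.0921 0.233 ] turn [-43.92   0.06  -0.92]
```

```bash
python3 -m handwheel '[0.6,0,0.009,0.023,-4,0,0, 0.6,0,0.018,0.046,-8,0,0, 0.6,0,0.027,0.07,-12,0,0, 0.6,0,0.036,0.093,-16,0,0, 0.6,0,0.046,0.116,-20,0,0, 0.6,0,0.055,0.14,-25,0,0, 0.6,0,0.064,0.163,-30,0,0, 0.6,0,0.073,0.186,-35,0,0, 0.6,0.02,0.082,0.21,-39,0,0, 0.6,0.05,0.092,0.233,-42,0,0, 0.6,0.08,0.092,0.233,-42,0,0, 0.6,0.085,0.092,0.233,-42,0,0]'
python3 -m handwheel '[0.6,0.02,0,0,0,0,0, 0.6,0.035,0,0,0,0,0, 0.6,0.04,0,0,0,0,0, 0.6,0.04,0,0,0,0,0]'
python3 - <<'E'
from h import *
st(); delta([.5625,-.0945,.008],Ryaw(32));snap("24"); crop("side","24",270,170,390,270,6,"c24s")
E
```

```text
t: 25.22
tool_pos: [0.5525, -0.0956, 0.0881]
tool_rot: [0.789, 1.433, -0.792]
contact_force: [-1.0, 0.6, -0.1]
opening: 0.0512
t: 25.55
tool_pos: [0.5553, -0.0947, 0.0533]
tool_rot: [0.787, 1.426, -0.788]
contact_force: [0.1, 0.8, 0.6]
opening: 0.0516
t 25.55 pos [ 0.5553 -0.0947  0.0533] x [-0.003  0.001 -1.   ] y [ 0.847  0.532 -0.002] z [ 0.532 -0.847 -0.002] F [0.1 0.8 0.6] op 0.0516 q [-0.3   0.09  1.89  0.    1.17 -0.86]
shift [0.0453 0.0062 0.0038] turn [ 0.11 -0.13  0.1 ]
```

View pics/c24s.png

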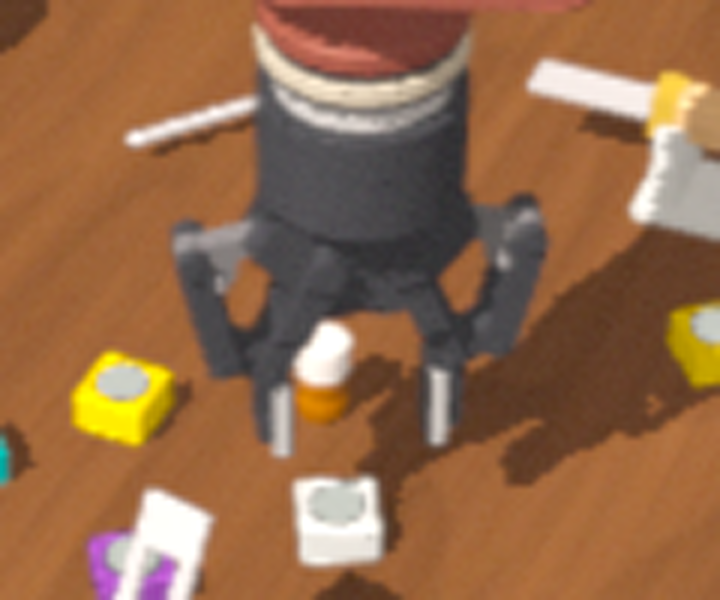

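```bash
python3 -m handwheel '[0.6,0.005,0.006,0.004,0,0,0, 0.6,0.01,0.006,0.004,0,0,0, 0.6,0.02,0.006,0.004,0,0,0, 0.6,0.025,0.006,0.004,0,0,0, 0.6,0.025,0.006,0.004,0,0,0]'
python3 - <<'E'
from h import *
st(); delta([.5625,-.0945,.008],Ryaw(32))
E
```

```text
t: 26.07
tool_pos: [0.5621, -0.0953, 0.0272]
tool_rot: [0.788, 1.427, -0.789]
contact_force: [-0.4, -0.1, 0.2]
opening: 0.0508
t 26.07 pos [ 0.5621 -0.0953  0.0272] x [-0.004  0.001 -1.   ] y [ 0.847  0.531 -0.002] z [ 0.531 -0.847 -0.003] F [-0.4 -0.1  0.2] op 0.0508 q [-0.3   0.14  1.88 -0.    1.12 -0.86]
shift [ 0.0192  0.0008 -0.0004] turn [ 0.07 -0.16  0.14]
```

```bash
python3 -m handwheel '[0.6,0.01,0.0005,0,0,0,0, 0.6,0.019,0.0005,0,0,0,0, 0.6,0.019,0.0005,0,0,0,0, 0,0.019,0.0005,0,0,0,0, 0,0.019,0.0005,0,0,0,0, 0,0.019,0.0005,0,0,0,0, 0,0.019,0.0005,0,0,0,0, 0,0.019,0.0005,0,0,0,0]' 40
python3 - <<'E'
from h import *
st(); snap("25"); crop("side","25",270,170,390,270,6,"c25s"); delta([.5069,.0979,.18],Ryaw(-9.9))
E
```

```text
t: 26.73
tool_pos: [0.5643, -0.0955, 0.0107]
tool_rot: [0.788, 1.423, -0.788]
contact_force: [-0.2, 0.2, -0.2]
opening: 0.0287
t 26.73 pos [ 0.5643 -0.0955  0.0107] x [ 0.001 -0.    -1.   ] y [0.847 0.531 0.   ] z [ 0.531 -0.847  0.001] F [-0.2  0.2 -0.2] op 0.0287 q [-0.3   0.17  1.89  0.    1.09 -0.86]
shift [-0.1695  0.0543 -0.1942] turn [ 4.197e+01  1.000e-02 -2.000e-02]
```

View pics/c25s.png

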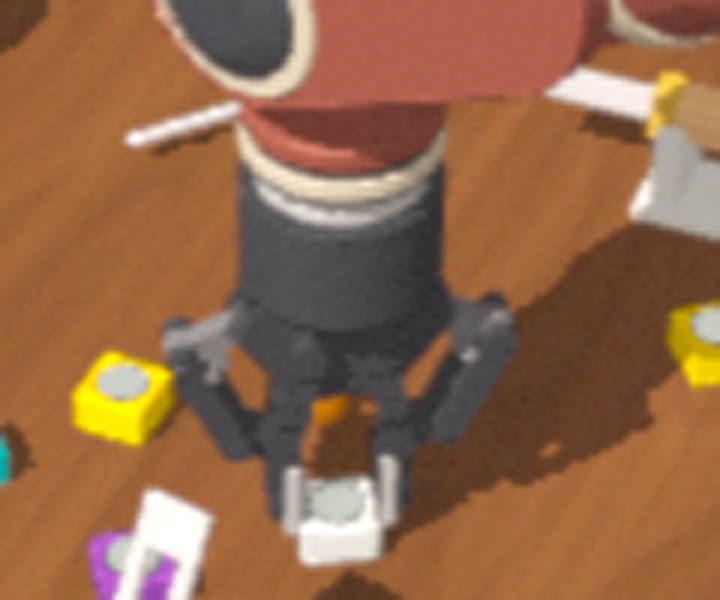

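```bash
python3 -m handwheel '[0,-0.03,0,0,0,0,0, 0,-0.07,0,0,0,0,0, 0,-0.11,0,0,5,0,0, 0,-0.15,0.004,-0.02,10,0,0, 0,-0.17,0.01,-0.045,15,0,0, 0,-0.17,0.016,-0.07,20,0,0, 0,-0.17,0.021,-0.095,25,0,0, 0,-0.17,0.027,-0.12,30,0,0, 0,-0.17,0.033,-0.145,35,0,0, 0,-0.17,0.038,-0.17,40,0,0, 0,-0.17,0.044,-0.195,42,0,0, 0,-0.17,0.044,-0.2,42,0,0]' 40
python3 -m handwheel '[0,0.02,0,0,0,0,0, 0,0.05,0,0,0,0,0, 0,0.08,0,0,0,0,0, 0,0.1,0,0,0,0,0, 0,0.11,0,0,0,0,0, 0,0.11,0,0,0,0,0]'
python3 - <<'E'
from h import *
st(); delta([.4955,.0979,.031],Ryaw(-9.9)); snap("26"); crop("side","26",200,200,360,340,4.5,"c26s")
E
```

```text
t: 27.83
tool_pos: [0.4939, 0.1001, 0.1803]
tool_rot: [1.335, 1.125, -1.334]
contact_force: [-0.4, -0.2, -0.4]
opening: 0.0283
t: 28.33
tool_pos: [0.493, 0.0969, 0.0676]
tool_rot: [1.332, 1.126, -1.34]
contact_force: [0.4, -0.5, -1.0]
opening: 0.0287
t 28.33 pos [0.493  0.0969 0.0676] x [-0.005 -0.    -1.   ] y [ 0.985 -0.172 -0.005] z [-0.172 -0.985  0.001] F [ 0.4 -0.5 -1. ] op 0.0287 q [ 0.05 -0.07  2.03 -0.    1.19  0.22]
shift [ 0.0365  0.0025 -0.0014] turn [-0.03  0.08  0.3 ]
```

View pics/c26s.png

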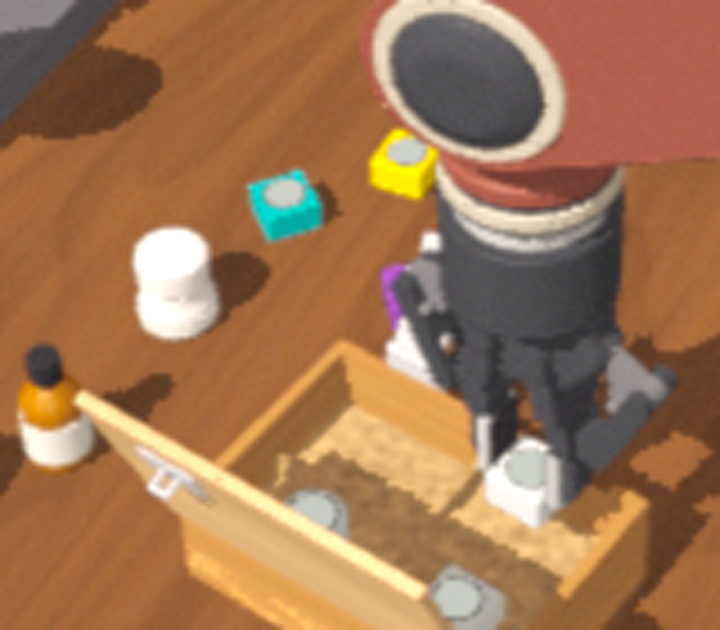

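```bash
python3 -m handwheel '[0,0.012,0.002,-0.001,0,0,0, 0,0.024,0.002,-0.001,0,0,0, 0,0.031,0.002,-0.001,0,0,0, 0,0.036,0.002,-0.001,0,0,0, 0,0.036,0.002,-0.001,0,0,0, 0,0.036,0.002,-0.001,0,0,0]'
python3 -c "
from h import *
st()"
```

```text
t: 28.93
tool_pos: [0.4969, 0.098, 0.0339]
tool_rot: [1.335, 1.123, -1.336]
contact_force: [-0.4, 0.3, -0.3]
opening: 0.0288
t 28.93 pos [0.4969 0.098  0.0339] x [-0.001 -0.    -1.   ] y [ 0.985 -0.172 -0.001] z [-0.172 -0.985  0.   ] F [-0.4  0.3 -0.3] op 0.0288 q [ 0.05 -0.02  2.04 -0.    1.12  0.22]
```

```bash
python3 -m handwheel '[0,0.0015,0,0,0,0,0, 0,0.003,0,0,0,0,0, 0,0.0035,0,0,0,0,0, 0,0.0035,0,0,0,0,0, 0.5,0.003,0,0,0,0,0, 0.5,0.003,0,0,0,0,0, 0.5,0.003,0,0,0,0,0, 0.5,0.003,0,0,0,0,0, 0.5,-0.03,0,0,0,0,0, 0.5,-0.07,0,0,0,0,0, 0.5,-0.11,0,0,0,0,0, 0.5,-0.15,0,0,0,0,0]'
python3 - <<'E'
from h import *
st(); snap("27"); crop("side","27",200,200,360,340,4.5,"c27s")
E
```

```text
t: 29.93
tool_pos: [0.4967, 0.098, 0.1858]
tool_rot: [1.335, 1.123, -1.336]
contact_force: [0.1, -0.1, -0.2]
opening: 0.0429
t 29.93 pos [0.4967 0.098  0.1858] x [-0.001  0.    -1.   ] y [ 0.985 -0.172 -0.001] z [-0.172 -0.985  0.   ] F [ 0.1 -0.1 -0.2] op 0.0429 q [ 0.05 -0.2   1.93  0.    1.41  0.22]
```

View pics/c27s.png

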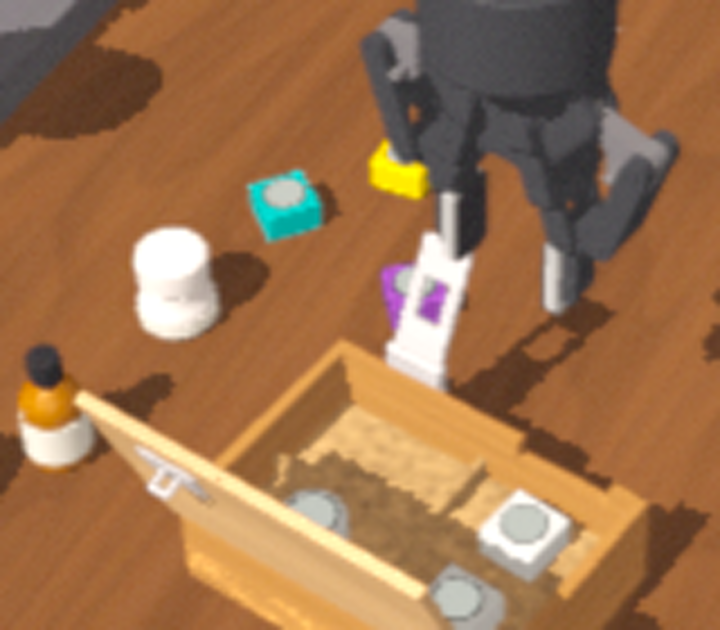

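View pics/side27.png

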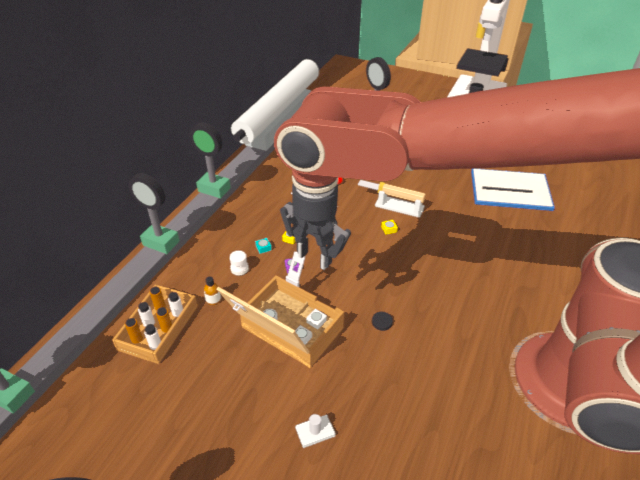

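```bash
python3 -m handwheel '[0,-0.03,0,0,0,0,0, 0,-0.055,0,-0.01,0,0,0, 0,-0.055,0.005,-0.04,0,0,0, 0,-0.055,0.01,-0.07,0,0,0, 0,-0.055,0.014,-0.1,0,0,0, 0,-0.055,0.018,-0.13,0,0,0, 0,-0.055,0.021,-0.153,0,0,0, 0,-0.055,0.021,-0.153,0,0,0, 0,-0.055,0.021,-0.153,0,0,0]' 60
python3 - <<'E'
from h import *
st(); snap("28"); crop("side","28",180,150,360,300,4.2,"c28s"); crop("top","28",190,180,340,330,4,"c28"); delta([.5435,.2448,.139],Ryaw(-9.9))
E
```

```text
t: 30.78
tool_pos: [0.5441, 0.2458, 0.2385]
tool_rot: [1.333, 1.123, -1.336]
contact_force: [0.4, -0.5, -0.3]
opening: -0.0002
t 30.78 pos [0.5441 0.2458 0.2385] x [-0.001 -0.001 -1.   ] y [ 0.985 -0.171 -0.001] z [-0.171 -0.985  0.001] F [ 0.4 -0.5 -0.3] op -0.0002 q [ 0.3  -0.02  1.67 -0.    1.49  0.47]
shift [ 0.0998 -0.0005 -0.0003] turn [-0.04  0.05  0.04]
```

View pics/c28s.png

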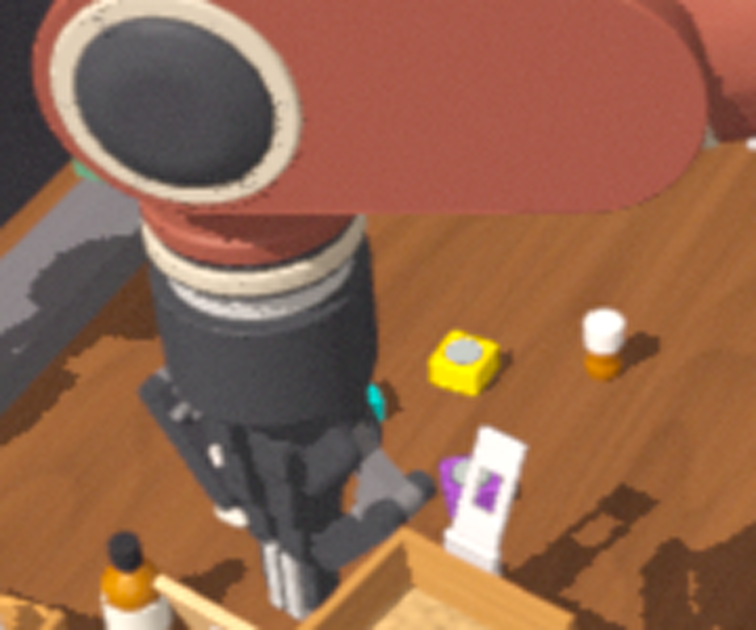

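View pics/c28.png

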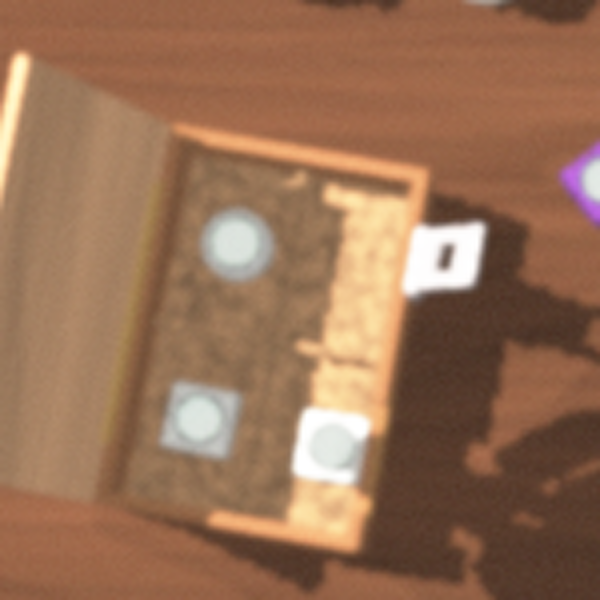

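```bash
python3 -m handwheel '[0,0.03,0,0,0,0,0, 0,0.06,0,0,0,0,0, 0,0.09,0,0,0,0,0, 0,0.1,0,0,0,0,0, 0,0.1,0,0,0,0,0, 0,0.1,0,0,0,0,0]'
python3 - <<'E'
from h import *
st()
c0=np.array([.5417,.1183,0]); ex=np.array([.1719,.9851,0]); ey=np.array([-.9851,.1719,0])
for uv in((238,243),(200,419),(333,446)):
    X=plane("top",[(190+(uv[0]+.5)/4-.5,180+(uv[1]+.5)/4-.5)],.038)[0]-c0; print(X@ex,X@ey)
E
```

```text
t: 31.38
tool_pos: [0.5444, 0.2445, 0.1398]
tool_rot: [1.336, 1.122, -1.336]
contact_force: [0.0, 0.6, 0.4]
opening: -0.0
t 31.38 pos [0.5444 0.2445 0.1398] x [-0. -0. -1.] y [ 0.985 -0.173 -0.   ] z [-0.173 -0.985  0.   ] F [0.  0.6 0.4] op -0.0000 q [ 0.3   0.06  1.76 -0.    1.32  0.47]
0.023810594619395907 -0.041899692207243384
0.024487407427337408 0.04118744717103386
-0.037904506085207866 0.04208623086364504
```

```bash
python3 - <<'E'
from h import *
c0=np.array([.5417,.1183,0]); ex=np.array([.1719,.9851,0]); ey=np.array([-.9851,.1719,0])
for nm,t,s in(("A",(273.2,291.5),(316.6,316.6)),("B",(239.9,284.6),(200+462/4.5,200+600/4.5)),("L",(249.4,240.7),(200+317/4.5,200+508/4.5))):
    X,r=tri(t,s); print(nm,np.round([(X-c0)@ex,(X-c0)@ey,X[2]],4),r)
crop("top","28",255,270,295,320,12,"c28z"); crop("side","27",295,295,345,335,12,"c27z")
E
```

```text
A [-0.0361  0.0398  0.026 ] [0.00367784]
B [0.0234 0.0427 0.0366] [0.0020987]
L [ 0.0221 -0.04    0.041 ] [0.00166763]
```

View pics/c27z.png

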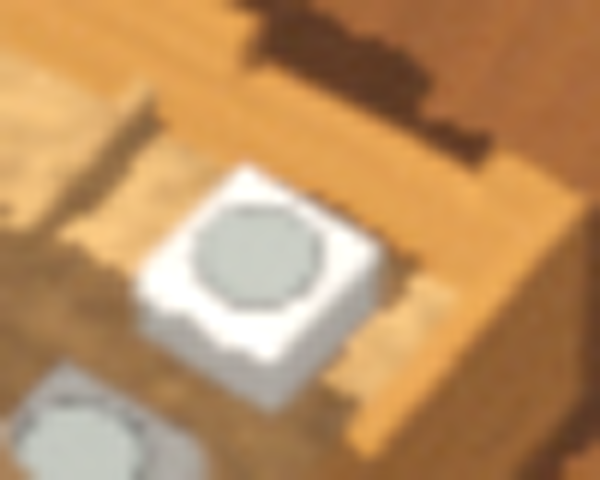

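```bash
python3 - <<'E'
from h import *
c0=np.array([.5417,.1183,0]); ex=np.array([.1719,.9851,0]); ey=np.array([-.9851,.1719,0])
snap("29")
X=plane("side",[(316.6,316.6)],.038)[0]-c0; print(X@ex,X@ey)
crop("side","29",230,260,360,360,6,"c29s"); crop("top","29",190,180,340,330,4,"c29")
E
```

```text
-0.02715059985717698 0.043008915063328094
```

View pics/c29s.png

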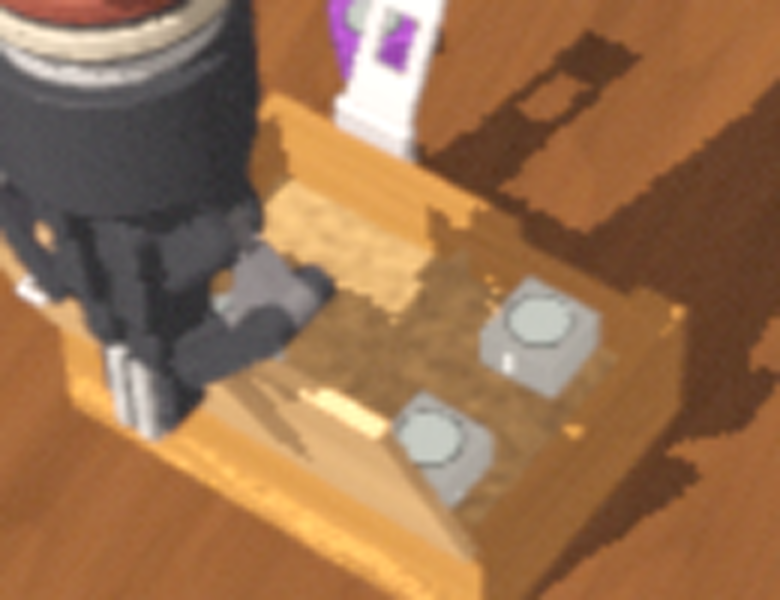

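View pics/c29.png

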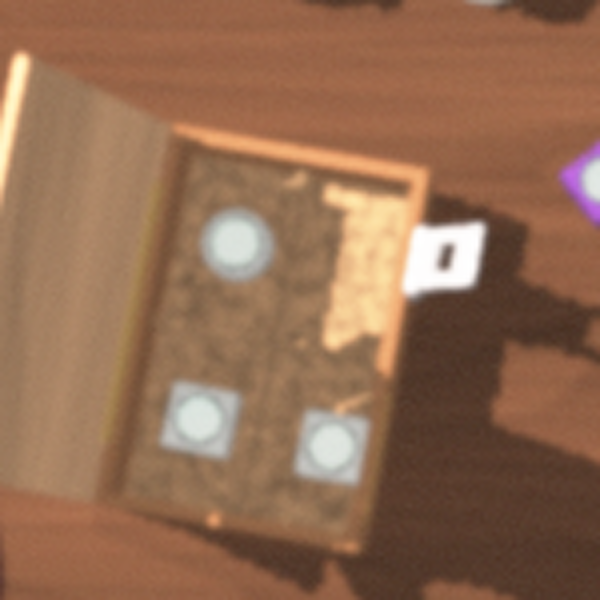

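```bash
python3 -m handwheel '[0,0,0,0.010,0,0,0, 0,0.0007,0,0.02,0,0,0, 0,-0.003,0,0.029,0,0,0, 0,-0.007,0,0.037,0,0,0, 0,-0.0095,0,0.05,0,0,0, 0,-0.0116,0,0.063,0,0,0, 0,-0.0105,0,0.076,0,0,0, 0,-0.008,0,0.0895,0,0,0, 0,-0.008,0,0.0895,0,0,0]'
python3 - <<'E'
from h import *
st(); snap("30"); crop("side","30",200,200,360,350,4.2,"c30s")
E
```

```text
t: 32.23
tool_pos: [0.5281, 0.1543, 0.1466]
tool_rot: [1.336, 1.121, -1.339]
contact_force: [-0.7, 0.1, 0.3]
opening: -0.0003
t 32.23 pos [0.5281 0.1543 0.1466] x [-0.001 -0.002 -1.   ] y [ 0.985 -0.175 -0.001] z [-0.175 -0.985  0.002] F [-0.7  0.1  0.3] op -0.0003 q [ 0.15 -0.06  1.87 -0.    1.33  0.33]
```

View pics/c30s.png

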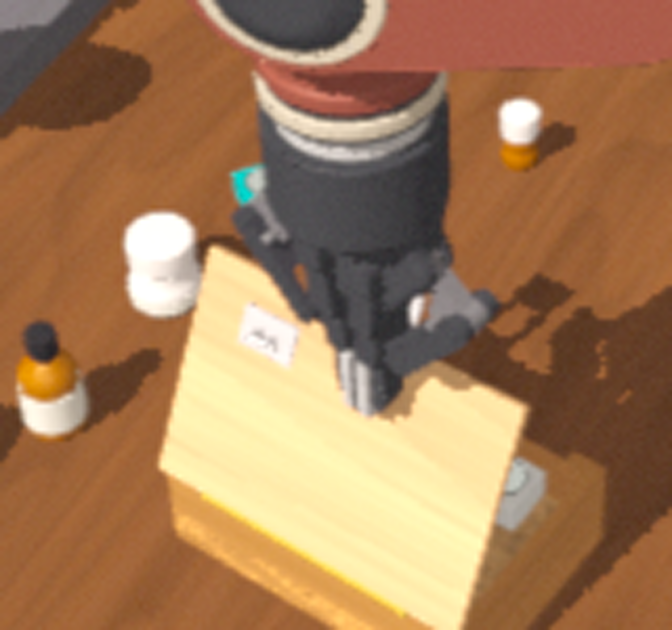

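```bash
python3 -m handwheel '[0,0.005,0,0.013,0,0,0, 0,0.012,0,0.025,0,0,0, 0,0.021,0,0.0355,0,0,0, 0,0.032,0,0.045,0,0,0, 0,0.043,0,0.051,0,0,0, 0,0.053,0,0.056,0,0,0, 0,0.06,0,0.058,0,0,0, 0,0.067,0,0.0595,0,0,0, 0,0.067,0,0.0595,0,0,0, 0,0.067,0,0.0595,0,0,0]'
python3 - <<'E'
from h import *
st(); snap("31"); crop("side","31",200,200,360,350,4.2,"c31s")
E
```

```text
t: 33.17
tool_pos: [0.5182, 0.0985, 0.0796]
tool_rot: [1.335, 1.123, -1.337]
contact_force: [0.6, -0.2, 0.3]
opening: 0.0001
t 33.17 pos [0.5182 0.0985 0.0796] x [-0.001  0.    -1.   ] y [ 0.985 -0.172 -0.001] z [-0.172 -0.985  0.   ] F [ 0.6 -0.2  0.3] op 0.0001 q [ 0.05 -0.03  1.97  0.    1.21  0.22]
```

View pics/c31s.png

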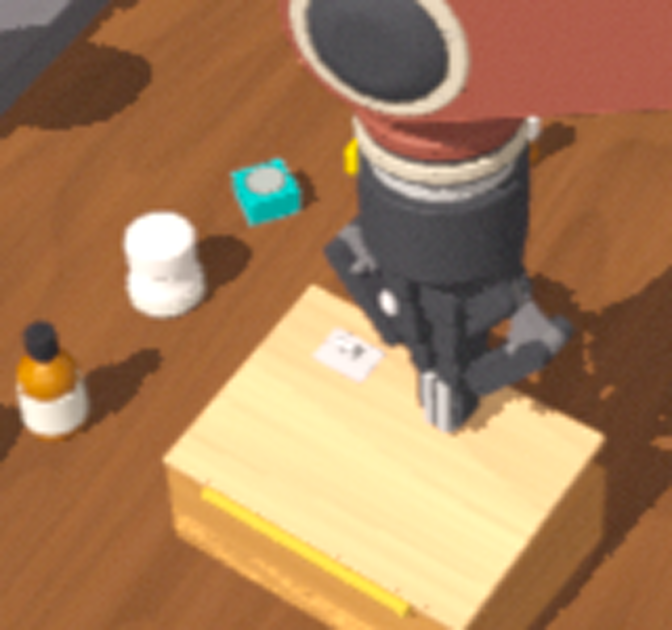

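```bash
python3 -m handwheel '[0,0.004,0,0,0,0,0, 0,0.008,0,0,0,0,0, 0,0.010,0,0,0,0,0, 0,0.010,0,0,0,0,0]'
python3 -m handwheel '[0,0.0015,0,0,0,0,0, 0,0.003,0,0,0,0,0, 0,0.003,0,0,0,0,0]'
```

```text
t: 33.6
tool_pos: [0.5183, 0.0984, 0.0698]
tool_rot: [1.335, 1.123, -1.336]
contact_force: [0.8, 0.2, -0.4]
opening: -0.0002
t: 33.85
tool_pos: [0.5185, 0.0983, 0.067]
tool_rot: [1.336, 1.122, -1.336]
contact_force: [-0.7, 0.2, 0.0]
opening: 0.0
```

```bash
python3 -m handwheel '[0,0.0015,0,0,0,0,0, 0,0.003,0,0,0,0,0, 0,0.003,0,0,0,0,0]'
python3 -m handwheel '[0,0.0015,0,0,0,0,0, 0,0.003,0,0,0,0,0, 0,0.003,0,0,0,0,0]'
python3 - <<'E'
from h import *
st(); snap("32"); crop("side","32",200,200,360,350,4.2,"c32s")
E
```

```text
t: 34.1
tool_pos: [0.5185, 0.0983, 0.0641]
tool_rot: [1.336, 1.122, -1.336]
contact_force: [0.5, 0.4, 0.0]
opening: -0.0002
t: 34.35
tool_pos: [0.5186, 0.0983, 0.0611]
tool_rot: [1.336, 1.122, -1.336]
contact_force: [-0.4, 0.8, 1.2]
opening: 0.0001
t 34.35 pos [0.5186 0.0983 0.0611] x [-0.  0. -1.] y [ 0.985 -0.172 -0.   ] z [-0.172 -0.985 -0.   ] F [-0.4  0.8  1.2] op 0.0001 q [ 0.05 -0.01  1.97  0.    1.17  0.22]
```

View pics/c32s.png

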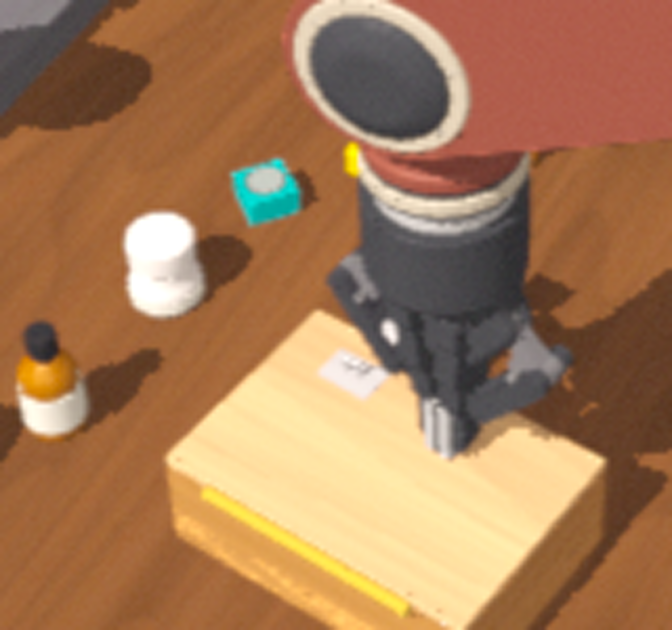

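```bash
python3 -m handwheel '[0,0.0015,0,0,0,0,0, 0,0.003,0,0,0,0,0, 0,0.003,0,0,0,0,0]'
python3 -m handwheel '[0,0.001,0,0,0,0,0, 0,0.002,0,0,0,0,0, 0,0.002,0,0,0,0,0]'
```

```text
t: 34.7
tool_pos: [0.5188, 0.0984, 0.0608]
tool_rot: [1.335, 1.123, -1.337]
contact_force: [-7.4, -1.0, 15.0]
opening: -0.0001
t: 34.95
tool_pos: [0.5189, 0.0984, 0.0606]
tool_rot: [1.334, 1.123, -1.337]
contact_force: [-13.4, -1.2, 25.7]
opening: 0.0004
```

```bash
python3 -m handwheel '[0,-0.03,0,0,0,0,0, 0,-0.07,0,0,0,0,0, 0,-0.11,0,0,0,0,0, 0,-0.14,0.02,0.03,0,0,0, 0,-0.14,0.04,0.06,0,0,0, 0,-0.14,0.064,0.09,0,0,0, 0,-0.14,0.064,0.102,0,0,0, 0,-0.14,0.064,0.102,0,0,0, 0,-0.14,0.064,0.102,0,0,0]'
python3 - <<'E'
from h import *
st(); snap("33"); crop("side","33",200,180,360,330,4.2,"c33s"); delta([.5645,-.0125,.097],Ryaw(-9.9))
c0=np.array([.5417,.1183,0]); ex=np.array([.1719,.9851,0]); ey=np.array([-.9851,.1719,0])
W=lambda x,y,z:c0+ex*x/1000+ey*y/1000+np.array([0,0,z/1000])
print(proj("side",[W(-60,-88,61),W(-60,88,61)]).round(1),proj("top",[W(-60,-88,61),W(-60,88,61)]).round(1))
for th in(1.8,1.9,2.0,2.1,2.2): print(th,proj("side",[W(-64+62*np.cos(th),y,63.5+62*np.sin(th)) for y in(-32,-58)]).round(1).tolist())
E
```

```text
t: 35.7
tool_pos: [0.5635, -0.0134, 0.1957]
tool_rot: [1.337, 1.123, -1.337]
contact_force: [-0.6, 1.3, 0.1]
opening: 0.0004
t 35.70 pos [ 0.5635 -0.0134  0.1957] x [-0.001  0.001 -1.   ] y [ 0.985 -0.174 -0.002] z [-0.174 -0.985 -0.001] F [-0.6  1.3  0.1] op 0.0004 q [-0.16 -0.07  1.79  0.    1.42  0.02]
shift [0.0987 0.0013 0.0002] turn [ 0.02 -0.03  0.07]
[[275.8 272.7]
 [344.1 309.1]] [[297.6 222.3]
 [278.8 317.9]]
1.8 [[301.0, 257.8], [290.9, 252.7]]
1.9 [[302.7, 256.7], [292.6, 251.6]]
2.0 [[304.3, 255.9], [294.3, 250.8]]
2.1 [[305.9, 255.3], [295.9, 250.3]]
2.2 [[307.4, 255.0], [297.4, 250.1]]
```

View pics/c33s.png

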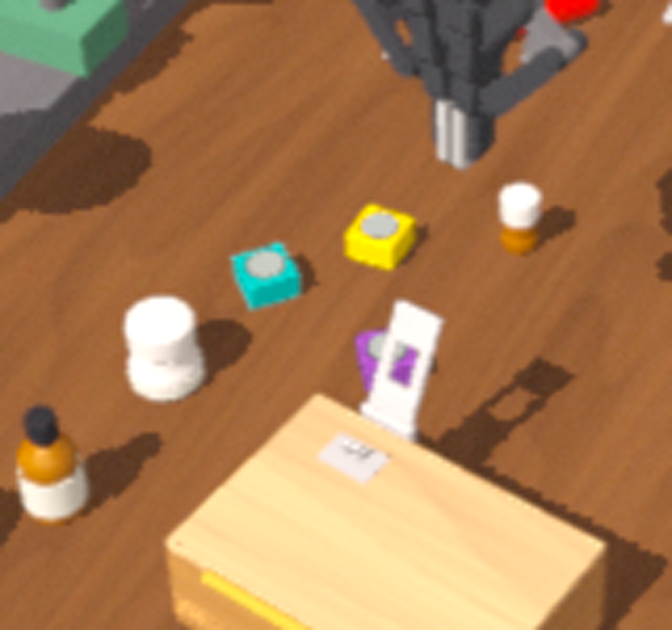

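```bash
python3 -m handwheel '[0,0.03,0.001,0,0,0,0, 0,0.06,0.001,0,0,0,0, 0,0.09,0.001,0,0,0,0, 0,0.1,0.001,0,0,0,0, 0,0.1,0.001,0,0,0,0, 0,0.1,0.001,0,0,0,0]'
python3 - <<'E'
from h import *
st()
E
python3 -m handwheel '[0,0,0,-0.012,0,0,0, 0,0,0,-0.022,0,0,0, 0,-0.004,0,-0.031,0,0,0, 0,-0.008,0,-0.04,0,0,0, 0,-0.0115,0,-0.049,0,0,0, 0,-0.0115,0,-0.049,0,0,0]'
python3 - <<'E'
from h import *
st(); snap("34"); crop("side","34",220,180,340,290,5.4,"c34s")
E
```

```text
t: 36.3
tool_pos: [0.5649, -0.0125, 0.0966]
tool_rot: [1.335, 1.123, -1.335]
contact_force: [-0.1, -0.1, 0.2]
opening: 0.0002
t 36.30 pos [ 0.5649 -0.0125  0.0966] x [-0.  0. -1.] y [ 0.985 -0.171 -0.   ] z [-0.171 -0.985 -0.   ] F [-0.1 -0.1  0.2] op 0.0002 q [-0.15  0.03  1.87  0.    1.24  0.02]
t: 36.8
tool_pos: [0.5747, 0.0368, 0.1097]
tool_rot: [1.336, 1.122, -1.332]
contact_force: [1.1, 0.7, 0.3]
opening: 0.0004
t 36.80 pos [0.5747 0.0368 0.1097] x [ 0.003  0.    -1.   ] y [ 0.985 -0.17   0.003] z [-0.17  -0.985 -0.001] F [1.1 0.7 0.3] op 0.0004 q [-0.07  0.04  1.84  0.    1.26  0.11]
```

View pics/c34s.png

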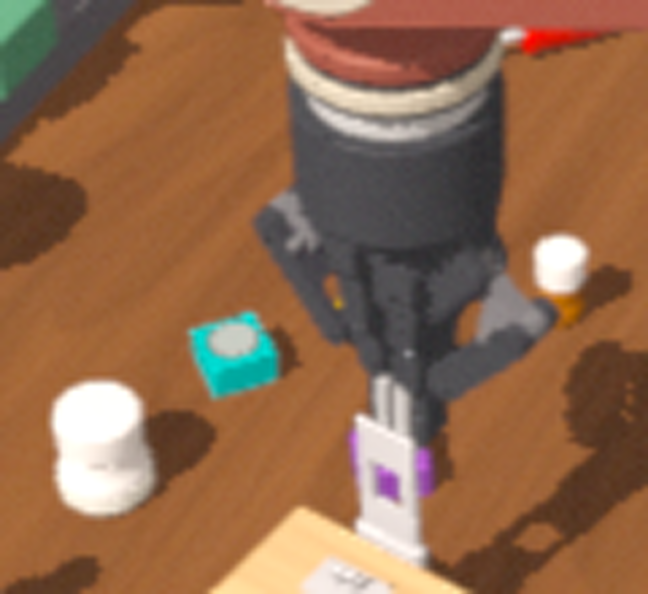

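```bash
python3 -m handwheel '[0,-0.004,0,-0.012,0,0,0, 0,-0.0035,0,-0.021,0,0,0, 0,-0.0024,0,-0.029,0,0,0, 0,0.001,0,-0.037,0,0,0, 0,0.0055,0,-0.045,0,0,0, 0,0.0115,0,-0.052,0,0,0, 0,0.019,0,-0.058,0,0,0, 0,0.025,0,-0.061,0,0,0, 0,0.025,0,-0.061,0,0,0]'
python3 - <<'E'
from h import *
st(); snap("35"); crop("side","35",220,200,340,310,5.4,"c35s")
E
```

```text
t: 37.65
tool_pos: [0.5826, 0.0957, 0.0804]
tool_rot: [1.333, 1.125, -1.338]
contact_force: [0.7, 0.1, -0.6]
opening: -0.0001
t 37.65 pos [0.5826 0.0957 0.0804] x [-0.004 -0.    -1.   ] y [ 0.985 -0.172 -0.004] z [-0.172 -0.985  0.001] F [ 0.7  0.1 -0.6] op -0.0001 q [0.04 0.11 1.81 0.   1.22 0.21]
```

View pics/c35s.png

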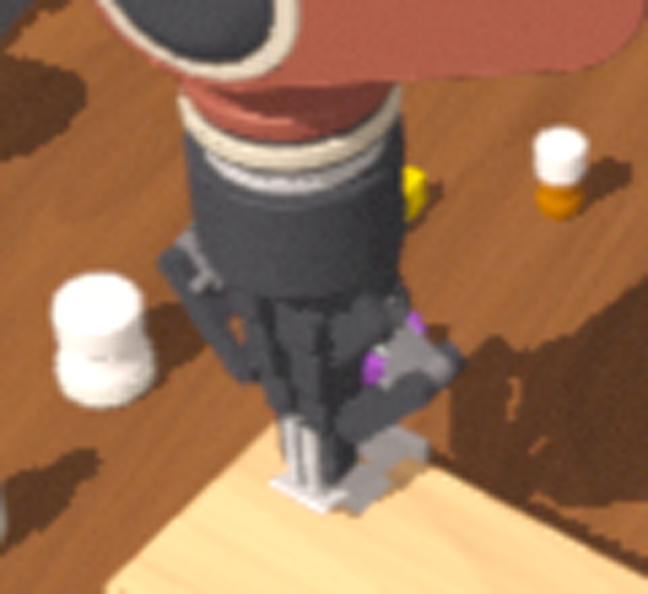

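```bash
python3 -m handwheel '[0,0.004,0,-0.002,0,0,0, 0,0.008,0,-0.003,0,0,0, 0,0.012,0,-0.003,0,0,0, 0,0.015,0,-0.003,0,0,0, 0,0.015,0,-0.003,0,0,0]'
python3 -c "
from h import *
st()"
```

```text
t: 38.17
tool_pos: [0.5839, 0.0978, 0.0668]
tool_rot: [1.335, 1.123, -1.337]
contact_force: [-1.9, -0.1, -0.5]
opening: 0.0001
t 38.17 pos [0.5839 0.0978 0.0668] x [-0.002 -0.    -1.   ] y [ 0.985 -0.173 -0.002] z [-0.173 -0.985  0.   ] F [-1.9 -0.1 -0.5] op 0.0001 q [ 0.04  0.13  1.82 -0.    1.19  0.21]
```

```bash
python3 -m handwheel '[0,0.0015,0,0,0,0,0, 0,0.003,0,0,0,0,0, 0,0.003,0,0,0,0,0]'
python3 -m handwheel '[0,0.0015,0,0,0,0,0, 0,0.0025,0,0,0,0,0, 0,0.0025,0,0,0,0,0]'
python3 -c "
from h import *
st()"
```

```text
t: 38.42
tool_pos: [0.5847, 0.0979, 0.0651]
tool_rot: [1.336, 1.122, -1.335]
contact_force: [-0.1, -0.6, 0.3]
opening: -0.0
t: 38.67
tool_pos: [0.5851, 0.0979, 0.0646]
tool_rot: [1.336, 1.122, -1.336]
contact_force: [-4.7, -1.5, 11.2]
opening: -0.0003
t 38.67 pos [0.5851 0.0979 0.0646] x [ 0. -0. -1.] y [ 0.985 -0.172  0.   ] z [-0.172 -0.985  0.   ] F [-4.7 -1.5 11.2] op -0.0003 q [ 0.04  0.14  1.82 -0.    1.19  0.21]
```

```bash
python3 -m handwheel '[0,0.001,0,0,0,0,0, 0,0.002,0,0,0,0,0, 0,0.002,0,0,0,0,0, 0,0.002,0,0,0,0,0]'
python3 -m handwheel '[0,-0.03,0,0,0,0,0, 0,-0.07,0,0,0,0,0, 0,-0.11,0,0,0,0,0, 0,-0.15,0,0,0,0,0, 0,-0.15,-0.04,0.03,0,0,0, 0,-0.15,-0.08,0.06,0,0,0, 0,-0.15,-0.12,0.1,0,0,0, 0,-0.15,-0.15,0.14,0,0,0, 0,-0.15,-0.18,0.16,0,0,0, 0,-0.15,-0.18,0.16,0,0,0, 0,-0.15,-0.18,0.16,0,0,0]'
python3 - <<'E'
from h import *
st(); snap("36"); crop("side","36",220,230,360,340,5.4,"c36s"); crop("top","36",200,190,340,330,4.2,"c36")
E
```

```text
t: 39.0
tool_pos: [0.5853, 0.0979, 0.0643]
tool_rot: [1.335, 1.122, -1.336]
contact_force: [-8.4, -1.0, 18.5]
opening: 0.0
t: 39.92
tool_pos: [0.3764, -0.0304, 0.21]
tool_rot: [1.338, 1.118, -1.339]
contact_force: [-0.5, 0.2, -0.0]
opening: -0.0004
t 39.92 pos [ 0.3764 -0.0304  0.21  ] x [ 0.001 -0.002 -1.   ] y [ 0.984 -0.176  0.001] z [-0.176 -0.984  0.002] F [-0.5  0.2 -0. ] op -0.0004 q [-0.28 -0.59  2.18 -0.    1.56 -0.1 ]
```

View pics/c36s.png

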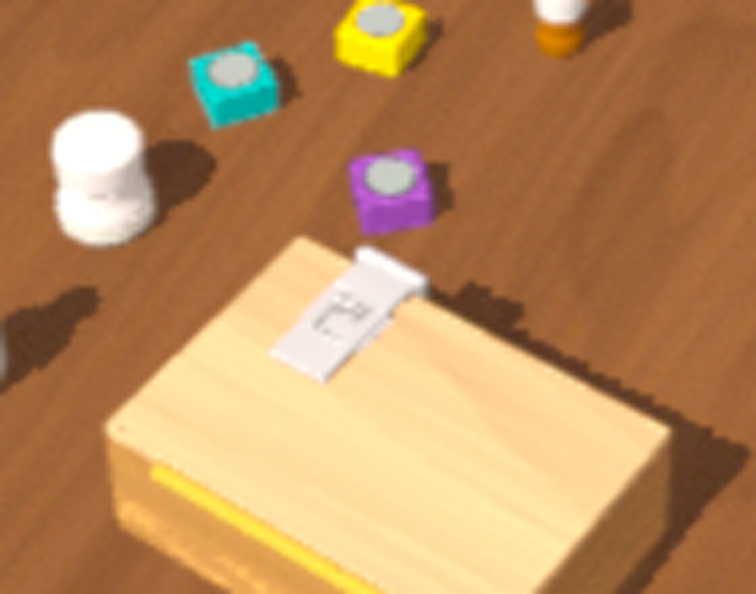

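View pics/c36.png

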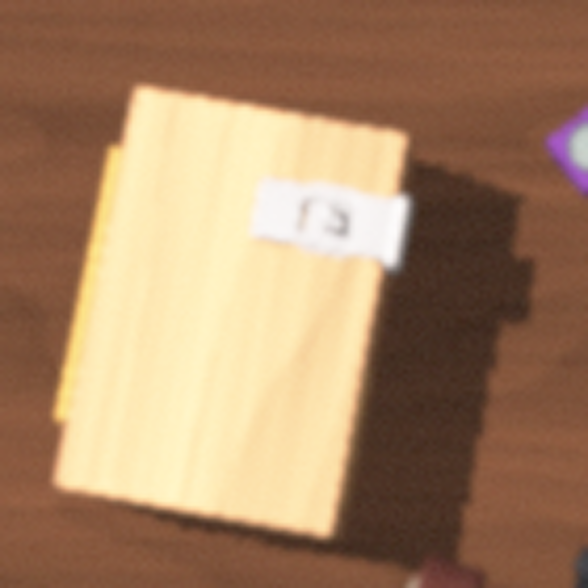

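View pics/side36.png

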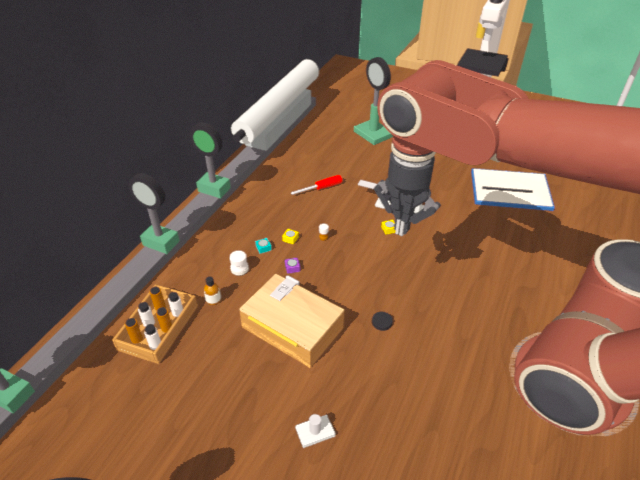

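```bash
python3 - <<'E'
from h import *
crop("top","36",480,230,560,350,5,"c36r"); crop("side","28",350,170,440,225,8,"c28r")
E
```

```text
(no output)
```

View pics/c36r.png

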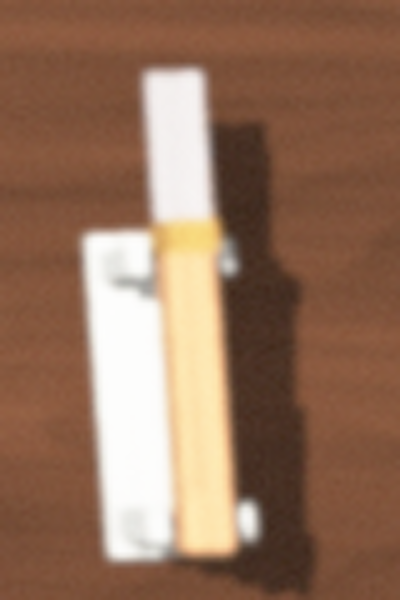

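View pics/c28r.png

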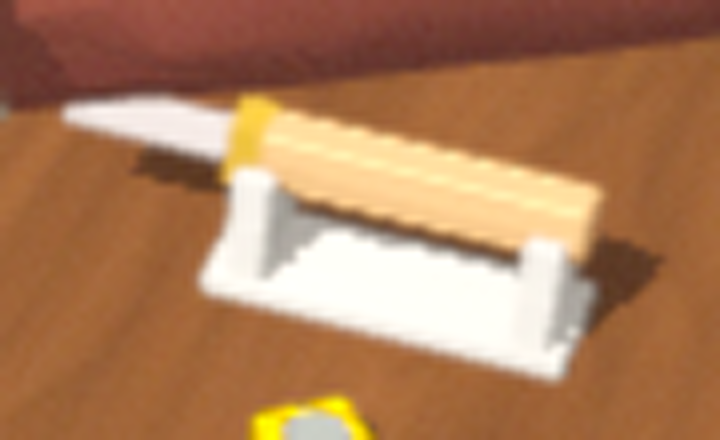

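```bash
python3 - <<'E'
from h import *
P=plane("top",[(480+185/5,230+220/5),(480+207/5,230+555/5)],.054); m=P.mean(0); print(P.round(4),m.round(4), 'rest rel', (m-np.array([.469,-.3556,0])).round(4), np.degrees(np.arctan2(*(P[0]-P[1])[[1,0]])))
print(ctrl.get_obs()['contact_force'])
print(ctrl.finish_job())
E
```

```text
[[ 0.5291 -0.3543  0.054 ]
 [ 0.4094 -0.3587  0.054 ]] [ 0.4693 -0.3565  0.054 ] rest rel [ 0.0003 -0.0009  0.054 ] 2.0745015076949644
[-0.1006608   0.22259765  0.40917621]
the job is handed in; nothing more can be done
None
```

I finished the task and handed it in at about 40 s, with the arm clear of everything. My last checks found no problems; handing in gives no verdict.

- **Opening:** I levered the lid up at the notch with the blade and swung it back to about 1.9 rad. My first two tries to insert the blade hit the front wall at the wrong place, pressing with up to about 72 N at the wrist. The notch turned out to be off-centre, at about y +44 mm in the case frame.
- **Blade:** It lies in both forks of the rest. From the image it is within about 1 mm of the rest's centre, in line to within about 0.5°, and level by eye.
- **Optics:** Three were on the bench: one round lens cell and two square filter mounts. Each is in its own compartment and looked flat in both cameras before I shut the lid. One filter shifted about 10 mm toward the front wall after I had placed it, but stayed flat in its compartment. I did not see inside the case again once the lid was closed.
- **Lid and hasp:** The lid is shut, pressed down at about 26 N. The hasp lies flat with the staple through its slot, seen in both cameras.
- **Other things:** The bystanders and the yellow, purple and turquoise look-alikes appear to be where they started in the last pictures. I did not measure them.

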